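# Knock a stuck ceramic resistor out of its nest

## Task

A ceramic power resistor is stuck down inside the steel nest on the arm of the knockout stand. Take the knockout rod from the tool block, feel its pin into the hole under the arm and push it gently upward, never forcing it against the metal, until the resistor stands a good finger's width (about 12 mm) proud of the nest. Then put the rod back upright in the socket it came from and set the resistor down on its base in the empty half of the parts tray, leaving everything else where it is.

Things in the scene. Friction and masses are not known exactly. Their poses are not given: they have to be found in the camera images.
- stand: fixed aluminium knockout stand; origin: on the work surface below the pocket's centre; x points from its open front (robot side) to its column, z up. Arm 146 x 110 mm, top 263 mm up, front edge 28 mm before the origin; column begins 76 mm behind it; base plate 14 mm thick below. Under the arm a steel guide plate (46 x 70 x 8 mm, front edge at x = -23 mm), underside 245 mm up
- pocket (a point): centre of the pocket's floor, the arm's top, 263 mm up; axes as the stand. Below it the knockout hole, 9.8 mm round, goes straight up through the guide plate; above that the arm has a wider slot. The hole is at stand x = 0, but the guide plate is clamped anywhere in its slots, so the hole is up to 5.5 mm off to either side in stand y: find it by feel
- rim (a point): centre of the mouth of the nest, 24 mm above the pocket's floor; axes as the stand. Dark steel frame 42 (x) x 68 (y) mm on the arm, pocket 19.5 x 50 mm. Two spring plungers in its front wall press the resistor against the back wall at 17 to 22 mm above the floor: it takes 8 to 16 N to move it, and it stays where it is pushed to as long as its base is lower than 17 mm
- block: the stuck cream ceramic resistor, 18 (x) x 48 (y) x 22 mm high, about 45 g, brittle; origin: centre of its base, z up, y along its length. At the start it lies on the pocket's floor, its top 2 mm below the nest's rim, its y along the stand's y
- rod: knockout rod, 205 mm tall, 130 g (balances near 55 mm up), handle down in a socket; origin: its foot, z along it. Square wooden handle 22 x 22 x 78 mm, brass ferrule, 12 mm steel shank to 169 mm, blunt pin 8 mm thick, 36 mm long (shoulder meets the guide plate with the resistor 18 mm up). x, y square to its flats. Grip it 52 mm up, hand tilted 35 to 45 degrees, to get it upright under the arm
- rod_tip (a point): centre of the end of the rod's pin, 205 mm above its foot; axes as the rod. Held by the handle, the rod leans a little in the fingers (up to about 0.7 mm at the tip) each time its tip is pushed, so read this point again while feeling for the hole
- holder: wooden tool block 56 (x) x 250 (y) x 30 mm high, fixed; origin: centre of its underside; x points away from the robot. Three square sockets 28 x 28 mm, 22 mm deep (floor 8 mm above the work surface), at y = -90, 0 and 90 mm; rod, scriber and nut spinner stand in them in any order, flats within 0.05 rad of the sockets
- scriber: bystander in a socket: same handle, thin pointed shank, 156 mm tall; origin at its foot
- spinner: bystander in a socket: same handle, shank with a 15 mm nut socket on top, 159 mm tall; origin at its foot
- tray: flat open plywood parts tray, fixed, outside 110 (x) x 180 (y) x 14 mm high, walls and floor 4 mm thick; origin: centre of its underside. Its +y half holds two resistors, its -y half is empty
- res_a: bystander: resistor like the stuck one, in the tray near the tray's y = 30 mm, lengthwise along tray x; origin: centre of its base
- res_b: bystander: resistor in the tray near the tray's y = 63 mm; origin: centre of its base
- case: bystander: beige cassette case 70 x 109 x 16 mm lying behind the stand; origin: centre of its underside
- spool: bystander: solder spool 56 mm across, 46 mm high; origin: centre of its underside
- tin: bystander: round tin of brass wool 72 mm across, 36 mm high; origin: centre of its underside
Not all that is in view belongs to the job. Leave any green look-alike of the rod alone.

How it is judged:
By the outcome, as a careful person would: the job done as asked, in the order asked, and still so for the second after the job is handed in, with the robot touching nothing.
It also fails if it takes over 72 s, if anything falls off the work surface, if the arm or the gripper's body presses on something with over 40 N, if the wrist force passes 120 N, or if a joint passes its speed limit or range.

## Robot

A 7-joint arm with a two-finger parallel gripper is mounted at the origin on the work surface. World frame = base frame: x ahead of the robot, y to its left, z up, the work surface at z = 0. Lengths are in m, angles in rad, forces in N, time in s.
With the tool pointing down it reaches from about 0.4 to 0.9 m from the base axis. Payload 5.6 kg.
Tool frame: the origin (TCP) lies at the very end of the fingers, on their centre line; the grasp point (between the pads) lies 19 mm behind it; z points along the fingers, y is the line along which they close (so a half turn about z gives the same grasp; the last joint's range is limited). The gripper opens to 92 mm and grips with 3 to 60 N. Pads are 20 mm wide; open, the fingers measure 128 mm over their backs; the gripper's body (75 mm by 189 mm) begins 69 mm behind the grasp point.
Start: joints at [1.139, 0.468, -0.012, 1.603, 0.006, 1.071, -0.056], TCP at [0.246, -0.602, 0.215] pointing down, gripper open.
Joint ranges: [-2.53, 2.53], [-0.31, 2.02], [-1.57, 1.55], [0.28, 2.44], [-1.29, 4.43], [0.15, 1.84], [-2.92, 2.92]. Speed limits (rad/s): [2.57, 2.57, 3.14, 3.14, 3.14, 3.14, 3.14].

## Interface

Orientations are given as [roll, pitch, yaw] about the fixed x, y, z axes, in that order (R = Rz(yaw) Ry(pitch) Rx(roll)).
In Python, from workcell import r gives the robot as it stands.
- The arm moves only by the tool jog_arm, never from a script. Its argument "motion" is a list of rows, each an object of numbers: "dx", "dy", "dz": the shift along the world's x, y, z in mm; "wx", "wy", "wz": the turn, a rotation vector about the world's x, y, z in rad; "claw": the closure, from -1 (fully open) to 1 (shut). A call has 1 to 20 rows; each row is the pose to reach, as a shift and turn from the pose commanded when the call began; what a row does not reach only later rows make up. A row lasts 1/10 s, in which the tool goes at most 50 mm and 8.59 degrees, less where a joint would pass 70% of its speed; a pose out of reach is approached as far as the arm can. A call with a gripper value outside its range is refused whole. The fingers move at their own pace and stop on an object; "grip_force" is the grip in N (left out, the last holds). Time passes only in rows, so rows that repeat a pose let the fingers close. It gives the time, the measured TCP pose, the force, the opening and the grip force at its end, in the units of the state.
- r.get_obs(): the state, without advancing time (a new reading comes with each control period).
- r.grab_frame(name): name is "side" or "top" or "wrist"; returns (picture, depth): 384x512x3 uint8, blue, green, red; 384x512 float32, m along the optical axis (not along the pixel's ray), 0 where there is no reading.
- r.calibration(name): a dict with "fx", "fy", "cx", "cy" (pixels), "rvec" (rotation vector, rad) and "tvec" (3), from world to camera coordinates, as OpenCV has them. Camera axes: x right, y down, z forward; pixel columns grow to the right and rows downward; lengths in m; the calibration is good to about 2 mm. The wrist camera is an equidistant fisheye: a pixel r from the principal point sees the ray r / f radians off the axis. A picture is of the moment at which its call begins: read the wrist's pose just before it. calibration takes no time and is no camera call; for the wrist camera it gives the pose at the moment of the call.
- r.finish_job(): hands the job in; it is judged then, once.
Trained networks look in the newest picture that a camera, given by its name, has taken for a name from the list of things; names that differ only in an ending like _2 or _b are one class to them, and where a whole thing is asked for, a point or a joint stands for the part that bears it (a point fixed in the world has none). Each returns a list of dicts, best first, with "conf" (0 to 1); they miss things now and then, are a little off and sometimes report something else, mostly with a low value. They report only what shows in the picture. A call takes as long as a camera call. They do not tell look-alikes from the thing itself.
- r.outline_of(label, camera): "mask" (384x512 bool, what is visible of it) and "bbox" ([left, top, right, bottom] in pixels, round what is visible of it).
- r.place_of(label, camera): "position" ([column, row] in pixels: a listed point, or the origin of a listed thing).
The state is a dict: "time": time; "joints": joint angles; "joint_vel": joint speeds; "joint_efforts": joint torques, N m; "ee_pos": TCP position; "ee_rot": TCP orientation; "contact_force": force on the tool from outside, world axes, zero at the start; "moment": the same for the moment, N m; "gripper_width": finger opening in m; "grip_force": force on a finger pad.
Only numpy, scipy, OpenCV 4.12 (cv2) and the standard library are available. Lean on these libraries where they do the work, as an engineer would, in place of code of your own. Each camera call takes 0.05 s, during which the arm holds its last target. There are 200 camera calls.

## Working session

There is one attempt and no reset: what is moved stays moved. The work goes in short steps, Python scripts to look and compute and a tool call to move; the robot and the scene stay as the last step left them, time stands still between calls to the robot, and variables do not carry over. Pictures are saved under pics/ and viewed, at most 10 in all, crops included, and the job is handed in when it is done.

Besides the shell and the picture viewer there is one more tool, called after "Emit:" by a JSON object that holds its "op" and its "data", one argument or row to a line. jog_arm: Moves the arm, as the interface text tells. Its arguments: {"type":"object","properties":{"motion":{"type":"array","items":{"type":"object","properties":{"dx":{"type":"number"},"dy":{"type":"number"},"dz":{"type":"number"},"wx":{"type":"number"},"wy":{"type":"number"},"wz":{"type":"number"},"claw":{"type":"number"}}}},"grip_force":{"type":"number"}},"required":["motion"]}

```bash
mkdir -p pics; ls
cat > h.py <<'E'
import numpy as np, cv2
from workcell import r
from scipy.spatial.transform import Rotation as R
def cal(n):
    c=r.calibration(n); return c,R.from_rotvec(np.ravel(c['rvec'])).as_matrix(),np.ravel(c['tvec'])
def ray(n,px,C=None):
    c,M,t=C or cal(n); u=(px[0]-c['cx'])/c['fx']; v=(px[1]-c['cy'])/c['fy']
    if n=='wrist':
        a=np.hypot(u,v); d=np.array([np.sin(a)*u/max(a,1e-9),np.sin(a)*v/max(a,1e-9),np.cos(a)])
    else: d=np.array([u,v,1.])
    return -M.T@t, M.T@(d/np.linalg.norm(d))
def onz(n,px,z,C=None):
    o,d=ray(n,px,C); return o+d*(z-o[2])/d[2]
def tri(rays):
    A=sum(np.eye(3)-np.outer(d,d) for o,d in rays); b=sum((np.eye(3)-np.outer(d,d))@o for o,d in rays)
    p=np.linalg.solve(A,b); return p,[np.linalg.norm((np.eye(3)-np.outer(d,d))@(p-o)) for o,d in rays]
def cloud(n,dep,C=None):
    c,M,t=C or cal(n); v,u=np.mgrid[:dep.shape[0],:dep.shape[1]]
    X=np.stack([(u-c['cx'])/c['fx']*dep,(v-c['cy'])/c['fy']*dep,dep],-1)
    return (X-t)@M
E
python3 - <<'E'
from h import *
o=r.get_obs(); print({k:np.round(v,3) for k,v in o.items()})
ims={}
for n in ('side','top'):
    im,d=r.grab_frame(n); ims[n]=im; np.save(f'{n}_d.npy',d); cv2.imwrite(f'pics/{n}0.png',im)
    c,M,t=cal(n); print(n,c['fx'],'cam at',np.round(-M.T@t,3),'fwd',np.round(M[2],2),'right',np.round(M[0],2))
names='stand pocket rim block rod rod_tip holder scriber spinner tray res_a res_b'.split()
for l in names:
    rs=[]
    for n in ('side','top'):
        p=r.place_of(l,n); print(l,n,[(np.round(q['position'],1).tolist(),round(q['conf'],2)) for q in p[:4]])
        if p: rs.append(ray(n,p[0]['position']))
    if len(rs)==2: p,e=tri(rs); print('   ->',np.round(p,4),np.round(e,4))
print(r.get_obs()['time'])
E
```

```text
pics
{'time': np.float64(0.0), 'joints': array([ 1.139,  0.468, -0.012,  1.604,  0.006,  1.071, -0.056]), 'joint_vel': array([-0.   ,  0.   , -0.001, -0.   ,  0.001,  0.002, -0.001]), 'joint_efforts': array([-0.0000e+00, -5.2057e+01, -1.2000e-02, -2.4375e+01, -5.7000e-02,
        1.7000e-02,  0.0000e+00]), 'ee_pos': array([ 0.246, -0.601,  0.214]), 'ee_rot': array([-3.14 ,  0.   ,  0.389]), 'contact_force': array([ 0.24 , -0.202, -0.033]), 'moment': array([0.04 , 0.011, 0.019]), 'grip_force': np.float64(0.0), 'gripper_width': np.float64(0.092)}
side 449.6465475505811 cam at [-0.119  0.758  0.859] fwd [ 0.56 -0.62 -0.56] right [-0.74 -0.67  0.01]
top 351.7157788728685 cam at [0.503 0.003 1.222] fwd [ 0.09 -0.02 -1.  ] right [-0.01 -1.    0.02]
stand side []
stand top [([238.0, 175.8], 0.87), ([232.3, 162.5], 0.62), ([371.3, 204.2], 0.61)]
pocket side [([216.6, 166.7], 0.97), ([316.8, 196.9], 0.28)]
pocket top [([237.8, 165.5], 0.69)]
   -> [0.6497 0.0561 0.2569] [0.0092 0.0092]
rim side [([217.9, 155.7], 0.91)]
rim top [([231.1, 163.7], 0.68)]
   -> [0.6429 0.0663 0.2978] [0.0013 0.00
[... 781 characters left out ...]
86 -0.3653 -0.0096] [0.0466 0.0466]
spinner side [([292.8, 202.8], 0.79)]
spinner top [([324.3, 181.2], 0.43), ([234.3, 165.8], 0.34), ([370.1, 206.9], 0.19)]
   -> [ 0.6222 -0.2395  0.0039] [0.0004 0.0004]
tray side [([185.8, 325.4], 0.68)]
tray top [([156.5, 224.3], 0.67)]
   -> [0.4808 0.3401 0.013 ] [0.0025 0.0025]
res_a side [([170.2, 348.9], 0.53), ([179.0, 336.4], 0.52), ([316.9, 199.2], 0.36)]
res_a top [([141.1, 232.3], 0.66), ([148.0, 227.5], 0.57)]
   -> [0.4579 0.399  0.0029] [0.0081 0.0081]
res_b side [([170.2, 348.9], 0.53), ([179.0, 336.4], 0.52), ([316.9, 199.2], 0.36)]
res_b top [([141.1, 232.3], 0.66), ([148.0, 227.5], 0.57)]
   -> [0.4579 0.399  0.0029] [0.0081 0.0081]
1.3
```

Run:
```python
import cv2
a=cv2.imread('pics/side0.png');b=cv2.imread('pics/top0.png')
cv2.imwrite('pics/s1.png',cv2.resize(a[80:384,90:490],(800,600),interpolation=cv2.INTER_CUBIC))
cv2.imwrite('pics/t1.png',cv2.resize(b[100:330,110:430],(800,575),interpolation=cv2.INTER_CUBIC))
```

```text
(no output)
```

View pics/s1.png

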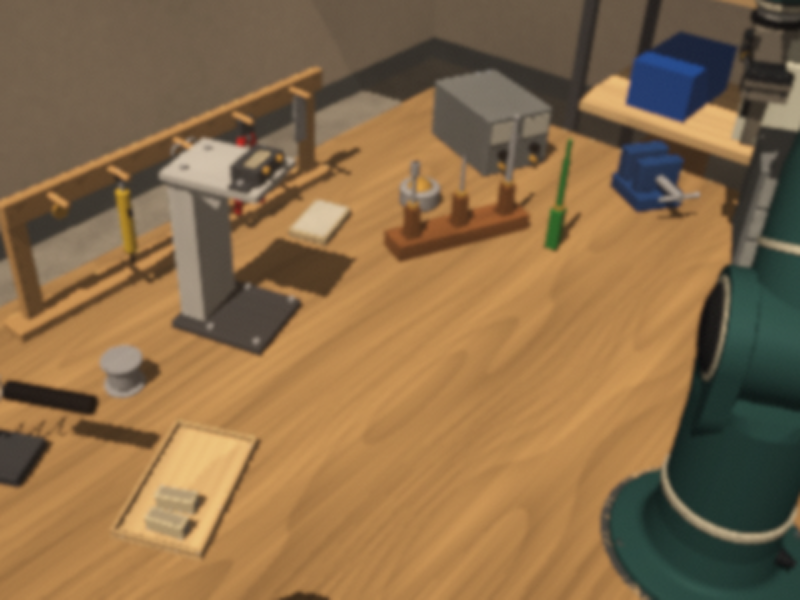

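View pics/t1.png

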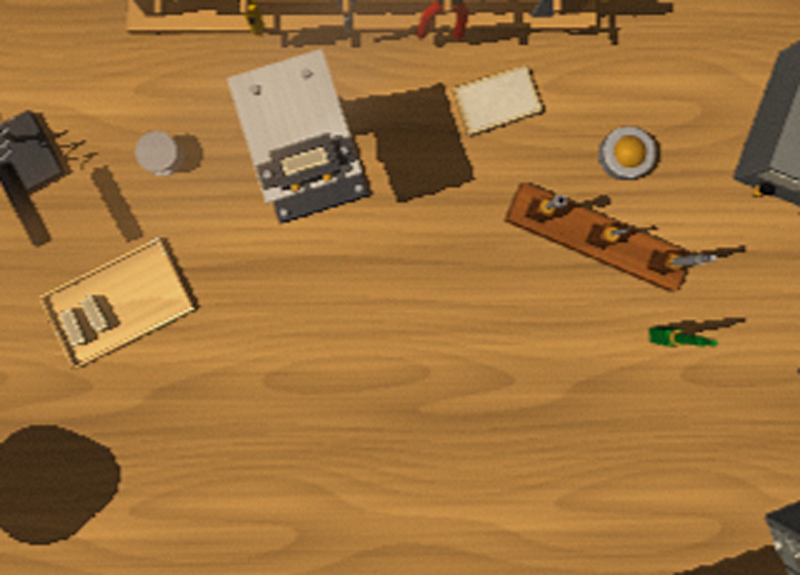

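The side view shows the stand, with the nest on its arm, at crop (255,170). The tool block is at (455,230), and the long rod stands at its robot-right end with its tip at (518,118). The green look-alike stands alone at (560,200). In the top view the nest is at (305,160), the rod foot at about (665,262), and the empty tray half on the right at about (155,280).

Run:
```python
from h import *
P={n:cloud(n,np.load(n+'_d.npy')) for n in('side','top')}
V={n:np.load(n+'_d.npy')>0 for n in P}
im={n:cv2.imread(f'pics/{n}0.png') for n in P}
def rect(n,c,rad,z0,z1,tag,keep=None):
    p=P[n]; m=V[n]&(p[...,2]>z0)&(p[...,2]<z1)&(np.hypot(p[...,0]-c[0],p[...,1]-c[1])<rad)
    nl,lab,st,ce=cv2.connectedComponentsWithStats(m.astype(np.uint8)); 
    if nl<2: print(tag,'none');return
    k=1+np.argmax(st[1:,4]); q=p[lab==k]
    (x,y),(w,h),a=cv2.minAreaRect((q[:,:2]*1000).astype(np.float32)); print(tag,n,len(q),'c',round(x,1),round(y,1),'wh',round(w,1),round(h,1),'ang',round(np.radians(a),3),'zmed',np.round(np.median(q[:,2]),4))
s=(0.66,0.066)
for n in P:
    rect(n,s,.2,.250,.275,'armtop'); rect(n,s,.08,.279,.300,'nest')
    rect(n,(.5846,-.3178),.17,.02,.040,'holder'); rect(n,(.48,.34),.14,.008,.03,'tray')
    rect(n,(.535,-.403),.04,.06,.1,'rodhandle'); rect(n,(.535,-.403),.04,.12,.23,'rodshank');rect(n,s,.2,.008,.02,'base')
p=P['side']
for l in('block','rod','holder','tray','stand'):
  for n in P:
    o=r.outline_of(l,n)
    for q in o[:2]:
        m=q['mask']&V[n]; print(l,n,round(q['conf'],2),q['bbox'],np.round(np.median(P[n][m],0),3))
# block top by colour inside nest (top view)
t=im['top'].astype(int); m=V['top']&(t[...,2]>150)&(np.hypot(P['top'][...,0]-.643,P['top'][...,1]-.066)<.035)
q=P['top'][m]; print('cream',len(q),np.round(q.mean(0),4),cv2.minAreaRect((q[:,:2]*1000).astype(np.float32)))
for n in P: 
    d=np.load(n+'_d.npy'); pp=P[n][V[n]]; tb=pp[(abs(pp[:,2])<.01)]; print(n,'table z',tb[:,2].mean().round(4),tb[:,2].std().round(4))
```

```text
armtop side 1090 c 686.6 80.3 wh 150.6 116.4 ang 0.298 zmed 0.2615
nest side 278 c 639.6 66.5 wh 51.5 72.3 ang 0.263 zmed 0.2847
holder side 738 c 573.3 -317.8 wh 254.5 65.9 ang 1.16 zmed 0.0278
tray side 476 c 467.7 384.0 wh 49.8 59.3 ang 0.547 zmed 0.0231
rodhandle side 76 c 533.1 -397.0 wh 25.9 19.6 ang 0.815 zmed 0.0802
rodshank side 86 c 535.3 -396.3 wh 11.7 16.9 ang 0.3 zmed 0.1626
base side 1166 c 687.4 82.0 wh 152.4 133.4 ang 0.301 zmed 0.0125
armtop top 1673 c 687.0 79.8 wh 146.9 109.9 ang 0.302 zmed 0.2626
nest top 414 c 640.7 65.6 wh 48.7 67.6 ang 0.305 zmed 0.2857
holder top 950 c 574.5 -317.6 wh 249.7 57.1 ang 1.153 zmed 0.0294
tray top 239 c 491.7 341.3 wh 110.6 181.1 ang 0.458 zmed 0.013
rodhandle top 51 c 536.5 -399.3 wh 21.8 20.0 ang 1.082 zmed 0.0838
rodshank top 49 c 536.6 -398.5 wh 11.4 8.3 ang 0.227 zmed 0.1725
base top 334 c 631.7 63.3 wh 31.4 128.9 ang 0.298 zmed 0.0135
block top 0.62 [220.6, 156.5, 240.4, 171.9] [0.643 0.067 0.284]
rod side 0.87 [362.4, 153.8, 375.0, 205.4] [ 0.437 -0.395  0.062]
rod side 0.74 [232.2, 182.0, 266.6, 202.2] [ 0.762 -0.179  0.014]
rod top 0.7 [368.7, 229.6, 397.1, 238.2] [ 0.441 -0.396  0.074]
holder side 0.78 [283.5, 183.5, 357.3, 211.2] [ 0.565 -0.301  0.025]
holder side 0.67 [170.6, 148.1, 241.0, 259.8] [0.706 0.104 0.132]
holder top 0.95 [309.0, 171.8, 384.5, 215.8] [ 0.571 -0.311  0.029]
tray side 0.62 [148.6, 292.7, 217.1, 364.2] [0.496 0.332 0.003]
tray side 0.45 [171.6, 152.3, 241.4, 259.9] [0.705 0.104 0.13 ]
tray top 0.61 [122.8, 199.0, 187.8, 246.0] [0.496 0.333 0.004]
tray top 0.48 [162.6, 152.4, 182.8, 169.5] [0.691 0.278 0.045]
stand top 0.61 [202.3, 121.3, 254.8, 189.5] [0.677 0.079 0.263]
stand top 0.28 [291.9, 125.0, 326.4, 153.1] [ 0.766 -0.184  0.016]
cream 200 [0.6428 0.0654 0.2598] ((643.0142822265625, 65.65452575683594), (69.08544921875, 49.20096969604492), 17.816255569458008)
side table z -0.0011 0.0025
top table z -0.0003 0.0025
```

```bash
cat >> h.py <<'E'
def tgt(yaw,th):  # tool pointing along yaw, tilted th from down
    return R.from_euler('z',yaw)*R.from_euler('y',-th)*R.from_euler('x',np.pi)
def delta(p_mm,yaw,th,cmd=None):
    o=r.get_obs(); cur=R.from_euler('xyz',o['ee_rot']); 
    return np.round(np.array(p_mm)-o['ee_pos']*1000,1), np.round((tgt(yaw,th)*cur.inv()).as_rotvec(),4)
def st(): 
    o=r.get_obs(); print({k:np.round(o[k],4).tolist() for k in('time','joints','ee_pos','ee_rot','contact_force','gripper_width','grip_force')})
E
python3 - <<'E'
from h import *
for n in('side','top'):
    d=np.load(n+'_d.npy'); p=cloud(n,d)[d>0]; im=cv2.imread(f'pics/{n}0.png')[d>0].astype(int)
    m=(np.hypot(p[:,0]-.438,p[:,1]+.396)<.06)&(p[:,2]>.012); g=(im[:,1]>1.3*im[:,2])&(im[:,1]>1.3*im[:,0])
    for z in np.arange(.0,.26,.03):
        q=p[m&(p[:,2]>z)&(p[:,2]<=z+.03)&g]
        if len(q): print(n,round(z,2),len(q),np.round(q.mean(0),4),np.round(np.ptp(q,0),3))
    q=p[(np.hypot(p[:,0]-.537,p[:,1]+.399)<.05)&(p[:,2]>.1)]; print('rod top',q[:,2].max(),q[q[:,2].argmax()])
print(delta([450,-360,400],-.418,.7))
E
```

```text
side 0.0 27 [ 0.436  -0.3908  0.0213] [0.018 0.01  0.017]
side 0.03 43 [ 0.4347 -0.3906  0.0446] [0.019 0.013 0.027]
side 0.06 27 [ 0.4357 -0.3898  0.068 ] [0.019 0.014 0.017]
side 0.09 12 [ 0.4382 -0.3959  0.106 ] [0.004 0.009 0.027]
side 0.12 14 [ 0.4387 -0.3962  0.1353] [0.008 0.008 0.027]
side 0.15 10 [ 0.4382 -0.3959  0.1624] [0.005 0.008 0.021]
rod top 0.2124655654006873 [ 0.53326166 -0.39874562  0.21246557]
top 0.0 11 [ 0.4403 -0.3896  0.0223] [0.017 0.002 0.014]
top 0.03 20 [ 0.4397 -0.3904  0.0458] [0.021 0.005 0.024]
top 0.06 28 [ 0.4411 -0.3939  0.0719] [0.02  0.022 0.019]
top 0.09 10 [ 0.4386 -0.3957  0.1067] [0.007 0.003 0.025]
top 0.12 11 [ 0.4398 -0.396   0.135 ] [0.01  0.005 0.021]
top 0.15 16 [ 0.4397 -0.3965  0.164 ] [0.009 0.005 0.029]
top 0.18 11 [ 0.4392 -0.3986  0.1972] [0.004 0.006 0.024]
rod top 0.21332473268602303 [ 0.53622025 -0.39874424  0.21332473]
(array([203.6, 241.5, 185.4]), array([-0.0105, -0.7186, -0.7728]))
```

Emit:
{"op": "jog_arm", "data": {
  "motion": [
    {"dz": 45, "claw": -0.3},
    {"dz": 90, "wz": -0.1},
    {"dx": 40, "dy": 28, "dz": 96, "wz": -0.2},
    {"dx": 80, "dy": 56, "dz": 96, "wz": -0.3},
    {"dx": 120, "dy": 84, "dz": 96, "wz": -0.4},
    {"dx": 160, "dy": 111, "dz": 96, "wz": -0.5},
    {"dx": 200, "dy": 139, "dz": 96, "wz": -0.6},
    {"dx": 240, "dy": 167, "dz": 96, "wz": -0.7},
    {"dx": 291, "dy": 202, "dz": 96, "wz": -0.807},
    {"dx": 291, "dy": 202, "dz": 96, "wz": -0.807},
    {"dx": 291, "dy": 202, "dz": 96, "wz": -0.807},
    {"dx": 291, "dy": 202, "dz": 96, "wz": -0.807}
  ]
}}

```text
invalid input
```

Run:
```python
from h import *
st()
C=cal('wrist'); im,d=r.grab_frame('wrist'); cv2.imwrite('pics/w1.png',im)
c,M,t=C; print('cam',np.round(-M.T@t,3),'fwd',np.round(M[2],2),'f',c['fx'],c['cx'],c['cy'])
for l in('rod_tip','rod'):
    for q in r.place_of(l,'wrist')[:3]: print(l,np.round(q['position'],1),round(q['conf'],2),'on z=.213',np.round(onz('wrist',q['position'],.213 if l=='rod_tip' else .008,C),4))
im,_=r.grab_frame('side'); cv2.imwrite('pics/s2.png',im)
big=np.hstack([cv2.resize(cv2.imread('pics/w1.png'),(400,300)),cv2.resize(im,(400,300))]); cv2.imwrite('pics/c2.png',big)
```

```text
{'time': 1.8, 'joints': [1.139, 0.4675, -0.0116, 1.6027, 0.006, 1.0714, -0.0563], 'ee_pos': [0.2464, -0.6015, 0.2146], 'ee_rot': [3.1415, 0.0, 0.3887], 'contact_force': [-0.1198, -0.5441, 0.0507], 'gripper_width': 0.092, 'grip_force': 0.0}
cam [ 0.321 -0.57   0.383] fwd [-0.27 -0.11 -0.96] f 297.3186396354542 257.9951892160556 191.149402066451
```

View pics/c2.png

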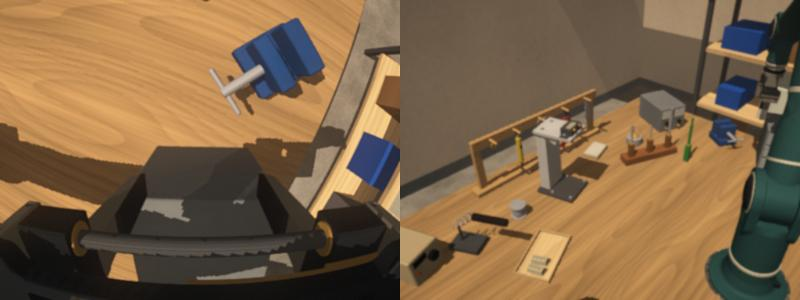

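The move was refused, so the arm has not moved. The wrist view shows only the vice, and the scene looks unchanged. I'll resend with every key filled in.

Emit:
{"op": "jog_arm", "data": {
  "motion": [
    {"dx": 0, "dy": 0, "dz": 45, "wx": 0, "wy": 0, "wz": 0, "claw": -0.3},
    {"dx": 0, "dy": 0, "dz": 90, "wx": 0, "wy": 0, "wz": -0.1, "claw": -0.3},
    {"dx": 40, "dy": 28, "dz": 96, "wx": 0, "wy": 0, "wz": -0.2, "claw": -0.3},
    {"dx": 80, "dy": 56, "dz": 96, "wx": 0, "wy": 0, "wz": -0.3, "claw": -0.3},
    {"dx": 120, "dy": 84, "dz": 96, "wx": 0, "wy": 0, "wz": -0.4, "claw": -0.3},
    {"dx": 160, "dy": 111, "dz": 96, "wx": 0, "wy": 0, "wz": -0.5, "claw": -0.3},
    {"dx": 200, "dy": 139, "dz": 96, "wx": 0, "wy": 0, "wz": -0.6, "claw": -0.3},
    {"dx": 240, "dy": 167, "dz": 96, "wx": 0, "wy": 0, "wz": -0.7, "claw": -0.3},
    {"dx": 291, "dy": 202, "dz": 96, "wx": 0, "wy": 0, "wz": -0.807, "claw": -0.3},
    {"dx": 291, "dy": 202, "dz": 96, "wx": 0, "wy": 0, "wz": -0.807, "claw": -0.3},
    {"dx": 291, "dy": 202, "dz": 96, "wx": 0, "wy": 0, "wz": -0.807, "claw": -0.3},
    {"dx": 291, "dy": 202, "dz": 96, "wx": 0, "wy": 0, "wz": -0.807, "claw": -0.3}
  ],
  "grip_force": 25
}}

```text
time: 3.2
ee_pos: [0.5361, -0.4008, 0.3105]
ee_rot: [3.14, 0.001, -0.419]
contact_force: [-0.6, 0.2, -0.9]
gripper_width: 0.0594
grip_force: 0.0
```

Run:
```python
from h import *
st()
C=cal('wrist'); im,d=r.grab_frame('wrist'); cv2.imwrite('pics/w1.png',im)
c,M,t=C; print('cam',np.round(-M.T@t,3),'fwd',np.round(M[2],2),'f',c['fx'],c['cx'],c['cy'])
for l in('rod_tip','rod'):
    for q in r.place_of(l,'wrist')[:3]: print(l,np.round(q['position'],1),round(q['conf'],2),'on z=.213',np.round(onz('wrist',q['position'],.213 if l=='rod_tip' else .008,C),4))
im,_=r.grab_frame('side'); cv2.imwrite('pics/s2.png',im)
big=np.hstack([cv2.resize(cv2.imread('pics/w1.png'),(400,300)),cv2.resize(im,(400,300))]); cv2.imwrite('pics/c2.png',big)
```

```text
{'time': 3.2, 'joints': [0.5811, 0.4296, 0.0145, 1.4398, -0.0049, 1.2727, -1.3942], 'ee_pos': [0.5361, -0.4008, 0.3105], 'ee_rot': [3.1403, 0.0007, -0.4192], 'contact_force': [-0.5604, 0.2105, -0.9094], 'gripper_width': 0.0594, 'grip_force': 0.0}
cam [ 0.61  -0.433  0.479] fwd [-0.26  0.12 -0.96] f 297.3186396354542 257.9951892160556 191.149402066451
rod_tip [256.3 194.6] 0.94 on z=.213 [ 0.5343 -0.3981  0.213 ]
rod_tip [204.1 155.1] 0.57 on z=.213 [ 0.5884 -0.3699  0.213 ]
rod_tip [294.4 271. ] 0.55 on z=.213 [ 0.4412 -0.4002  0.213 ]
rod [281.  206.8] 0.91 on z=.213 [ 0.4394 -0.4002  0.008 ]
rod [259.3 156.5] 0.86 on z=.213 [ 0.5326 -0.4016  0.008 ]
```

View pics/c2.png

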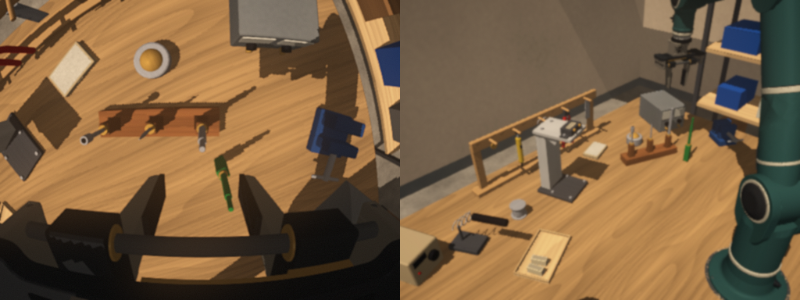

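Emit:
{"op": "jog_arm", "data": {
  "motion": [
    {"dx": 0, "dy": 0, "dz": 0, "wx": 0, "wy": 0, "wz": 0.149, "claw": -0.3},
    {"dx": 0, "dy": 0, "dz": 0, "wx": 0, "wy": 0, "wz": 0.298, "claw": -0.3},
    {"dx": 0, "dy": 0, "dz": 0, "wx": 0, "wy": 0, "wz": 0.447, "claw": -0.3},
    {"dx": 0, "dy": 0, "dz": 0, "wx": 0, "wy": 0, "wz": 0.596, "claw": -0.3},
    {"dx": 0, "dy": 0, "dz": 0, "wx": 0, "wy": 0, "wz": 0.745, "claw": -0.3},
    {"dx": 0, "dy": 0, "dz": 0, "wx": 0, "wy": 0, "wz": 0.894, "claw": -0.3},
    {"dx": 0, "dy": 0, "dz": 0, "wx": 0, "wy": 0, "wz": 1.043, "claw": -0.3},
    {"dx": 0, "dy": 0, "dz": 0, "wx": 0, "wy": 0, "wz": 1.192, "claw": -0.3},
    {"dx": 0, "dy": 0, "dz": 0, "wx": 0, "wy": 0, "wz": 1.341, "claw": -0.3},
    {"dx": 0, "dy": 0, "dz": 0, "wx": 0, "wy": 0, "wz": 1.49, "claw": -0.3},
    {"dx": 0, "dy": 0, "dz": 0, "wx": 0, "wy": 0, "wz": 1.639, "claw": -0.3},
    {"dx": 0, "dy": 0, "dz": 0, "wx": 0, "wy": 0, "wz": 1.788, "claw": -0.3},
    {"dx": 0, "dy": 0, "dz": 0, "wx": 0, "wy": 0, "wz": 1.937, "claw": -0.3},
    {"dx": 0, "dy": 0, "dz": 0, "wx": 0, "wy": 0, "wz": 2.086, "claw": -0.3},
    {"dx": 0, "dy": 0, "dz": 0, "wx": 0, "wy": 0, "wz": 2.235, "claw": -0.3},
    {"dx": 0, "dy": 1.5, "dz": -30, "wx": 0, "wy": 0, "wz": 2.384, "claw": -0.3},
    {"dx": 0, "dy": 1.5, "dz": -70, "wx": 0, "wy": 0, "wz": 2.533, "claw": -0.3},
    {"dx": 0, "dy": 1.5, "dz": -110, "wx": 0, "wy": 0, "wz": 2.682, "claw": -0.3},
    {"dx": 0, "dy": 1.5, "dz": -145, "wx": 0, "wy": 0, "wz": 2.831, "claw": -0.3},
    {"dx": 0, "dy": 1.5, "dz": -173, "wx": 0, "wy": 0, "wz": 2.98, "claw": -0.3}
  ]
}}

```text
time: 5.4
ee_pos: [0.5354, -0.399, 0.1355]
ee_rot: [-3.141, -0.002, 2.566]
contact_force: [-0.6, -0.1, -0.6]
gripper_width: 0.0598
grip_force: 0.0
```

Emit:
{"op": "jog_arm", "data": {
  "motion": [
    {"dx": 0, "dy": 0, "dz": 0, "wx": 0, "wy": 0, "wz": 0, "claw": -0.3},
    {"dx": 0, "dy": 0, "dz": 0, "wx": 0, "wy": 0, "wz": 0, "claw": 1},
    {"dx": 0, "dy": 0, "dz": 0, "wx": 0, "wy": 0, "wz": 0, "claw": 1},
    {"dx": 0, "dy": 0, "dz": 0, "wx": 0, "wy": 0, "wz": 0, "claw": 1},
    {"dx": 0, "dy": 0, "dz": 0, "wx": 0, "wy": 0, "wz": 0, "claw": 1},
    {"dx": 0, "dy": 0, "dz": 0, "wx": 0, "wy": 0, "wz": 0, "claw": 1},
    {"dx": 0, "dy": 0, "dz": 0, "wx": 0, "wy": 0, "wz": 0, "claw": 1}
  ]
}}

```text
time: 6.1
ee_pos: [0.5375, -0.3981, 0.1381]
ee_rot: [-3.141, 0.001, 2.562]
contact_force: [-0.2, 0.0, 0.5]
gripper_width: 0.0139
grip_force: 0.0
```

Run:
```python
from h import *
st(); print(r.get_obs()['moment'])
```

```text
{'time': 6.1, 'joints': [0.946, 0.6454, -0.5229, 1.5881, 0.364, 1.0059, 1.3042], 'ee_pos': [0.5375, -0.3981, 0.1381], 'ee_rot': [-3.1413, 0.0007, 2.5616], 'contact_force': [-0.1807, 0.0169, 0.5202], 'gripper_width': 0.0139, 'grip_force': 0.0395}
[ 0.04022591 -0.14603081 -0.01806414]
```

Emit:
{"op": "jog_arm", "data": {
  "motion": [
    {"dx": 0, "dy": 0, "dz": 0, "wx": 0, "wy": 0, "wz": 0, "claw": 1},
    {"dx": 0, "dy": 0, "dz": 0, "wx": 0, "wy": 0, "wz": 0, "claw": 1},
    {"dx": 0, "dy": 0, "dz": 20, "wx": 0, "wy": 0, "wz": 0, "claw": 1},
    {"dx": 0, "dy": 0, "dz": 60, "wx": 0, "wy": 0, "wz": 0, "claw": 1},
    {"dx": 0, "dy": 0, "dz": 105, "wx": 0, "wy": 0, "wz": 0, "claw": 1},
    {"dx": 0, "dy": 0, "dz": 150, "wx": 0, "wy": 0, "wz": 0, "claw": 1},
    {"dx": 0, "dy": 20, "dz": 180, "wx": 0, "wy": 0, "wz": 0.05, "claw": 1},
    {"dx": -2, "dy": 55, "dz": 180, "wx": 0, "wy": 0, "wz": 0.12, "claw": 1},
    {"dx": -4, "dy": 95, "dz": 180, "wx": 0, "wy": 0, "wz": 0.2, "claw": 1},
    {"dx": -6, "dy": 135, "dz": 180, "wx": 0, "wy": 0, "wz": 0.28, "claw": 1},
    {"dx": -8, "dy": 175, "dz": 180, "wx": 0, "wy": 0, "wz": 0.36, "claw": 1},
    {"dx": -10, "dy": 215, "dz": 180, "wx": 0, "wy": 0, "wz": 0.44, "claw": 1},
    {"dx": -12, "dy": 255, "dz": 170, "wx": 0, "wy": 0, "wz": 0.52, "claw": 1},
    {"dx": -14, "dy": 295, "dz": 150, "wx": 0, "wy": 0, "wz": 0.58, "claw": 1},
    {"dx": -15, "dy": 335, "dz": 130, "wx": 0, "wy": 0, "wz": 0.64, "claw": 1},
    {"dx": -16, "dy": 375, "dz": 105, "wx": 0, "wy": 0, "wz": 0.68, "claw": 1},
    {"dx": -17, "dy": 405, "dz": 75, "wx": 0, "wy": 0, "wz": 0.72, "claw": 1},
    {"dx": -17.6, "dy": 426, "dz": 45, "wx": 0, "wy": 0, "wz": 0.72, "claw": 1},
    {"dx": -17.6, "dy": 426, "dz": 20, "wx": 0, "wy": 0, "wz": 0.72, "claw": 1},
    {"dx": -17.6, "dy": 426, "dz": 4, "wx": 0, "wy": 0, "wz": 0.72, "claw": 1}
  ],
  "grip_force": 25
}}

```text
time: 8.1
ee_pos: [0.5185, 0.0286, 0.1396]
ee_rot: [3.141, -0.003, -3.0]
contact_force: [0.7, -0.9, -0.9]
gripper_width: 0.0114
grip_force: 25.0
```

Run:
```python
from h import *
st()
im,d=r.grab_frame('side'); p=cloud('side',d); cv2.imwrite('pics/s3.png',cv2.resize(im[100:340,130:450],(800,600)))
v=(d>0)&(np.hypot(p[...,0]-.52,p[...,1]-.028)<.03)
for z in np.arange(.0,.21,.02):
    q=p[v&(p[...,2]>z)&(p[...,2]<=z+.02)]
    if len(q)>4: print(round(z,2),len(q),np.round(q.mean(0),4))
```

```text
{'time': 8.1, 'joints': [0.518, 0.4833, -0.7954, 1.9453, 0.4381, 0.8958, 1.2103], 'ee_pos': [0.5185, 0.0286, 0.1396], 'ee_rot': [3.1411, -0.0026, -2.9997], 'contact_force': [0.7387, -0.8654, -0.8595], 'gripper_width': 0.0114, 'grip_force': 24.9801}
0.0 52 [0.5172 0.0344 0.0073]
0.02 55 [0.5137 0.0355 0.0297]
0.04 57 [0.5144 0.0352 0.0497]
0.06 55 [0.514  0.0359 0.0704]
0.08 56 [0.5156 0.0338 0.088 ]
0.1 22 [0.5168 0.033  0.109 ]
0.12 18 [0.5149 0.0333 0.1279]
0.14 73 [0.5115 0.035  0.1509]
0.16 87 [0.5121 0.0368 0.1701]
0.18 91 [0.5108 0.0349 0.1902]
0.2 34 [0.5084 0.0406 0.2066]
```

View pics/s3.png

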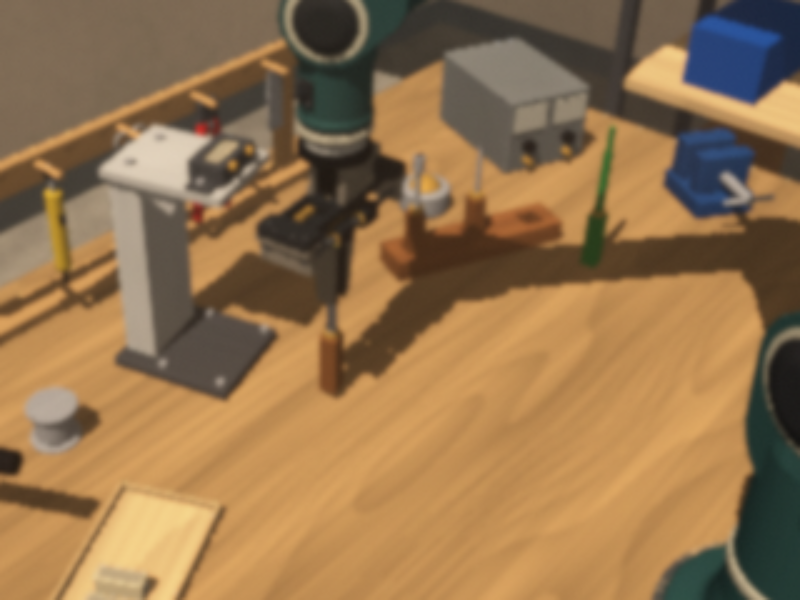

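Emit:
{"op": "jog_arm", "data": {
  "motion": [
    {"dx": 0, "dy": 0, "dz": -6, "wx": 0, "wy": 0, "wz": 0, "claw": 1},
    {"dx": 0, "dy": 0, "dz": -10, "wx": 0, "wy": 0, "wz": 0, "claw": 1},
    {"dx": 0, "dy": 0, "dz": -10.5, "wx": 0, "wy": 0, "wz": 0, "claw": 1},
    {"dx": 0, "dy": 0, "dz": -10.5, "wx": 0, "wy": 0, "wz": 0, "claw": 1}
  ]
}}

```text
time: 8.55
ee_pos: [0.5203, 0.0276, 0.1318]
ee_rot: [-3.141, 0.001, -3.002]
contact_force: [-0.1, -0.1, -1.0]
gripper_width: 0.0114
grip_force: 25.0
```

Run:
```python
from h import *
st()
```

```text
{'time': 8.55, 'joints': [0.5111, 0.4943, -0.7859, 1.9503, 0.4518, 0.8784, 1.1989], 'ee_pos': [0.5203, 0.0276, 0.1318], 'ee_rot': [-3.1413, 0.0013, -3.0023], 'contact_force': [-0.0761, -0.1353, -0.9913], 'gripper_width': 0.0114, 'grip_force': 24.9796}
```

Emit:
{"op": "jog_arm", "data": {
  "motion": [
    {"dx": 0, "dy": 0, "dz": -1.0, "wx": 0, "wy": 0, "wz": 0, "claw": 1},
    {"dx": 0, "dy": 0, "dz": -1.7, "wx": 0, "wy": 0, "wz": 0, "claw": 1},
    {"dx": 0, "dy": 0, "dz": -1.7, "wx": 0, "wy": 0, "wz": 0, "claw": 1}
  ]
}}

```text
time: 8.85
ee_pos: [0.5201, 0.0279, 0.1298]
ee_rot: [-3.141, 0.001, -3.002]
contact_force: [-0.8, -0.4, 1.2]
gripper_width: 0.0114
grip_force: 25.0
```

Run:
```python
from h import *
cur=R.from_euler('xyz',[np.pi,0,-3.002]); T=tgt(.302,.7)*R.from_euler('z',np.pi)
v=(T*cur.inv()).as_rotvec(); print(v,np.linalg.norm(v))
print(T.as_matrix().round(3),T.as_euler('xyz'))
print(np.array([531.8,31.5,37.5])-np.array([520.2,27.8,130.0]))
```

```text
[ 0.15346768 -0.68373255  0.15571522] 0.7178368604866724
[[-0.73  -0.297  0.615]
 [-0.227  0.955  0.192]
 [-0.644 -0.    -0.765]] [-3.14159265  0.7        -2.83959265]
[ 11.6   3.7 -92.5]
```

Emit:
{"op": "jog_arm", "data": {
  "motion": [
    {"dx": 0, "dy": 0, "dz": 0, "wx": 0, "wy": 0, "wz": 0, "claw": 0},
    {"dx": 0, "dy": 0, "dz": 0, "wx": 0, "wy": 0, "wz": 0, "claw": 0},
    {"dx": 0, "dy": 0, "dz": 0, "wx": 0, "wy": 0, "wz": 0, "claw": 0},
    {"dx": 0, "dy": 0, "dz": 15, "wx": 0, "wy": 0, "wz": 0, "claw": 0},
    {"dx": 0, "dy": 0, "dz": 60, "wx": 0, "wy": 0, "wz": 0, "claw": 0},
    {"dx": 0, "dy": 0, "dz": 105, "wx": 0, "wy": 0, "wz": 0, "claw": 0},
    {"dx": -12, "dy": -4, "dz": 105, "wx": 0.031, "wy": -0.137, "wz": 0.031, "claw": 0},
    {"dx": -25, "dy": -8, "dz": 105, "wx": 0.061, "wy": -0.273, "wz": 0.062, "claw": 0},
    {"dx": -40, "dy": -12, "dz": 95, "wx": 0.092, "wy": -0.41, "wz": 0.093, "claw": 0},
    {"dx": -50, "dy": -15, "dz": 80, "wx": 0.123, "wy": -0.547, "wz": 0.125, "claw": 0},
    {"dx": -55, "dy": -17, "dz": 60, "wx": 0.153, "wy": -0.684, "wz": 0.156, "claw": 0},
    {"dx": -55, "dy": -17, "dz": 30, "wx": 0.153, "wy": -0.684, "wz": 0.156, "claw": 0},
    {"dx": -50, "dy": -15, "dz": -15, "wx": 0.153, "wy": -0.684, "wz": 0.156, "claw": 0},
    {"dx": -50, "dy": -15, "dz": -15, "wx": 0.153, "wy": -0.684, "wz": 0.156, "claw": 0},
    {"dx": -50, "dy": -15, "dz": -15, "wx": 0.153, "wy": -0.684, "wz": 0.156, "claw": 0}
  ]
}}

```text
time: 10.35
ee_pos: [0.4675, 0.0224, 0.1951]
ee_rot: [3.124, 0.65, -2.836]
contact_force: [2.3, -3.2, -1.0]
gripper_width: 0.0461
grip_force: 0.0
```

Run:
```python
from h import *
st()
im,d=r.grab_frame('side'); p=cloud('side',d); cv2.imwrite('pics/s4.png',cv2.resize(im[100:340,130:450],(800,600)))
im2,d2=r.grab_frame('top'); p2=cloud('top',d2)
for n,P,D in(('side',p,d),('top',p2,d2)):
  v=(D>0)&(np.hypot(P[...,0]-.52,P[...,1]-.028)<.022)
  for z in (.02,.04,.06,.1,.12,.14,.16,.18):
    q=P[v&(P[...,2]>z)&(P[...,2]<=z+.02)]
    if len(q)>4: print(n,round(z,2),len(q),np.round(q.mean(0),4))
C=cal('wrist');imw,_=r.grab_frame('wrist'); cv2.imwrite('pics/w4.png',imw)
for q in r.place_of('rod_tip','wrist')[:2]: print(q['position'],q['conf'],onz('wrist',q['position'],.205,C))
for n in('side','top'):
  for q in r.place_of('rod_tip',n)[:2]: print(n,q['position'],q['conf'],onz(n,q['position'],.205))
```

```text
{'time': 10.35, 'joints': [1.448, 0.1302, -1.3988, 2.4373, -0.9938, 0.1482, 2.9228], 'ee_pos': [0.4675, 0.0224, 0.1951], 'ee_rot': [3.1238, 0.6498, -2.8363], 'contact_force': [2.3164, -3.1858, -0.9569], 'gripper_width': 0.0461, 'grip_force': 0.0}
side 0.02 49 [0.5157 0.0353 0.0302]
side 0.04 52 [0.5163 0.0349 0.0506]
side 0.06 60 [0.5161 0.0332 0.0707]
side 0.1 24 [0.5181 0.0313 0.1102]
side 0.12 24 [0.5185 0.0318 0.1301]
side 0.14 24 [0.5186 0.0319 0.1505]
side 0.16 23 [0.5194 0.0304 0.1683]
side 0.18 20 [0.5194 0.0298 0.1891]
top 0.06 19 [0.521  0.0288 0.0761]
top 0.16 6 [0.5224 0.0277 0.169 ]
[246.6, 280.4] 0.8 [0.5188558  0.02453981 0.205     ]
[0.7, 106.0] 0.62 [ 0.38020548 -0.11251599  0.205     ]
side [261.2, 194.9] 0.74 [0.53195313 0.02288297 0.205     ]
side [219.2, 244.7] 0.6 [0.46664077 0.23715409 0.205     ]
top [248.4, 209.1] 0.61 [0.52330978 0.0222867  0.205     ]
top [396.0, 237.7] 0.57 [ 0.43624766 -0.40340461  0.205     ]
```

View pics/s4.png

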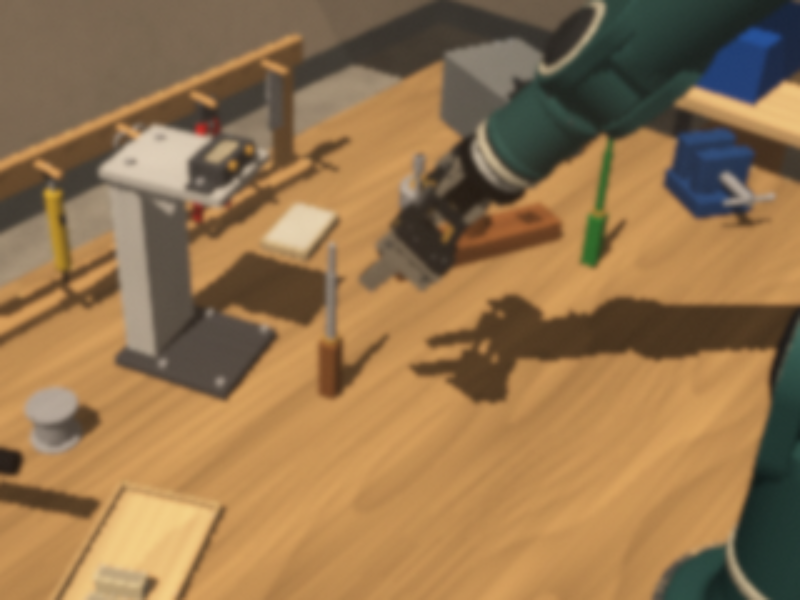

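The rod stands free at about (330,320) in the crop and did not move. But the arm has swung its elbow out into its joint limits, so I'll fit the kinematics and plan a cleaner branch before moving on.

```bash
cat > kin.py <<'E'
import numpy as np
from scipy.spatial.transform import Rotation as R
from scipy.optimize import least_squares
S=np.array([1,1,1,1,1,1,1.])
def fk(q,p,s):
    h,L1,L2,d,off,a0,w=p
    T=R.from_euler('z',s[0]*q[0]+a0); x=np.array([0,0,h])
    T=T*R.from_euler('y',q[1]); x=x+T.apply([0,0,L1]) ; T=T*R.from_euler('z',s[1]*q[2])
    T=T*R.from_euler('y',q[3]); x=x+T.apply([off,0,0])+T.apply([0,0,L2]); T=T*R.from_euler('z',s[2]*q[4])
    T=T*R.from_euler('y',q[5]); x=x+T.apply([w,0,0]); T=T*R.from_euler('z',s[3]*q[6]); x=x+T.apply([0,0,d]); return x,T
D=[([1.139,.4675,-.0116,1.6027,.006,1.0714,-.0563],[.2464,-.6015,.2146],[3.1415,0,.3887]),
([.5811,.4296,.0145,1.4398,-.0049,1.2727,-1.3942],[.5361,-.4008,.3105],[3.1403,.0007,-.4192]),
([.946,.6454,-.5229,1.5881,.364,1.0059,1.3042],[.5375,-.3981,.1381],[-3.1413,.0007,2.5616]),
([.518,.4833,-.7954,1.9453,.4381,.8958,1.2103],[.5185,.0286,.1396],[3.1411,-.0026,-2.9997]),
([.5111,.4943,-.7859,1.9503,.4518,.8784,1.1989],[.5203,.0276,.1318],[-3.1413,.0013,-3.0023]),
([1.448,.1302,-1.3988,2.4373,-.9938,.1482,2.9228],[.4675,.0224,.1951],[3.1238,.6498,-2.8363])]
def fit():
    import itertools; best=None
    for s in itertools.product([1,-1],repeat=4):
        def res(v):
            p=v[:7]; o=[]
            for q,x,e in D:
                X,T=fk(q,p,s); E=R.from_euler('xyz',e)
                o+=list((X-np.array(x))*5)+list(((T*R.from_euler('z',v[7])).inv()*E).as_rotvec())
            return o
        for z0 in(0,1.57,3.14,-1.57):
            m=least_squares(res,[.35,.515,.476,.37,0,0,0,z0])
            if best is None or m.cost<best[0]: best=(m.cost,s,m.x)
    return best
if __name__=='__main__':
    b=fit(); print(b)
E
python3 kin.py
```

```text
(np.float64(0.001218028568995726), (-1, -1, -1, -1), array([ 0.3059448 ,  0.54598832,  0.4940374 ,  0.31378308,  0.03429913,
       -0.04980573,  0.01837825,  1.5226846 ]))
```

```bash
cat > kin2.py <<'E'
import numpy as np
from scipy.spatial.transform import Rotation as R
from scipy.optimize import least_squares
from kin import D
Z=lambda a:R.from_euler('z',-a); Y=lambda a:R.from_euler('y',a)
def fk(q,v):
    h,y1,L1,x2,y2,L2,x3,y3,d,z0=v
    T=Z(q[0])*Y(q[1]); x=np.array([0,0,h])+T.apply([0,y1,L1]); T=T*Z(q[2])
    x=x+T.apply([x2,0,0]); T=T*Y(q[3]); x=x+T.apply([-x2,y2,L2]); T=T*Z(q[4])*Y(q[5]); x=x+T.apply([x3,y3,0]); T=T*Z(q[6])
    return x+T.apply([0,0,d]),T*R.from_euler('z',z0)
def res(v):
    o=[]
    for q,x,e in D:
        X,T=fk(q,v); o+=list((X-np.array(x))*5)+list((T.inv()*R.from_euler('xyz',e)).as_rotvec())
    return o
V=least_squares(res,[.31,0,.54,0.03,0,.49,0,0,.31,1.52]).x
if __name__=='__main__':
    print(V.round(4)); print(np.round(np.reshape(res(V),(-1,6))*np.array([200]*3+[1]*3),3))
E
python3 kin2.py
```

```text
[ 3.0620e-01 -2.8900e-02  5.2070e-01 -1.0000e-04 -4.2000e-03  4.7250e-01
 -0.0000e+00 -4.0000e-04  3.3000e-01  1.5708e+00]
[[-0.04  -0.004  0.017 -0.     0.     0.   ]
 [ 0.032  0.026 -0.004 -0.    -0.     0.   ]
 [-0.007 -0.018 -0.045  0.    -0.    -0.   ]
 [ 0.005  0.011  0.047  0.    -0.    -0.   ]
 [-0.016  0.009 -0.004 -0.    -0.    -0.   ]
 [ 0.005 -0.002 -0.01  -0.    -0.     0.   ]]
```

```bash
cat > sim.py <<'E'
import numpy as np
from kin2 import fk,V,R
LO=np.array([-2.53,-.31,-1.57,.28,-1.29,.15,-2.92]);HI=np.array([2.53,2.02,1.55,2.44,4.43,1.84,2.92])
def jac(q):
    x,T=fk(q,V); J=np.zeros((6,7))
    for i in range(7):
        e=np.array(q,float);e[i]+=1e-5; X,U=fk(e,V); J[:3,i]=(X-x)/1e-5; J[3:,i]=(U*T.inv()).as_rotvec()/1e-5
    return x,T,J
def step(q,xt,Tt,lam=1e-3,qn=None,k=0,n=8):
    for _ in range(n):
        x,T,J=jac(q); e=np.r_[xt-x,(Tt*T.inv()).as_rotvec()]
        Ji=J.T@np.linalg.inv(J@J.T+lam**2*np.eye(6)); dq=Ji@e
        if k: dq+=k*(np.eye(7)-Ji@J)@(qn-q)
        q=np.clip(q+dq,LO,HI)
    return q
def run(q,rows,**kw):
    x0,T0,_=jac(q); qs=[]; xp,Tp=x0,T0
    for r_ in rows:
        xt=x0+np.array(r_[:3])/1000; Tt=R.from_rotvec(r_[3:6])*T0
        d=xt-xp; n=np.linalg.norm(d); xp=xp+d*min(1,.05/max(n,1e-9))
        w=(Tt*Tp.inv()).as_rotvec(); n=np.linalg.norm(w); Tp=R.from_rotvec(w*min(1,.1499/max(n,1e-9)))*Tp
        q=step(q,xp,Tp,**kw); qs.append(q)
    return np.array(qs)
E
cat > t.py <<'E'
from sim import *
q0=np.array([1.139,.4675,-.0116,1.6027,.006,1.0714,-.0563])
A=[(0,0,45,0,0,0),(0,0,90,0,0,-.1)]+[(40*i,28*i,96,0,0,-.1-.1*i) for i in range(1,7)]+[(291,202,96,0,0,-.807)]*4
B=[(0,0,0,0,0,.149*i) for i in range(1,16)]+[(0,1.5,z,0,0,.149*(16+i)) for i,z in enumerate((-30,-70,-110,-145,-173))]
for kw in ({},dict(k=.02,qn=q0),dict(k=.1,qn=(LO+HI)/2),dict(k=.02,qn=(LO+HI)/2)):
    a=run(q0,A,**kw)[-1]; b=run(a,B,**kw)[-1]; print(kw.get('k'),a.round(3),b.round(3))
print('act',[.5811,.4296,.0145,1.4398,-.0049,1.2727,-1.3942],[.946,.6454,-.5229,1.5881,.364,1.0059,1.3042])
E
python3 t.py
```

```text
None [ 0.58   0.43   0.013  1.439 -0.005  1.273 -1.396] [ 0.946  0.646 -0.523  1.588  0.364  1.006  1.304]
0.02 [ 0.574  0.429  0.023  1.44  -0.01   1.272 -1.392] [ 0.937  0.643 -0.509  1.589  0.354  1.003  1.312]
0.1 [ 0.512  0.428  0.11   1.445 -0.048  1.271 -1.363] [ 1.085  0.715 -0.748  1.578  0.536  1.063  1.183]
0.02 [ 0.515  0.428  0.106  1.444 -0.046  1.271 -1.364] [ 0.98   0.66  -0.576  1.586  0.403  1.017  1.276]
act [0.5811, 0.4296, 0.0145, 1.4398, -0.0049, 1.2727, -1.3942] [0.946, 0.6454, -0.5229, 1.5881, 0.364, 1.0059, 1.3042]
```

```bash
cat >> sim.py <<'E'
from scipy.spatial.transform import Slerp
def plan(q,wps,vmax=45.,wmax=.14,verbose=True):
    """wps: (xyz mm, Rotation) ; returns q list, rows (dxyz,rotvec from start)"""
    x0,T0,_=jac(q); xc,Tc=x0*1000,T0; rows=[];qs=[]
    for xt,Tt in wps:
        xt=np.array(xt,float); ang=(Tt*Tc.inv()).as_rotvec(); n=int(max(1,np.ceil(max(np.linalg.norm(xt-xc)/vmax,np.linalg.norm(ang)/wmax))))
        for i in range(1,n+1):
            xx=xc+(xt-xc)*i/n; TT=R.from_rotvec(ang*i/n)*Tc; qn=step(q,xx/1000,TT)
            rows.append(np.r_[xx-x0*1000,(TT*T0.inv()).as_rotvec()]); qs.append(qn)
            q=qn
        xr,Tr=fk(q,V)
        if verbose: print(len(rows),'q',q.round(2),'margin',np.minimum(q-LO,HI-q).min().round(2),'err',np.linalg.norm(xr*1000-xt).round(1),(Tt*Tr.inv()).magnitude().round(3))
        xc,Tc=xt,Tt
    return q,np.array(rows),np.array(qs)
def tool(yaw,th): return R.from_euler('z',yaw)*R.from_euler('y',-th)*R.from_euler('x',np.pi)
E
cat > t2.py <<'E'
from sim import *
q=np.array([1.448,.1302,-1.3988,2.4373,-.9938,.1482,2.9228])
y=.302; xs=np.array([np.cos(y),np.sin(y),0]); rod=np.array([521,28.3,0]); so=np.array([644,66.5,0])
def tcp(p,th,zg): return p+xs*19*np.sin(th)+np.array([0,0,zg-19*np.cos(th)])
for th in(.68,.77):
  for x1 in(400,460,500):
    print('th',th,x1)
    F=tcp(rod,th,52); T=tool(y,th); tz=T.as_matrix()[:,2]
    w=[([467,15,240],tool(y+np.pi,.4)),([x1,10,280],tool(y+np.pi,0)),([x1,10,280],tool(y+np.pi-1.5,0)),([x1,10,280],tool(y+.1,0)),([x1,10,280],tool(y,0)),(F-tz*100,T),(F,T),(F+[0,0,33],T),(tcp(so,th,85),T),(tcp(so,th,124),T)]
    plan(q,w)
E
python3 t2.py
```

```text
th 0.68 400Traceback (most recent call last):
  File "t2.py", line 10, in <module>
    plan(q,w)
    ~~~~^^^^^
  File "sim.py", line 35, in plan
    if verbose: print(len(rows),'q',q.round(2),'margin',np.minimum(q-LO,HI-q).min().round(2),'err',np.linalg.norm(xr*1000-xt).round(1),(Tt*Tr.inv()).magnitude().round(3))
                                                                                                                                       ^^^^^^^^^^^^^^^^^^^^^^^^^^^^^^^
AttributeError: 'float' object has no attribute 'round'
```

```bash
sed -i 's/(Tt\*Tr.inv()).magnitude().round(3)/round(float((Tt*Tr.inv()).magnitude()),3)/' sim.py; python3 t2.py
```

```text
th 0.68 400
8 q [ 0.46  0.51 -0.82  1.71  0.34  1.49  1.41] margin 0.35 err 0.0 0.0
11 q [ 0.87  0.01 -0.96  2.04  0.01  1.09  1.78] margin 0.32 err 0.0 0.0
22 q [ 0.86  0.01 -0.94  2.04  0.01  1.09  0.28] margin 0.32 err 0.0 0.0
34 q [ 0.84  0.01 -0.93  2.04  0.01  1.09 -1.26] margin 0.32 err 0.0 0.0
35 q [ 0.84  0.01 -0.93  2.04  0.01  1.09 -1.36] margin 0.32 err 0.0 0.0
40 q [ 1.13  0.4  -1.14  2.44 -0.45  0.15 -0.65] margin 0.0 err 68.1 0.295
43 q [ 1.17  0.82 -1.26  2.44 -1.03  0.15  0.13] margin 0.0 err 212.1 0.648
44 q [ 2.    2.02 -1.57  2.44 -1.29  0.15  2.24] margin 0.0 err 365.6 1.509
47 q [ 1.71  2.02 -1.57  2.44 -1.29  0.15  2.92] margin 0.0 err 368.4 1.915
48 q [ 1.67  2.02 -1.57  2.44 -1.29  0.15  2.92] margin 0.0 err 332.2 1.927
th 0.68 460
8 q [ 0.46  0.51 -0.82  1.71  0.34  1.49  1.41] margin 0.35 err 0.0 0.0
11 q [ 0.77  0.18 -0.94  1.92  0.16  1.12  1.64] margin 0.49 err 0.0 0.0
22 q [ 0.6   0.14 -0.75  1.93  0.11  1.11  0.18] margin 0.45 err 0.0 0.0
34 q [ 0.47  0.12 -0.6   1.94  0.08  1.1  -1.33] margin 0.43 err 0.0 0.0
35 q [ 0.46  0.12 -0.59  1.94  0.08  1.1  
[... 2732 characters left out ...]
1.41] margin 0.35 err 0.0 0.0
11 q [ 0.7   0.27 -0.91  1.84  0.24  1.14  1.57] margin 0.58 err 0.0 0.0
22 q [ 0.5   0.21 -0.67  1.85  0.15  1.12  0.15] margin 0.52 err 0.0 0.0
34 q [ 0.33  0.19 -0.47  1.86  0.09  1.12 -1.34] margin 0.5 err 0.0 0.0
35 q [ 0.32  0.18 -0.46  1.86  0.09  1.12 -1.44] margin 0.49 err 0.0 0.0
41 q [ 2.53  2.02 -1.57  2.44 -1.29  0.15  2.92] margin 0.0 err 475.0 1.764
44 q [ 2.53  2.02 -1.57  2.44 -1.29  0.15  2.92] margin 0.0 err 555.4 1.764
45 q [ 2.53  2.02 -1.57  2.44 -1.29  0.15  2.92] margin 0.0 err 535.3 1.764
48 q [ 1.69  2.02 -1.57  2.44 -1.29  0.15  2.92] margin 0.0 err 366.3 1.855
49 q [ 1.65  2.02 -1.57  2.44 -1.29  0.15  2.92] margin 0.0 err 330.9 1.866
```

```bash
cat > t3.py <<'E'
from sim import *
q0=np.array([1.448,.1302,-1.3988,2.4373,-.9938,.1482,2.9228])
y=.302; rod=np.array([521,28.3,0]); so=np.array([644,66.5,0])
q1,_,_=plan(q0,[([467,15,240],tool(y+np.pi,.4)),([480,15,290],tool(y+np.pi,0))],verbose=False)
out=[]
for k in(0,1,-1):
  ph=y+k*np.pi/2; xs=np.array([np.cos(ph),np.sin(ph),0])
  tcp=lambda p,th,zg:p+xs*19*np.sin(th)+np.array([0,0,zg-19*np.cos(th)])
  for half in(0,np.pi):
   for tilt in(.66,.77):
    T=tool(ph,tilt)*R.from_euler('z',half); F=tcp(rod,tilt,52); tz=T.as_matrix()[:,2]
    fin=(ph+half)-(y+np.pi); fin=(fin+np.pi)%(2*np.pi)-np.pi
    for tot in(fin,fin-2*np.pi*np.sign(fin)):
     if abs(tot)>4: continue
     for P in ([480,15,300],[521,28,300],[450,-80,300],[450,100,300],[560,-60,300]):
      w=[(P,tool(y+np.pi,0)),(P,tool(y+np.pi+tot/2,0)),(P,tool(y+np.pi+tot,0)),(F-tz*130,T),(F,T),(F+[0,0,33],T),(tcp(so,tilt,85),T),(tcp(so,tilt,126),T)]
      try: q,rows,qs=plan(q1,w,verbose=False)
      except Exception as e: continue
      m=np.minimum(qs-LO,HI-qs).min(); x,_=fk(q,V)
      out.append((m,-np.linalg.norm(x*1000-w[-1][0]),k,half>0,tilt,round(tot,2),P,len(rows),qs[-1].round(2).tolist()))
out.sort(key=lambda o:-o[0])
for o in out[:12]: print(o)
E
time python3 t3.py
```

```text
(np.float64(0.5794097429767977), np.float64(-1.5173040782245993e-13), 1, False, 0.66, -1.57, [560, -60, 300], 28, [0.5, 0.86, -0.61, 1.51, -0.19, 1.11, 0.43])
(np.float64(0.5794097429767977), np.float64(-2.5776155819154743e-13), 1, False, 0.77, -1.57, [560, -60, 300], 29, [0.54, 0.91, -0.63, 1.48, -0.25, 1.16, 0.48])
(np.float64(0.5466418380749025), np.float64(-2.4325065010975337e-13), 1, False, 0.66, -1.57, [521, 28, 300], 26, [0.51, 0.86, -0.63, 1.51, -0.18, 1.11, 0.42])
(np.float64(0.5466418380749025), np.float64(-1.9793430222398625e-13), 1, False, 0.77, -1.57, [521, 28, 300], 27, [0.55, 0.92, -0.65, 1.48, -0.24, 1.16, 0.47])
(np.float64(0.4707278848238353), np.float64(-1.24699744040301e-13), 1, False, 0.66, -1.57, [480, 15, 300], 26, [0.53, 0.87, -0.66, 1.51, -0.15, 1.11, 0.4])
(np.float64(0.4707278848238353), np.float64(-1.7346558842822478e-13), 1, False, 0.77, -1.57, [480, 15, 300], 27, [0.56, 0.93, -0.67, 1.48, -0.21, 1.16, 0.45])
(np.float64(0.4392830143465532), np.float64(-2.3177202635764743e-13), 1, False, 0.66, -1.57, [450, 100, 300], 29, [0.54, 0.88, -0.67, 1.51, -0.14, 1.11, 0.39])
(np.float64(0.4392830143465532), np.float64(-1.953669522672999e-13), 1, False, 0.77, -1.57, [450, 100, 300], 29, [0.57, 0.93, -0.68, 1.48, -0.21, 1.16, 0.45])
(np.float64(0.4204390368606046), np.float64(-6.355287432313019e-14), 1, False, 0.66, -1.57, [450, -80, 300], 28, [0.55, 0.88, -0.69, 1.51, -0.12, 1.11, 0.38])
(np.float64(0.4204390368606046), np.float64(-3.32970970301289e-13), 1, False, 0.77, -1.57, [450, -80, 300], 29, [0.58, 0.94, -0.71, 1.48, -0.18, 1.16, 0.43])
(np.float64(0.4051266549181185), np.float64(-6.550880341146756e-14), -1, True, 0.77, -1.57, [450, 100, 300], 29, [-0.15, 0.76, -0.48, 1.71, 1.13, 1.32, -0.9])
(np.float64(0.40454084941254287), np.float64(-1.296618818777138e-13), -1, True, 0.77, -1.57, [480, 15, 300], 27, [-0.16, 0.75, -0.47, 1.72, 1.12, 1.31, -0.9])
real	1m19.011s
user	1m18.664s
sys	0m0.309s
```

```bash
cat > t4.py <<'E'
from sim import *
q0=np.array([1.448,.1302,-1.3988,2.4373,-.9938,.1482,2.9228])
y=.302; rod=np.array([521,28.3,0]); so=np.array([644,66.5,0]); sx=np.array([np.cos(y),np.sin(y),0])
q1,_,_=plan(q0,[([467,15,240],tool(y+np.pi,.4)),([480,15,290],tool(y+np.pi,0))],verbose=False)
def tcp(p,ph,th,zg): return p+np.array([np.cos(ph),np.sin(ph),0])*19*np.sin(th)+np.array([0,0,zg-19*np.cos(th)])
out=[]
for k in(1,-1):
  ph=y+k*np.pi/2
  for half in(0,np.pi):
    t=.74
    T=tool(ph,t)*R.from_euler('z',half); F=tcp(rod,ph,t,52); tz=T.as_matrix()[:,2]
    fin=(ph+half)-(y+np.pi); fin=(fin+np.pi)%(2*np.pi)-np.pi
    for P in ([521,28,300],[450,100,300]):
      w=[(P,tool(y+np.pi,0)),(P,tool(y+np.pi+fin/2,0)),(P,tool(y+np.pi+fin,0)),(F-tz*130,T),(F,T),(F+[0,0,40],T)]
      q2,rows,qs=plan(q1,w,verbose=False); m0=np.minimum(qs-LO,HI-qs).min()
      if m0<.05: continue
      for b in(.2,.4,.6,.8,1.):
        pf=y+k*b; Tf=tool(pf,t)*R.from_euler('z',half); pre=so-sx*90
        q,r2,qq=plan(q2,[(tcp(pre,pf,t,85),Tf),(tcp(so,pf,t,85),Tf),(tcp(so,pf,t,126),Tf)],verbose=False)
        m=np.minimum(qq-LO,HI-qq).min(); out.append((round(m0,2),round(m,2),k,half>0,b,P,q.round(2).tolist()))
for o in sorted(out,key=lambda o:-min(o[:2])): print(o)
E
python3 t4.py
```

```text
(np.float64(0.55), np.float64(0.42), 1, False, 1.0, [521, 28, 300], [0.65, 0.75, -0.66, 1.8, -0.5, 0.67, 0.28])
(np.float64(0.44), np.float64(0.41), 1, False, 1.0, [450, 100, 300], [0.67, 0.77, -0.69, 1.8, -0.46, 0.66, 0.25])
(np.float64(0.55), np.float64(0.23), 1, False, 0.8, [521, 28, 300], [0.67, 0.71, -0.68, 1.9, -0.63, 0.49, 0.24])
(np.float64(0.44), np.float64(0.22), 1, False, 0.8, [450, 100, 300], [0.69, 0.72, -0.71, 1.9, -0.58, 0.48, 0.2])
(np.float64(0.4), np.float64(0.22), -1, True, 1.0, [521, 28, 300], [-0.13, 0.59, -0.41, 2.01, 1.44, 0.89, -0.73])
(np.float64(0.4), np.float64(0.22), -1, True, 1.0, [450, 100, 300], [-0.05, 0.61, -0.51, 2.01, 1.47, 0.94, -0.73])
(np.float64(0.4), np.float64(0.14), -1, True, 0.8, [521, 28, 300], [-0.1, 0.54, -0.38, 2.09, 1.61, 0.74, -0.7])
(np.float64(0.4), np.float64(0.14), -1, True, 0.8, [450, 100, 300], [-0.02, 0.56, -0.48, 2.09, 1.63, 0.79, -0.7])
(np.float64(0.4), np.float64(0.08), -1, True, 0.6, [521, 28, 300], [-0.07, 0.5, -0.33, 2.16, 1.83, 0.57, -0.72])
(np.float64(0.4), np.float64(0.08), -1, True, 0.6, [450, 100, 300], [0.01, 0.52,
[... 465 characters left out ...]
 2.49, 0.34, -0.88])
(np.float64(0.55), np.float64(0.01), 1, False, 0.6, [521, 28, 300], [0.69, 0.68, -0.72, 2.0, -0.79, 0.3, 0.23])
(np.float64(0.55), np.float64(0.0), 1, False, 0.2, [521, 28, 300], [1.67, 2.02, -1.57, 2.44, -1.29, 0.15, 2.92])
(np.float64(0.55), np.float64(0.0), 1, False, 0.4, [521, 28, 300], [0.66, 0.64, -0.73, 2.08, -1.29, 0.15, 0.54])
(np.float64(0.44), np.float64(0.0), 1, False, 0.2, [450, 100, 300], [1.67, 2.02, -1.57, 2.44, -1.29, 0.15, 2.92])
(np.float64(0.44), np.float64(0.0), 1, False, 0.4, [450, 100, 300], [0.66, 0.64, -0.73, 2.08, -1.29, 0.15, 0.54])
(np.float64(0.44), np.float64(0.0), 1, False, 0.6, [450, 100, 300], [0.71, 0.69, -0.74, 1.99, -0.74, 0.29, 0.19])
```

Emit:
{"op": "jog_arm", "data": {
  "motion": [
    {"dx": 0, "dy": 0, "dz": 40, "wx": 0, "wy": 0, "wz": 0, "claw": -0.2},
    {"dx": 0, "dy": 0, "dz": 80, "wx": 0, "wy": 0, "wz": 0, "claw": -0.2},
    {"dx": 0, "dy": 0, "dz": 80, "wx": 0, "wy": 0, "wz": 0, "claw": -0.2}
  ]
}}

```text
time: 10.95
ee_pos: [0.4677, 0.0193, 0.278]
ee_rot: [3.126, 0.653, -2.838]
contact_force: [0.7, 0.7, 0.0]
gripper_width: 0.055
grip_force: 0.0
```

```bash
cat > t5.py <<'E'
from sim import *
from workcell import r
import sys
y=.302; rod=np.array([521,28.3,0]); so=np.array([644,66.5,0]); sx=np.array([np.cos(y),np.sin(y),0])
def tcp(p,ph,th,zg): return p+np.array([np.cos(ph),np.sin(ph),0])*19*np.sin(th)+np.array([0,0,zg-19*np.cos(th)])
def show(rows):
    for i in range(len(rows)): print(i+1,rows[i].round(3 if 0 else 1)[:3],rows[i].round(3)[3:])
E
python3 - <<'E'
from t5 import *
o=r.get_obs(); print({k:np.round(o[k],4).tolist() for k in('time','joints','ee_pos','ee_rot')})
q=np.array(o['joints']); t=.78; ph=y-np.pi/2; H=R.from_euler('z',np.pi); T=tool(ph,t)*H; F=tcp(rod,ph,t,52); tz=T.as_matrix()[:,2]
pf=y-.75; Tf=tool(pf,t)*H; print('F',F.round(1))
a=[([480,15,300],tool(y+np.pi,.3)),([480,40,310],tool(y+np.pi-.2,0)),([480,90,310],tool(y+np.pi/2,0)),(F-tz*130,T)]
q2,rows,qs=plan(q,a); show(rows)
q3,_,qq=plan(q2,[(F,T),(F+[0,0,40],T),(tcp(so-sx*90,pf,t,85),Tf),(tcp(so,pf,t,85),Tf),(tcp(so,pf,t,126),Tf)]); print(np.minimum(qq-LO,HI-qq).min(0).round(2),np.abs(np.diff(qs,axis=0)).max(0).round(2))
E
```

```text
{'time': 10.95, 'joints': [1.1431, -0.247, -0.9118, 2.3495, -1.0386, 0.5881, 2.8617], 'ee_pos': [0.4677, 0.0193, 0.278], 'ee_rot': [3.1257, 0.6528, -2.8383]}
F [525.   15.5  38.5]
7 q [-0.61  0.3   0.6   1.74 -0.08  1.44  1.88] margin 0.4 err 0.0 0.0
10 q [-0.72  0.07  0.6   1.92 -0.04  1.17  1.58] margin 0.38 err 0.0 0.0
20 q [-0.84  0.09  0.64  1.9  -0.06  1.17  0.12] margin 0.4 err 0.0 0.0
26 q [-1.19  0.61  0.62  2.03  0.5   0.93 -0.69] margin 0.41 err 0.0 0.0
1 [ 1.8 -0.6  3.1] [-0.043  0.129 -0.001]
2 [ 3.5 -1.2  6.3] [-0.086  0.258 -0.001]
3 [ 5.3 -1.8  9.4] [-0.128  0.388 -0.002]
4 [ 7.  -2.4 12.6] [-0.171  0.517 -0.002]
5 [ 8.8 -3.1 15.7] [-0.214  0.646 -0.003]
6 [10.5 -3.7 18.9] [-0.257  0.775 -0.003]
7 [12.3 -4.3 22. ] [-0.299  0.905 -0.004]
8 [12.3  4.1 25.3] [-0.248  0.816 -0.07 ]
9 [12.3 12.4 28.7] [-0.198  0.727 -0.135]
10 [12.3 20.7 32. ] [-0.147  0.637 -0.199]
11 [12.3 25.7 32. ] [-0.103  0.648 -0.331]
12 [12.3 30.7 32. ] [-0.059  0.656 -0.463]
13 [12.3 35.7 32. ] [-0.014  0.663 -0.595]
14 [12.3 40.7 32. ] [ 0.032  0.667 -0.727]
15 [12.3 45.7 32. ] [ 0.078  0.67  -0.
[... 237 characters left out ...]
2] [ 0.255  0.521 -1.539]
22 [ 18.2  75.  -27.7] [ 0.188  0.394 -1.557]
23 [ 21.1  77.1 -57.5] [ 0.122  0.266 -1.57 ]
24 [ 24.1  79.3 -87.4] [ 0.055  0.138 -1.578]
25 [  27.1   81.4 -117.2] [-0.011  0.009 -1.582]
26 [  30.    83.5 -147.1] [-0.078 -0.119 -1.58 ]
3 q [-1.04  0.79  0.63  2.09  0.56  0.64 -0.72] margin 0.35 err 0.0 0.0
4 q [-1.06  0.71  0.65  2.09  0.57  0.71 -0.68] margin 0.35 err 0.0 0.0
10 q [-1.01  0.62  0.68  2.39  2.31  0.34 -1.67] margin 0.05 err 0.0 0.0
13 q [-1.03  0.73  0.77  2.19  2.23  0.17 -1.61] margin 0.02 err 0.0 0.0
14 q [-1.15  0.71  0.94  2.19  2.13  0.15 -1.48] margin 0.0 err 27.8 0.084
[1.24 0.93 0.58 0.05 1.81 0.   1.24] [2.39 0.14 2.13 0.11 0.35 0.23 0.39]
```

```bash
cat > t6.py <<'E'
from t5 import *
q=np.array(r.get_obs()['joints']); t=.78; ph=y-np.pi/2; H=R.from_euler('z',np.pi); T=tool(ph,t)*H; F=tcp(rod,ph,t,52); tz=T.as_matrix()[:,2]
best=None
for P in([480,15,300],[520,15,280],[560,-40,290],[600,-60,290],[480,90,300]):
  for t1 in(.3,.15):
    a=[([470,19,285],tool(y,t1)*H),(P,tool(y,0)*H),(P,tool(y-np.pi/2,0)*H),(F-tz*130,T)]
    q2,rows,qs=plan(q,a,verbose=False); m=[np.minimum(qs-LO,HI-qs).min()]
    for b in(.7,.85,1.):
        pf=y-b; Tf=tool(pf,t)*H
        q3,_,qq=plan(q2,[(F,T),(F+[0,0,40],T),(tcp(so-sx*90,pf,t,85),Tf),(tcp(so,pf,t,85),Tf),(tcp(so,pf,t,126),Tf)],verbose=False)
        m.append(np.minimum(qq-LO,HI-qq).min())
    print(P,t1,np.round(m,2),q3.round(2),len(rows),np.abs(np.diff(qs,axis=0)).max().round(2))
E
python3 t6.py
```

```text
[480, 15, 300] 0.3 [0.   0.11 0.17 0.23] [ 0.18  0.75 -0.84  2.    1.63  1.19 -0.77] 24 1.82
[480, 15, 300] 0.15 [0.06 0.1  0.15 0.22] [-0.02  0.64 -0.57  2.01  1.53  1.01 -0.78] 24 0.51
[520, 15, 280] 0.3 [0.07 0.09 0.14 0.21] [-0.14  0.6  -0.41  2.02  1.48  0.92 -0.78] 24 0.64
[520, 15, 280] 0.15 [0.06 0.09 0.15 0.21] [-0.08  0.61 -0.49  2.02  1.51  0.96 -0.78] 24 0.51
[560, -40, 290] 0.3 [0.07 0.07 0.12 0.18] [-0.51  0.55  0.05  2.05  1.35  0.7  -0.75] 24 1.24
[560, -40, 290] 0.15 [0.06 0.09 0.15 0.21] [-0.1   0.61 -0.47  2.02  1.5   0.96 -0.78] 25 0.51
[600, -60, 290] 0.3 [0.07 0.09 0.15 0.21] [-0.13  0.6  -0.43  2.02  1.49  0.93 -0.78] 25 0.52
[600, -60, 290] 0.15 [0.06 0.09 0.15 0.21] [-0.12  0.6  -0.44  2.02  1.49  0.94 -0.78] 26 0.51
[480, 90, 300] 0.3 [0. 0. 0. 0.] [-1.12  0.71  0.84  2.08  0.78  0.29 -0.35] 24 3.42
[480, 90, 300] 0.15 [0.06 0.1  0.15 0.21] [-0.05  0.62 -0.52  2.02  1.52  0.99 -0.78] 24 0.51
```

```bash
cat > t7.py <<'E'
from t5 import *
H=R.from_euler('z',np.pi); q=np.array(r.get_obs()['joints'])
q2,rows,qs=plan(q,[([470,19,285],tool(y,.15)*H),([520,15,280],tool(y,0)*H)],wmax=.07); show(rows); print(np.diff(qs,axis=0).round(2))
E
python3 t7.py
```

```text
8 q [ 1.87 -0.31 -1.57  1.99 -0.48  1.05  2.32] margin 0.0 err 27.6 0.061
11 q [ 2.05 -0.31 -1.57  1.89 -0.52  1.2   2.38] margin 0.0 err 103.8 0.229
1 [ 0.3 -0.   0.9] [-0.02   0.059 -0.001]
2 [ 0.6 -0.1  1.8] [-0.041  0.119 -0.002]
3 [ 0.8 -0.1  2.6] [-0.061  0.178 -0.003]
4 [ 1.1 -0.1  3.5] [-0.082  0.238 -0.004]
5 [ 1.4 -0.2  4.4] [-0.102  0.297 -0.005]
6 [ 1.7 -0.2  5.3] [-0.123  0.357 -0.006]
7 [ 2.  -0.2  6.1] [-0.143  0.416 -0.007]
8 [ 2.3 -0.3  7. ] [-0.164  0.476 -0.008]
9 [18.9 -1.6  5.3] [-0.179  0.523 -0.007]
10 [35.6 -2.9  3.7] [-0.194  0.571 -0.007]
11 [52.3 -4.3  2. ] [-0.209  0.619 -0.006]
[[ 0.06  0.01 -0.07 -0.05  0.12  0.04 -0.12]
 [ 0.07  0.01 -0.08 -0.05  0.11  0.04 -0.11]
 [ 0.08  0.02 -0.09 -0.05  0.11  0.05 -0.1 ]
 [ 0.09  0.02 -0.12 -0.05  0.1   0.05 -0.1 ]
 [ 0.14  0.03 -0.16 -0.05  0.1   0.05 -0.09]
 [ 0.15 -0.07 -0.07 -0.04 -0.04  0.09  0.04]
 [ 0.08 -0.08  0.   -0.04 -0.08  0.11  0.08]
 [ 0.13  0.    0.   -0.05 -0.04  0.07  0.04]
 [ 0.08  0.    0.   -0.04 -0.01  0.05  0.02]
 [-0.04  0.    0.   -0.    0.02  0.03  0.01]]
```

```bash
cat > t8.py <<'E'
from t5 import *
import itertools
H=R.from_euler('z',np.pi); q=np.array(r.get_obs()['joints']); t=.78; ph=y-np.pi/2; T=tool(ph,t)*H; F=tcp(rod,ph,t,52); tz=T.as_matrix()[:,2]
res=[]
for P1,t1,yw in itertools.product(([560,-60,290],[620,0,290],[540,60,290],[600,-150,290],[520,30,300]),(.6,.4,.2),(0,-.4,.4)):
    a=[(P1,tool(y+yw,t1)*H),(P1,tool(y+yw,0)*H)]
    q2,rows,qs=plan(q,a,verbose=False,wmax=.07,vmax=20); m=np.minimum(qs-LO,HI-qs).min(); res.append((round(m,3),np.abs(np.diff(qs,axis=0)).max().round(2),P1,t1,yw,q2.round(2).tolist()))
res.sort(key=lambda o:-o[0])
for o in res[:8]: print(o)
E
python3 t8.py
```

```text
(np.float64(0.133), np.float64(0.29), [620, 0, 290], 0.2, 0.4, [0.58, 0.52, -0.9, 1.55, 0.42, 1.28, 1.89])
(np.float64(0.127), np.float64(0.23), [620, 0, 290], 0.4, 0.4, [0.51, 0.48, -0.78, 1.56, 0.35, 1.25, 1.94])
(np.float64(0.124), np.float64(0.47), [620, 0, 290], 0.2, 0, [0.58, 0.52, -0.91, 1.55, 0.42, 1.28, 1.49])
(np.float64(0.121), np.float64(0.38), [620, 0, 290], 0.4, 0, [0.56, 0.5, -0.86, 1.55, 0.39, 1.27, 1.51])
(np.float64(0.119), np.float64(0.21), [560, -60, 290], 0.2, 0.4, [0.76, 0.41, -0.93, 1.69, 0.34, 1.22, 2.03])
(np.float64(0.119), np.float64(0.22), [620, 0, 290], 0.6, 0, [0.47, 0.46, -0.73, 1.56, 0.32, 1.24, 1.57])
(np.float64(0.116), np.float64(0.37), [560, -60, 290], 0.2, 0, [0.81, 0.44, -1.0, 1.69, 0.39, 1.23, 1.59])
(np.float64(0.116), np.float64(0.22), [600, -150, 290], 0.2, 0, [0.78, 0.49, -0.83, 1.56, 0.37, 1.26, 1.77])
```

```bash
cat > t9.py <<'E'
from t5 import *
H=R.from_euler('z',np.pi); q=np.array(r.get_obs()['joints'])
q2,rows,qs=plan(q,[([600,-40,300],tool(y,.6)*H),([600,-40,300],tool(y-.3,0)*H)],vmax=20,wmax=.07)
show(rows); print(np.abs(np.diff(qs,axis=0)).max(1).round(2))
E
python3 t9.py
```

```text
8 q [ 1.08  0.18 -1.01  2.03 -0.18  0.47  2.14] margin 0.32 err 0.0 0.0
18 q [ 0.53  0.41 -0.7   1.59  0.27  1.24  1.36] margin 0.6 err 0.0 0.0
1 [16.5 -7.4  2.8] [-0.004  0.006 -0.001]
2 [ 33.1 -14.8   5.5] [-0.007  0.012 -0.003]
3 [ 49.6 -22.2   8.3] [-0.011  0.017 -0.004]
4 [ 66.1 -29.6  11. ] [-0.014  0.023 -0.005]
5 [ 82.7 -37.1  13.8] [-0.018  0.029 -0.007]
6 [ 99.2 -44.5  16.5] [-0.021  0.035 -0.008]
7 [115.7 -51.9  19.3] [-0.025  0.041 -0.009]
8 [132.3 -59.3  22. ] [-0.028  0.047 -0.011]
9 [132.3 -59.3  22. ] [-0.037  0.106 -0.039]
10 [132.3 -59.3  22. ] [-0.046  0.166 -0.068]
11 [132.3 -59.3  22. ] [-0.054  0.226 -0.096]
12 [132.3 -59.3  22. ] [-0.063  0.286 -0.125]
13 [132.3 -59.3  22. ] [-0.072  0.346 -0.153]
14 [132.3 -59.3  22. ] [-0.08   0.406 -0.182]
15 [132.3 -59.3  22. ] [-0.089  0.466 -0.21 ]
16 [132.3 -59.3  22. ] [-0.098  0.526 -0.239]
17 [132.3 -59.3  22. ] [-0.106  0.585 -0.267]
18 [132.3 -59.3  22. ] [-0.115  0.645 -0.296]
[0.08 0.1  0.13 0.16 0.14 0.1  0.08 0.13 0.12 0.1  0.09 0.08 0.08 0.08
 0.08 0.08 0.08]
```

Emit:
{"op": "jog_arm", "data": {
  "motion": [
    {"dx": 16.5, "dy": -7.4, "dz": 2.8, "wx": -0.004, "wy": 0.006, "wz": -0.001, "claw": -0.2},
    {"dx": 33, "dy": -15, "dz": 5.5, "wx": -0.007, "wy": 0.012, "wz": -0.003, "claw": -0.2},
    {"dx": 49.6, "dy": -22, "dz": 8.3, "wx": -0.011, "wy": 0.017, "wz": -0.004, "claw": -0.2},
    {"dx": 66, "dy": -29.6, "dz": 11, "wx": -0.014, "wy": 0.023, "wz": -0.005, "claw": -0.2},
    {"dx": 82.7, "dy": -37, "dz": 13.8, "wx": -0.018, "wy": 0.029, "wz": -0.007, "claw": -0.2},
    {"dx": 99, "dy": -44.5, "dz": 16.5, "wx": -0.021, "wy": 0.035, "wz": -0.008, "claw": -0.2},
    {"dx": 115.7, "dy": -52, "dz": 19, "wx": -0.025, "wy": 0.041, "wz": -0.009, "claw": -0.2},
    {"dx": 132, "dy": -59, "dz": 22, "wx": -0.028, "wy": 0.047, "wz": -0.011, "claw": -0.2},
    {"dx": 132, "dy": -59, "dz": 22, "wx": -0.037, "wy": 0.106, "wz": -0.039, "claw": -0.2},
    {"dx": 132, "dy": -59, "dz": 22, "wx": -0.046, "wy": 0.166, "wz": -0.068, "claw": -0.2},
    {"dx": 132, "dy": -59, "dz": 22, "wx": -0.054, "wy": 0.226, "wz": -0.096, "claw": -0.2},
    {"dx": 132, "dy": -59, "dz": 22, "wx": -0.063, "wy": 0.286, "wz": -0.125, "claw": -0.2},
    {"dx": 132, "dy": -59, "dz": 22, "wx": -0.072, "wy": 0.346, "wz": -0.153, "claw": -0.2},
    {"dx": 132, "dy": -59, "dz": 22, "wx": -0.08, "wy": 0.406, "wz": -0.182, "claw": -0.2},
    {"dx": 132, "dy": -59, "dz": 22, "wx": -0.089, "wy": 0.466, "wz": -0.21, "claw": -0.2},
    {"dx": 132, "dy": -59, "dz": 22, "wx": -0.098, "wy": 0.526, "wz": -0.239, "claw": -0.2},
    {"dx": 132, "dy": -59, "dz": 22, "wx": -0.106, "wy": 0.585, "wz": -0.267, "claw": -0.2},
    {"dx": 132, "dy": -59, "dz": 22, "wx": -0.115, "wy": 0.645, "wz": -0.296, "claw": -0.2}
  ]
}}

```text
time: 12.75
ee_pos: [0.5997, -0.0396, 0.2972]
ee_rot: [-3.14, -0.005, 3.141]
contact_force: [0.1, 0.5, -0.7]
gripper_width: 0.0551
grip_force: 0.0
```

```bash
cat > t10.py <<'E'
from t5 import *
H=R.from_euler('z',np.pi); o=r.get_obs(); q=np.array(o['joints']); print(o['time'],q.round(3),o['ee_pos'].round(4),o['ee_rot'].round(3))
t=.78; ph=y-np.pi/2; T=tool(ph,t)*H; F=tcp(rod,ph,t,52); tz=T.as_matrix()[:,2]; pf=y-.9; Tf=tool(pf,t)*H
for P in([600,-40,300],[540,60,300],[500,110,300],[470,60,300]):
    a=[(P,tool(y-np.pi/4,0)*H),(P,tool(ph,0)*H),(F-tz*130,T)]
    q2,rows,qs=plan(q,a,verbose=False)
    q3,_,qq=plan(q2,[(F,T),(F+[0,0,40],T),(tcp(so-sx*90,pf,t,85),Tf),(tcp(so,pf,t,85),Tf),(tcp(so,pf,t,126),Tf)],verbose=False)
    print(P,np.minimum(qs-LO,HI-qs).min().round(2),np.minimum(qq-LO,HI-qq).min().round(2),len(rows),q3.round(2),np.abs(np.diff(qs,axis=0)).max().round(2))
    if P[0]==540: keep=(rows,F,F-tz*130,T)
show(keep[0]); print(keep[1],keep[2],keep[3].as_euler('xyz'),tz)
E
python3 t10.py
```

```text
12.75 [ 0.525  0.409 -0.688  1.595  0.272  1.241  1.357] [ 0.5997 -0.0396  0.2972] [-3.14  -0.005  3.141]
[600, -40, 300] 0.46 0.16 16 [-0.27  0.54 -0.23  2.08  1.53  0.77 -0.78] 0.23
[540, 60, 300] 0.47 0.16 16 [-0.23  0.55 -0.28  2.07  1.54  0.79 -0.78] 0.2
[500, 110, 300] 0.47 0.16 16 [-0.2   0.56 -0.31  2.07  1.55  0.81 -0.78] 0.18
[470, 60, 300] 0.44 0.16 16 [-0.13  0.57 -0.39  2.07  1.57  0.85 -0.77] 0.22
1 [-14.9  24.9   0.7] [ 0.    -0.001 -0.121]
2 [-29.9  49.8   1.4] [ 0.    -0.003 -0.241]
3 [-44.8  74.7   2.1] [ 0.    -0.004 -0.362]
4 [-59.7  99.6   2.8] [ 0.001 -0.005 -0.483]
5 [-59.7  99.6   2.8] [ 0.    -0.005 -0.614]
6 [-59.7  99.6   2.8] [-0.    -0.005 -0.745]
7 [-59.7  99.6   2.8] [-0.    -0.006 -0.876]
8 [-59.7  99.6   2.8] [-1.000e-03 -6.000e-03 -1.006e+00]
9 [-59.7  99.6   2.8] [-1.000e-03 -6.000e-03 -1.137e+00]
10 [-59.7  99.6   2.8] [-0.002 -0.006 -1.268]
11 [-66.8 106.8 -25.4] [-0.084 -0.118 -1.266]
12 [-73.8 113.9 -53.6] [-0.167 -0.23  -1.26 ]
13 [-80.9 121.1 -81.8] [-0.249 -0.341 -1.25 ]
14 [ -87.9  128.2 -109.9] [-0.331 -0.453 -1.237]
15 [ -94.9  135.3 -138.1] [-0.413 -0.565 -1.219]
16 [-102.   142.5 -166.3] [-0.495 -0.676 -1.198]
[524.97435539  15.54242186  38.49264278] [497.78139743 102.83111441 130.91140272] [-3.14159265  0.78        1.87279633] [ 0.2091766  -0.67145148 -0.71091354]
```

Emit:
{"op": "jog_arm", "data": {
  "motion": [
    {"dx": -15, "dy": 25, "dz": 0.7, "wx": 0, "wy": -0.001, "wz": -0.121, "claw": -0.2},
    {"dx": -30, "dy": 50, "dz": 1.4, "wx": 0, "wy": -0.003, "wz": -0.241, "claw": -0.2},
    {"dx": -45, "dy": 75, "dz": 2.1, "wx": 0, "wy": -0.004, "wz": -0.362, "claw": -0.2},
    {"dx": -60, "dy": 100, "dz": 2.8, "wx": 0, "wy": -0.005, "wz": -0.483, "claw": -0.2},
    {"dx": -60, "dy": 100, "dz": 2.8, "wx": 0, "wy": -0.005, "wz": -0.614, "claw": -0.2},
    {"dx": -60, "dy": 100, "dz": 2.8, "wx": 0, "wy": -0.005, "wz": -0.745, "claw": -0.2},
    {"dx": -60, "dy": 100, "dz": 2.8, "wx": 0, "wy": -0.006, "wz": -0.876, "claw": -0.2},
    {"dx": -60, "dy": 100, "dz": 2.8, "wx": -0.001, "wy": -0.006, "wz": -1.006, "claw": -0.2},
    {"dx": -60, "dy": 100, "dz": 2.8, "wx": -0.001, "wy": -0.006, "wz": -1.137, "claw": -0.2},
    {"dx": -60, "dy": 100, "dz": 2.8, "wx": -0.002, "wy": -0.006, "wz": -1.268, "claw": -0.2},
    {"dx": -67, "dy": 107, "dz": -25.4, "wx": -0.084, "wy": -0.118, "wz": -1.266, "claw": -0.2},
    {"dx": -74, "dy": 114, "dz": -53.6, "wx": -0.167, "wy": -0.23, "wz": -1.26, "claw": -0.2},
    {"dx": -81, "dy": 121, "dz": -81.8, "wx": -0.249, "wy": -0.341, "wz": -1.25, "claw": -0.2},
    {"dx": -88, "dy": 128, "dz": -110, "wx": -0.331, "wy": -0.453, "wz": -1.237, "claw": -0.2},
    {"dx": -95, "dy": 135, "dz": -138, "wx": -0.413, "wy": -0.565, "wz": -1.219, "claw": -0.2},
    {"dx": -102, "dy": 142.5, "dz": -166, "wx": -0.495, "wy": -0.676, "wz": -1.198, "claw": -0.2},
    {"dx": -102, "dy": 142.5, "dz": -166, "wx": -0.495, "wy": -0.676, "wz": -1.198, "claw": -0.2},
    {"dx": -102, "dy": 142.5, "dz": -166, "wx": -0.495, "wy": -0.676, "wz": -1.198, "claw": -0.2}
  ]
}}

```text
time: 14.55
ee_pos: [0.497, 0.1035, 0.1294]
ee_rot: [-3.14, 0.782, 1.879]
contact_force: [-0.4, -0.1, 1.2]
gripper_width: 0.0555
grip_force: 0.0
```

Run:
```python
from h import *
from t5 import *
st()
t=.78; ph=y-np.pi/2; H=R.from_euler('z',np.pi); T=tool(ph,t)*H; F=tcp(rod,ph,t,52); o=r.get_obs(); E=R.from_euler('xyz',o['ee_rot'])
print('to F',(F-o['ee_pos']*1000).round(1),'rot',(T*E.inv()).as_rotvec().round(4))
C=cal('wrist');im,d=r.grab_frame('wrist'); cv2.imwrite('pics/w5.png',im)
for l,z in(('rod_tip',.205),('rod',0.)):
  for n in('wrist','side','top'):
    if n!='wrist' and l=='rod_tip': r.grab_frame(n)
    for q in r.place_of(l,n)[:3]: print(l,n,np.round(q['position'],1),round(q['conf'],2),onz(n,q['position'],z,C if n=='wrist' else None).round(4))
```

```text
{'time': 14.55, 'joints': [-0.3937, 0.5839, -0.401, 1.9772, 0.9475, 1.2839, -1.0758], 'ee_pos': [0.497, 0.1035, 0.1294], 'ee_rot': [-3.1399, 0.7819, 1.8788], 'contact_force': [-0.3631, -0.083, 1.1762], 'gripper_width': 0.0555, 'grip_force': 0.0}
to F [ 28.  -87.9 -90.9] rot [ 0.0022 -0.0005 -0.0049]
rod_tip wrist [257.8 354.1] 0.77 [0.5238 0.0165 0.205 ]
rod_tip side [262.  195.6] 0.69 [0.5282 0.0239 0.205 ]
rod_tip side [375.4 150.5] 0.53 [ 0.4377 -0.4004  0.205 ]
rod_tip top [392.5 235.8] 0.55 [ 0.4418 -0.3934  0.205 ]
rod_tip top [229.4 163.5] 0.51 [0.6565 0.0766 0.205 ]
rod_tip top [247.6 211.1] 0.4 [0.5176 0.0246 0.205 ]
rod wrist [260.9 148.9] 0.71 [0.5231 0.0288 0.    ]
rod wrist [167.  251.7] 0.55 [ 0.4358 -0.4081  0.    ]
rod side [365.  206.4] 0.71 [ 0.436  -0.3902  0.    ]
rod side [259.1 256.6] 0.7 [0.5281 0.0333 0.    ]
rod side [217.4 170.2] 0.56 [ 0.968  -0.2204  0.    ]
rod top [155.7 221.4] 0.67 [0.4887 0.3447 0.    ]
rod top [372.4 233.6] 0.6 [ 0.438  -0.4033  0.    ]
rod top [233.1 163.7] 0.53 [0.6867 0.0785 0.    ]
```

View pics/w5.png

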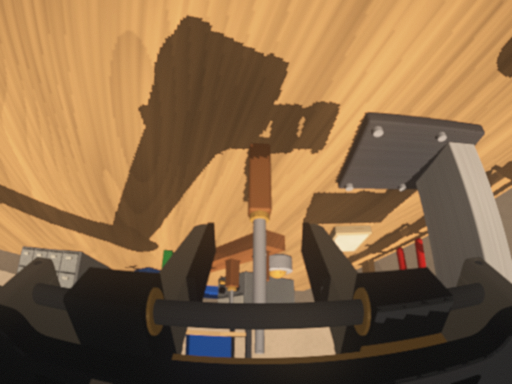

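The wrist view shows the rod upright midway between the open fingers, with its foot at (260,149) and its tip at (258,354). The stand base is to the right. I'll go in and grip.

Emit:
{"op": "jog_arm", "data": {
  "motion": [
    {"dx": 9, "dy": -29, "dz": -30, "wx": 0, "wy": 0, "wz": -0.005, "claw": -0.2},
    {"dx": 18, "dy": -57, "dz": -60, "wx": 0, "wy": 0, "wz": -0.005, "claw": -0.2},
    {"dx": 25, "dy": -77, "dz": -82, "wx": 0, "wy": 0, "wz": -0.005, "claw": -0.2},
    {"dx": 27.5, "dy": -87.5, "dz": -92, "wx": 0, "wy": 0, "wz": -0.005, "claw": -0.2},
    {"dx": 27.5, "dy": -87.5, "dz": -92, "wx": 0, "wy": 0, "wz": -0.005, "claw": 1},
    {"dx": 27.5, "dy": -87.5, "dz": -92, "wx": 0, "wy": 0, "wz": -0.005, "claw": 1},
    {"dx": 27.5, "dy": -87.5, "dz": -92, "wx": 0, "wy": 0, "wz": -0.005, "claw": 1},
    {"dx": 27.5, "dy": -87.5, "dz": -92, "wx": 0, "wy": 0, "wz": -0.005, "claw": 1},
    {"dx": 27.5, "dy": -87.5, "dz": -92, "wx": 0, "wy": 0, "wz": -0.005, "claw": 1}
  ],
  "grip_force": 45
}}

```text
time: 15.9
ee_pos: [0.5256, 0.0157, 0.0393]
ee_rot: [3.135, 0.781, 1.865]
contact_force: [-1.3, 1.6, 2.5]
gripper_width: 0.0217
grip_force: 45.0
```

```bash
cat > t11.py <<'E'
from h import *
from t5 import *
st(); o=r.get_obs(); H=R.from_euler('z',np.pi); q=np.array(o['joints']); t=.78; pf=y-.9; Tf=tool(pf,t)*H
E=R.from_euler('xyz',o['ee_rot']); g=o['ee_pos']*1000-E.as_matrix()[:,2]*19; print('grasp',g.round(1))
# rod foot at z=0 at grasp: offset of rod tip in tool frame
off=E.inv().apply(np.array([rod[0],rod[1],205.])-o['ee_pos']*1000); print('tip in tool',off.round(1)); np.save('off.npy',off)
def tc(tip,TT): return np.array(tip)-TT.apply(off)
T0=E
a=[(o['ee_pos']*1000+[0,0,30],T0),(tc([*(so-sx*90)[:2],236],Tf),Tf),(tc([*(so-sx*8)[:2],237],Tf),Tf)]
q2,rows,qs=plan(q,a); show(rows); print(np.minimum(qs-LO,HI-qs).min(0).round(2),np.abs(np.diff(qs,axis=0)).max(1).round(2))
E
python3 t11.py
```

```text
{'time': 15.9, 'joints': [-0.3034, 0.7133, -0.297, 2.0413, 1.1413, 1.0977, -1.1755], 'ee_pos': [0.5256, 0.0157, 0.0393], 'ee_rot': [3.1354, 0.7813, 1.8653], 'contact_force': [-1.2685, 1.589, 2.5489], 'gripper_width': 0.0217, 'grip_force': 44.9958}
grasp [521.6  28.4  52.8]
tip in tool [-1.071e+02  1.000e-01 -1.271e+02]
1 q [-0.29  0.66 -0.31  2.04  1.1   1.12 -1.12] margin 0.4 err 0.0 0.0
6 q [-0.24  0.56 -0.29  2.28  1.73  0.82 -1.08] margin 0.16 err 0.0 0.0
8 q [-0.24  0.62 -0.27  2.1   1.65  0.8  -0.91] margin 0.34 err 0.0 0.0
1 [ 0.   0.1 29.9] [-0.  0.  0.]
2 [ 8.7  3.4 30.1] [-0.     0.001  0.135]
3 [17.4  6.7 30.3] [-0.001  0.002  0.27 ]
4 [26.  10.1 30.5] [-0.001  0.003  0.404]
5 [34.7 13.4 30.7] [-0.001  0.003  0.539]
6 [43.4 16.7 30.9] [-0.002  0.004  0.674]
7 [82.5 28.9 31.4] [-0.002  0.004  0.674]
8 [121.7  41.1  31.9] [-0.002  0.004  0.674]
[2.24 0.87 1.26 0.16 2.39 0.65 1.8 ] [0.1  0.11 0.12 0.14 0.16 0.09 0.09]
```

Emit:
{"op": "jog_arm", "data": {
  "motion": [
    {"dx": 0, "dy": 0, "dz": 12, "wx": 0, "wy": 0, "wz": 0, "claw": 1},
    {"dx": 0, "dy": 0, "dz": 30, "wx": 0, "wy": 0, "wz": 0, "claw": 1},
    {"dx": 8.7, "dy": 3.4, "dz": 30, "wx": 0, "wy": 0.001, "wz": 0.135, "claw": 1},
    {"dx": 17.4, "dy": 6.7, "dz": 30.3, "wx": -0.001, "wy": 0.002, "wz": 0.27, "claw": 1},
    {"dx": 26, "dy": 10.1, "dz": 30.5, "wx": -0.001, "wy": 0.003, "wz": 0.404, "claw": 1},
    {"dx": 34.7, "dy": 13.4, "dz": 30.7, "wx": -0.001, "wy": 0.003, "wz": 0.539, "claw": 1},
    {"dx": 43.4, "dy": 16.7, "dz": 31, "wx": -0.002, "wy": 0.004, "wz": 0.674, "claw": 1},
    {"dx": 62, "dy": 22.5, "dz": 31, "wx": -0.002, "wy": 0.004, "wz": 0.674, "claw": 1},
    {"dx": 82.5, "dy": 29, "dz": 31.4, "wx": -0.002, "wy": 0.004, "wz": 0.674, "claw": 1},
    {"dx": 102, "dy": 35, "dz": 32, "wx": -0.002, "wy": 0.004, "wz": 0.674, "claw": 1},
    {"dx": 121.7, "dy": 41, "dz": 32, "wx": -0.002, "wy": 0.004, "wz": 0.674, "claw": 1},
    {"dx": 121.7, "dy": 41, "dz": 32, "wx": -0.002, "wy": 0.004, "wz": 0.674, "claw": 1},
    {"dx": 121.7, "dy": 41, "dz": 32, "wx": -0.002, "wy": 0.004, "wz": 0.674, "claw": 1}
  ]
}}

```text
time: 17.2
ee_pos: [0.6462, 0.0552, 0.0708]
ee_rot: [-3.139, 0.781, 2.544]
contact_force: [0.0, 0.8, -1.8]
gripper_width: 0.0221
grip_force: 45.0
```

```bash
cat > tip.py <<'E'
from h import *
from t5 import *
off=np.load('off.npy')
def tipw():
    o=r.get_obs(); return o['ee_pos']*1000+R.from_euler('xyz',o['ee_rot']).apply(off)
def ins(p): d=np.array(p)-[644,66.5,0]; c,s=np.cos(y),np.sin(y); return np.round([c*d[0]+s*d[1],-s*d[0]+c*d[1],d[2]],1)
if __name__=='__main__':
    st(); print('tip kin, stand',ins(tipw()))
    E=R.from_euler('xyz',r.get_obs()['ee_rot']); print('rod axis',(E*R.from_euler('xyz',[3.1354,.7813,1.8653]).inv()).apply([0,0,1]).round(4))
E
python3 - <<'E'
from tip import *
st(); print('tip kin, stand',ins(tipw()))
C=cal('wrist'); im,d=r.grab_frame('wrist'); cv2.imwrite('pics/w6.png',im); z=tipw()[2]/1000
for q in r.place_of('rod_tip','wrist')[:2]: print('w',q['position'],q['conf'],ins(onz('wrist',q['position'],z,C)*1000))
im,d=r.grab_frame('side'); cv2.imwrite('pics/s6.png',cv2.resize(im[100:300,160:400],(720,600)))
for q in r.place_of('rod_tip','side')[:2]: print('s',q['position'],q['conf'],ins(onz('side',q['position'],z)*1000))
p=cloud('side',d); 
m=(d>0)&(np.hypot(p[...,0]-.632,p[...,1]-.066)<.03)
for zz in(.12,.14,.16,.18,.2,.22):
    k=p[m&(p[...,2]>zz)&(p[...,2]<zz+.02)]
    if len(k)>3: print(zz,len(k),ins(k.mean(0)*1000))
E
```

```text
{'time': 17.2, 'joints': [-0.2382, 0.6233, -0.2652, 2.0989, 1.6501, 0.7992, -0.9141], 'ee_pos': [0.6462, 0.0552, 0.0708], 'ee_rot': [-3.139, 0.7811, 2.5435], 'contact_force': [0.0043, 0.7731, -1.8067], 'gripper_width': 0.0221, 'grip_force': 44.9937}
tip kin, stand [ -9.3  -0.7 236.5]
s [374.8, 147.6] 0.82 [-339.  -341.2  236.2]
s [154.7, 274.4] 0.38 [-67.  381.3 236.2]
```

View pics/s6.png

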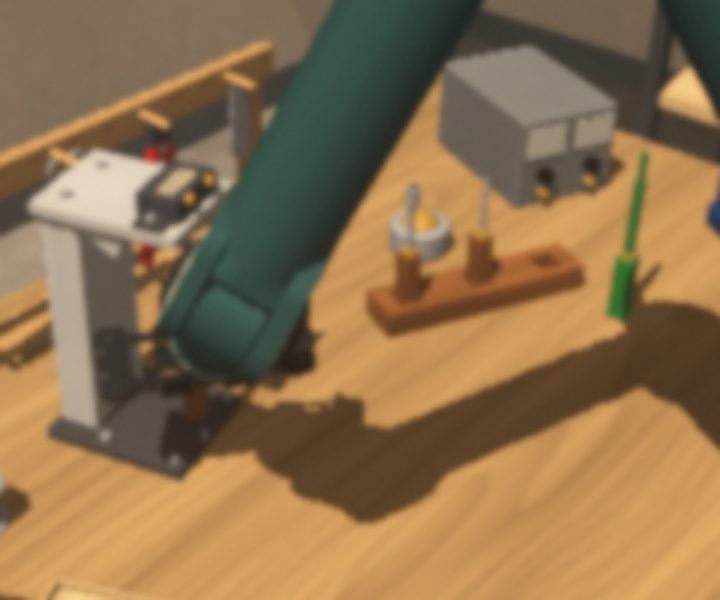

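The side view shows the hand beside the stand with the rod under the arm. The arm's top is clear and the wrist hides the pin. Next I'll feel for the guide plate's underside.

Emit:
{"op": "jog_arm", "data": {
  "motion": [
    {"dx": 4, "dy": 1.5, "dz": 0, "wx": 0, "wy": 0, "wz": 0, "claw": 1},
    {"dx": 8.7, "dy": 3.4, "dz": 4, "wx": 0, "wy": 0, "wz": 0, "claw": 1},
    {"dx": 8.7, "dy": 3.4, "dz": 5.5, "wx": 0, "wy": 0, "wz": 0, "claw": 1},
    {"dx": 8.7, "dy": 3.4, "dz": 6.5, "wx": 0, "wy": 0, "wz": 0, "claw": 1},
    {"dx": 8.7, "dy": 3.4, "dz": 6.5, "wx": 0, "wy": 0, "wz": 0, "claw": 1}
  ]
}}

```text
time: 17.9
ee_pos: [0.6555, 0.0587, 0.0773]
ee_rot: [-3.14, 0.781, 2.544]
contact_force: [0.1, 0.9, -1.4]
gripper_width: 0.0215
grip_force: 45.0
```

Emit:
{"op": "jog_arm", "data": {
  "motion": [
    {"dx": 0, "dy": 0, "dz": 1, "wx": 0, "wy": 0, "wz": 0, "claw": 1},
    {"dx": 0, "dy": 0, "dz": 1, "wx": 0, "wy": 0, "wz": 0, "claw": 1}
  ]
}}

```text
time: 18.1
ee_pos: [0.6554, 0.0587, 0.0781]
ee_rot: [-3.139, 0.781, 2.544]
contact_force: [0.3, -0.1, -1.1]
gripper_width: 0.0218
grip_force: 45.0
```

Emit:
{"op": "jog_arm", "data": {
  "motion": [
    {"dx": 0, "dy": 0, "dz": 0.7, "wx": 0, "wy": 0, "wz": 0, "claw": 1},
    {"dx": 0, "dy": 0, "dz": 0.7, "wx": 0, "wy": 0, "wz": 0, "claw": 1}
  ]
}}

```text
time: 18.3
ee_pos: [0.6555, 0.0587, 0.0788]
ee_rot: [-3.139, 0.781, 2.544]
contact_force: [-0.3, -0.2, -0.6]
gripper_width: 0.0221
grip_force: 45.0
```

```bash
python3 tip.py
```

```text
{'time': 18.3, 'joints': [-0.2369, 0.6167, -0.2663, 2.0757, 1.6208, 0.7967, -0.873], 'ee_pos': [0.6555, 0.0587, 0.0788], 'ee_rot': [-3.1392, 0.7811, 2.5438], 'contact_force': [-0.324, -0.2351, -0.5735], 'gripper_width': 0.0221, 'grip_force': 44.9937}
tip kin, stand [ 6.000e-01 -1.000e-01  2.445e+02]
rod axis [0.0036 0.0049 1.    ]
```

Emit:
{"op": "jog_arm", "data": {
  "motion": [
    {"dx": 0, "dy": 0, "dz": 0.6, "wx": 0, "wy": 0, "wz": 0, "claw": 1},
    {"dx": 0, "dy": 0, "dz": 0.6, "wx": 0, "wy": 0, "wz": 0, "claw": 1}
  ]
}}

```text
time: 18.5
ee_pos: [0.6554, 0.0587, 0.0794]
ee_rot: [-3.139, 0.781, 2.544]
contact_force: [-0.8, -0.1, -1.4]
gripper_width: 0.0217
grip_force: 45.0
```

Emit:
{"op": "jog_arm", "data": {
  "motion": [
    {"dx": 0, "dy": 0, "dz": 0.5, "wx": 0, "wy": 0, "wz": 0, "claw": 1},
    {"dx": 0, "dy": 0, "dz": 0.5, "wx": 0, "wy": 0, "wz": 0, "claw": 1}
  ]
}}

```text
time: 18.7
ee_pos: [0.6551, 0.0588, 0.0794]
ee_rot: [-3.139, 0.78, 2.544]
contact_force: [1.3, -0.4, -3.4]
gripper_width: 0.0218
grip_force: 45.0
```

Emit:
{"op": "jog_arm", "data": {
  "motion": [
    {"dx": 0, "dy": 0, "dz": 0.4, "wx": 0, "wy": 0, "wz": 0, "claw": 1},
    {"dx": 0, "dy": 0, "dz": 0.4, "wx": 0, "wy": 0, "wz": 0, "claw": 1}
  ]
}}

```text
time: 18.9
ee_pos: [0.6549, 0.0588, 0.0795]
ee_rot: [-3.138, 0.78, 2.545]
contact_force: [0.1, -0.6, -7.0]
gripper_width: 0.0219
grip_force: 45.0
```

Emit:
{"op": "jog_arm", "data": {
  "motion": [
    {"dx": 0, "dy": 0, "dz": -2, "wx": 0, "wy": 0, "wz": 0, "claw": 1},
    {"dx": -0.95, "dy": 0.95, "dz": -2, "wx": 0, "wy": 0, "wz": 0, "claw": 1},
    {"dx": -0.95, "dy": 0.95, "dz": 0, "wx": 0, "wy": 0, "wz": 0, "claw": 1},
    {"dx": -0.95, "dy": 0.95, "dz": 0, "wx": 0, "wy": 0, "wz": 0, "claw": 1}
  ]
}}

```text
time: 19.3
ee_pos: [0.6539, 0.06, 0.0796]
ee_rot: [-3.139, 0.779, 2.545]
contact_force: [1.0, 0.6, -7.3]
gripper_width: 0.0213
grip_force: 45.0
```

Emit:
{"op": "jog_arm", "data": {
  "motion": [
    {"dx": 0, "dy": 0, "dz": -2, "wx": 0, "wy": 0, "wz": 0, "claw": 1},
    {"dx": -0.36, "dy": 1.15, "dz": -2, "wx": 0, "wy": 0, "wz": 0, "claw": 1},
    {"dx": -0.36, "dy": 1.15, "dz": 0, "wx": 0, "wy": 0, "wz": 0, "claw": 1},
    {"dx": -0.36, "dy": 1.15, "dz": 0, "wx": 0, "wy": 0, "wz": 0, "claw": 1}
  ]
}}

```text
time: 19.7
ee_pos: [0.6537, 0.0611, 0.0798]
ee_rot: [-3.139, 0.78, 2.544]
contact_force: [1.9, 0.3, -6.6]
gripper_width: 0.0215
grip_force: 45.0
```

Emit:
{"op": "jog_arm", "data": {
  "motion": [
    {"dx": 0, "dy": 0, "dz": -2, "wx": 0, "wy": 0, "wz": 0, "claw": 1},
    {"dx": -0.36, "dy": 1.15, "dz": -2, "wx": 0, "wy": 0, "wz": 0, "claw": 1},
    {"dx": -0.36, "dy": 1.15, "dz": 0, "wx": 0, "wy": 0, "wz": 0, "claw": 1},
    {"dx": -0.36, "dy": 1.15, "dz": 0, "wx": 0, "wy": 0, "wz": 0, "claw": 1}
  ]
}}

```text
time: 20.1
ee_pos: [0.6541, 0.0623, 0.0809]
ee_rot: [-3.14, 0.782, 2.543]
contact_force: [-0.5, 1.3, -1.6]
gripper_width: 0.0217
grip_force: 45.0
```

Emit:
{"op": "jog_arm", "data": {
  "motion": [
    {"dx": 0, "dy": 0, "dz": -2, "wx": 0, "wy": 0, "wz": 0, "claw": 1},
    {"dx": -0.36, "dy": 1.15, "dz": -2, "wx": 0, "wy": 0, "wz": 0, "claw": 1},
    {"dx": -0.36, "dy": 1.15, "dz": 0, "wx": 0, "wy": 0, "wz": 0, "claw": 1},
    {"dx": -0.36, "dy": 1.15, "dz": 0, "wx": 0, "wy": 0, "wz": 0, "claw": 1}
  ]
}}

```text
time: 20.5
ee_pos: [0.6536, 0.0632, 0.0805]
ee_rot: [-3.139, 0.781, 2.544]
contact_force: [0.4, 0.3, -1.9]
gripper_width: 0.0218
grip_force: 45.0
```

Emit:
{"op": "jog_arm", "data": {
  "motion": [
    {"dx": 0, "dy": 0, "dz": -2, "wx": 0, "wy": 0, "wz": 0, "claw": 1},
    {"dx": -0.36, "dy": 1.15, "dz": -2, "wx": 0, "wy": 0, "wz": 0, "claw": 1},
    {"dx": -0.36, "dy": 1.15, "dz": 0, "wx": 0, "wy": 0, "wz": 0, "claw": 1},
    {"dx": -0.36, "dy": 1.15, "dz": 0, "wx": 0, "wy": 0, "wz": 0, "claw": 1}
  ]
}}

```text
time: 20.9
ee_pos: [0.6532, 0.0644, 0.0805]
ee_rot: [-3.14, 0.781, 2.544]
contact_force: [-0.5, 0.4, -1.7]
gripper_width: 0.0219
grip_force: 45.0
```

```bash
python3 tip.py
```

```text
{'time': 20.9, 'joints': [-0.2449, 0.6141, -0.2714, 2.0754, 1.6092, 0.8043, -0.8707], 'ee_pos': [0.6532, 0.0644, 0.0805], 'ee_rot': [-3.1395, 0.7814, 2.5436], 'contact_force': [-0.4997, 0.4144, -1.7246], 'gripper_width': 0.0219, 'grip_force': 44.9936}
tip kin, stand [1.000e-01 6.000e+00 2.462e+02]
rod axis [0.0033 0.0049 1.    ]
```

Emit:
{"op": "jog_arm", "data": {
  "motion": [
    {"dx": 0, "dy": 0, "dz": 0.7, "wx": 0, "wy": 0, "wz": 0, "claw": 1},
    {"dx": 0, "dy": 0, "dz": 0.7, "wx": 0, "wy": 0, "wz": 0, "claw": 1}
  ]
}}

```text
time: 21.1
ee_pos: [0.6532, 0.0643, 0.0811]
ee_rot: [-3.139, 0.781, 2.544]
contact_force: [0.5, -0.2, -0.1]
gripper_width: 0.0217
grip_force: 45.0
```

Emit:
{"op": "jog_arm", "data": {
  "motion": [
    {"dx": 0, "dy": 0, "dz": 0.6, "wx": 0, "wy": 0, "wz": 0, "claw": 1},
    {"dx": 0, "dy": 0, "dz": 0.6, "wx": 0, "wy": 0, "wz": 0, "claw": 1}
  ]
}}

```text
time: 21.3
ee_pos: [0.6531, 0.0642, 0.0817]
ee_rot: [-3.139, 0.781, 2.544]
contact_force: [-1.2, 0.0, -1.2]
gripper_width: 0.0217
grip_force: 45.0
```

Emit:
{"op": "jog_arm", "data": {
  "motion": [
    {"dx": 0, "dy": 0, "dz": 0.8, "wx": 0, "wy": 0, "wz": 0, "claw": 1},
    {"dx": 0, "dy": 0, "dz": 0.8, "wx": 0, "wy": 0, "wz": 0, "claw": 1}
  ]
}}

```text
time: 21.5
ee_pos: [0.6531, 0.0643, 0.0825]
ee_rot: [-3.139, 0.781, 2.544]
contact_force: [0.3, -0.0, -1.6]
gripper_width: 0.0215
grip_force: 45.0
```

Emit:
{"op": "jog_arm", "data": {
  "motion": [
    {"dx": 0, "dy": 0, "dz": 0.8, "wx": 0, "wy": 0, "wz": 0, "claw": 1},
    {"dx": 0, "dy": 0, "dz": 0.8, "wx": 0, "wy": 0, "wz": 0, "claw": 1}
  ]
}}

```text
time: 21.7
ee_pos: [0.6531, 0.0643, 0.0833]
ee_rot: [-3.139, 0.781, 2.544]
contact_force: [-0.5, -0.3, -0.6]
gripper_width: 0.0217
grip_force: 45.0
```

Run:
```python
from tip import *
im,d=r.grab_frame('wrist'); cv2.imwrite('pics/w7.png',im); im2,_=r.grab_frame('top'); cv2.imwrite('pics/t7.png',im2)
for l in('rod','rod_tip'): print(l,[(np.round(q['position'],1),round(q['conf'],2)) for q in r.place_of(l,'wrist')[:3]])
cv2.imwrite('pics/c7.png',np.hstack([cv2.resize(im,(480,360)),cv2.resize(im2[140:220,190:270],(320,360))]))
```

```text
rod [(array([259.3, 173.4]), 0.72)]
rod_tip []
```

View pics/c7.png

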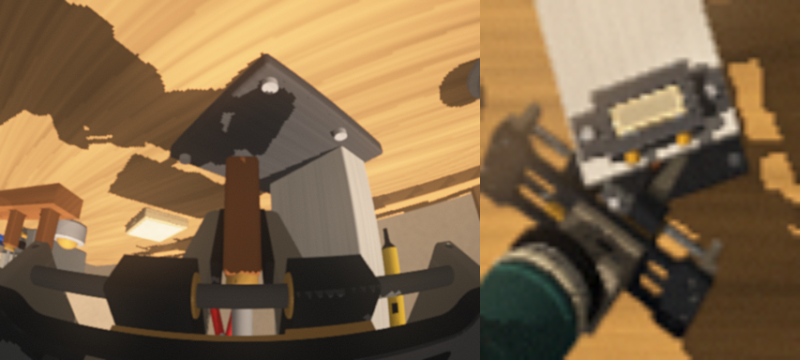

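Run:
```python
import cv2,numpy as np
from tip import *
a=cv2.imread('pics/w6.png');b=cv2.imread('pics/w7.png')
for n,i in(('w6',a),('w7',b)):
    for c in (250,258,266):
        col=i[140:300,c].astype(int); print(n,c,[ (140+k) for k in np.argsort(-np.abs(np.diff(col.sum(1))))[:3]])
    row=i[260].astype(int).sum(1); print(n,'row260 edges',sorted(225+np.argsort(-np.abs(np.diff(row[225:300])))[:4]))
    row=i[205].astype(int).sum(1); print(n,'row205 edges',sorted(225+np.argsort(-np.abs(np.diff(row[225:300])))[:4]))
print(ins(tipw()))
```

```text
w6 250 [np.int64(289), np.int64(290), np.int64(144)]
w6 258 [np.int64(289), np.int64(290), np.int64(166)]
w6 266 [np.int64(291), np.int64(290), np.int64(289)]
w6 row260 edges [np.int64(226), np.int64(227), np.int64(288), np.int64(289)]
w6 row205 edges [np.int64(277), np.int64(284), np.int64(285), np.int64(286)]
w7 250 [np.int64(290), np.int64(289), np.int64(158)]
w7 258 [np.int64(288), np.int64(159), np.int64(289)]
w7 266 [np.int64(290), np.int64(289), np.int64(166)]
w7 row260 edges [np.int64(226), np.int64(227), np.int64(288), np.int64(289)]
w7 row205 edges [np.int64(282), np.int64(284), np.int64(285), np.int64(287)]
[ -0.    5.9 248.9]
```

No slip: the ferrule edge is still at row 289. With the tip about 4 mm above the plate's underside and no force, the pin must be in the hole. I'll centre it a little and raise it to just below the resistor.

Emit:
{"op": "jog_arm", "data": {
  "motion": [
    {"dx": 0.2, "dy": -0.7, "dz": 0, "wx": 0, "wy": 0, "wz": 0, "claw": 1},
    {"dx": 0.2, "dy": -0.7, "dz": 1.5, "wx": 0, "wy": 0, "wz": 0, "claw": 1},
    {"dx": 0.2, "dy": -0.7, "dz": 3, "wx": 0, "wy": 0, "wz": 0, "claw": 1},
    {"dx": 0.2, "dy": -0.7, "dz": 3, "wx": 0, "wy": 0, "wz": 0, "claw": 1}
  ]
}}

```text
time: 22.3
ee_pos: [0.6535, 0.0636, 0.0865]
ee_rot: [-3.14, 0.781, 2.543]
contact_force: [0.3, -0.8, -1.0]
gripper_width: 0.0217
grip_force: 45.0
```

Emit:
{"op": "jog_arm", "data": {
  "motion": [
    {"dx": 0, "dy": 0, "dz": 2, "wx": 0, "wy": 0, "wz": 0, "claw": 1},
    {"dx": 0, "dy": 0, "dz": 4, "wx": 0, "wy": 0, "wz": 0, "claw": 1},
    {"dx": 0, "dy": 0, "dz": 4, "wx": 0, "wy": 0, "wz": 0, "claw": 1}
  ]
}}

```text
time: 22.6
ee_pos: [0.6535, 0.0636, 0.0906]
ee_rot: [-3.14, 0.782, 2.543]
contact_force: [-0.1, -0.3, -1.5]
gripper_width: 0.0218
grip_force: 45.0
```

Emit:
{"op": "jog_arm", "data": {
  "motion": [
    {"dx": 0, "dy": 0, "dz": 2, "wx": 0, "wy": 0, "wz": 0, "claw": 1},
    {"dx": 0, "dy": 0, "dz": 4, "wx": 0, "wy": 0, "wz": 0, "claw": 1},
    {"dx": 0, "dy": 0, "dz": 5.5, "wx": 0, "wy": 0, "wz": 0, "claw": 1},
    {"dx": 0, "dy": 0, "dz": 5.5, "wx": 0, "wy": 0, "wz": 0, "claw": 1}
  ]
}}

```text
time: 23.0
ee_pos: [0.6534, 0.0636, 0.096]
ee_rot: [-3.14, 0.781, 2.543]
contact_force: [0.3, 0.1, -1.3]
gripper_width: 0.0222
grip_force: 45.0
```

```bash
python3 tip.py
```

```text
{'time': 23.0, 'joints': [-0.239, 0.5841, -0.2767, 2.0742, 1.5749, 0.8016, -0.8278], 'ee_pos': [0.6534, 0.0636, 0.096], 'ee_rot': [-3.1397, 0.7814, 2.5435], 'contact_force': [0.2641, 0.098, -1.273], 'gripper_width': 0.0222, 'grip_force': 44.9936}
tip kin, stand [  0.    5.2 261.7]
rod axis [0.0031 0.0048 1.    ]
```

Emit:
{"op": "jog_arm", "data": {
  "motion": [
    {"dx": 0, "dy": 0, "dz": 1, "wx": 0, "wy": 0, "wz": 0, "claw": 1},
    {"dx": 0, "dy": 0, "dz": 2, "wx": 0, "wy": 0, "wz": 0, "claw": 1},
    {"dx": 0, "dy": 0, "dz": 2, "wx": 0, "wy": 0, "wz": 0, "claw": 1}
  ]
}}

```text
time: 23.3
ee_pos: [0.653, 0.0636, 0.0974]
ee_rot: [-3.139, 0.78, 2.544]
contact_force: [0.3, -0.6, -2.7]
gripper_width: 0.0213
grip_force: 45.0
```

Emit:
{"op": "jog_arm", "data": {
  "motion": [
    {"dx": 0, "dy": 0, "dz": 1, "wx": 0, "wy": 0, "wz": 0, "claw": 1},
    {"dx": 0, "dy": 0, "dz": 1.5, "wx": 0, "wy": 0, "wz": 0, "claw": 1},
    {"dx": 0, "dy": 0, "dz": 1.5, "wx": 0, "wy": 0, "wz": 0, "claw": 1}
  ]
}}

```text
time: 23.6
ee_pos: [0.6523, 0.0637, 0.0977]
ee_rot: [-3.138, 0.778, 2.545]
contact_force: [2.2, 0.6, -10.5]
gripper_width: 0.0216
grip_force: 45.0
```

Emit:
{"op": "jog_arm", "data": {
  "motion": [
    {"dx": 0, "dy": 0, "dz": 1, "wx": 0, "wy": 0, "wz": 0, "claw": 1},
    {"dx": 0, "dy": 0, "dz": 2, "wx": 0, "wy": 0, "wz": 0, "claw": 1},
    {"dx": 0, "dy": 0, "dz": 2, "wx": 0, "wy": 0, "wz": 0, "claw": 1}
  ]
}}

```text
time: 23.9
ee_pos: [0.6525, 0.0642, 0.1003]
ee_rot: [-3.139, 0.779, 2.545]
contact_force: [0.4, 1.2, -14.0]
gripper_width: 0.022
grip_force: 45.0
```

Emit:
{"op": "jog_arm", "data": {
  "motion": [
    {"dx": 0, "dy": 0, "dz": 1, "wx": 0, "wy": 0, "wz": 0, "claw": 1},
    {"dx": 0, "dy": 0, "dz": 2, "wx": 0, "wy": 0, "wz": 0, "claw": 1},
    {"dx": 0, "dy": 0, "dz": 3, "wx": 0, "wy": 0, "wz": 0, "claw": 1},
    {"dx": 0, "dy": 0, "dz": 4, "wx": 0, "wy": 0, "wz": 0, "claw": 1}
  ]
}}

```text
time: 24.3
ee_pos: [0.653, 0.0638, 0.1051]
ee_rot: [-3.139, 0.781, 2.544]
contact_force: [-1.0, 2.4, -13.6]
gripper_width: 0.0219
grip_force: 45.0
```

Emit:
{"op": "jog_arm", "data": {
  "motion": [
    {"dx": 0, "dy": 0, "dz": 1, "wx": 0, "wy": 0, "wz": 0, "claw": 1},
    {"dx": 0, "dy": 0, "dz": 2, "wx": 0, "wy": 0, "wz": 0, "claw": 1},
    {"dx": 0, "dy": 0, "dz": 3, "wx": 0, "wy": 0, "wz": 0, "claw": 1},
    {"dx": 0, "dy": 0, "dz": 4, "wx": 0, "wy": 0, "wz": 0, "claw": 1},
    {"dx": 0, "dy": 0, "dz": 4, "wx": 0, "wy": 0, "wz": 0, "claw": 1}
  ]
}}

```text
time: 24.8
ee_pos: [0.6531, 0.064, 0.109]
ee_rot: [-3.139, 0.781, 2.544]
contact_force: [-1.5, 2.8, -14.2]
gripper_width: 0.0212
grip_force: 45.0
```

```bash
cat > blk.py <<'E'
from tip import *
def block():
    for n in('top','side'):
        im,d=r.grab_frame(n); p=cloud(n,d)*1000; c,s=np.cos(y),np.sin(y)
        X=c*(p[...,0]-644)+s*(p[...,1]-66.5); Y=-s*(p[...,0]-644)+c*(p[...,1]-66.5)
        m=(d>0)&(abs(X)<9)&(abs(Y)<24)&(p[...,2]>255); q=p[m]; f=(d>0)&(((abs(X)>12)&(abs(X)<19)&(abs(Y)<30)))&(p[...,2]>277); 
        print(n,len(q),'block z',np.percentile(q[:,2],[10,50,90]).round(1) if len(q) else None,'rim z',np.median(p[f][:,2]).round(1) if f.any() else None)
        k=(d>0)&(p[...,2]>292)&(abs(X)<25)&(abs(Y)<40)
        if k.sum()>5: print('  proud region',k.sum(),np.round([X[k].mean(),Y[k].mean(),np.median(p[k][:,2])],1))
if __name__=='__main__': st(); block()
E
python3 blk.py
```

```text
{'time': 24.8, 'joints': [-0.2345, 0.5589, -0.2825, 2.0723, 1.5434, 0.8007, -0.7895], 'ee_pos': [0.6531, 0.064, 0.109], 'ee_rot': [-3.1392, 0.7806, 2.5444], 'contact_force': [-1.4635, 2.827, -14.1855], 'gripper_width': 0.0212, 'grip_force': 45.01}
top 124 block z [290.1 294.3 298.5] rim z 286.5
  proud region 102 [-2.000e-01  1.900e+00  2.956e+02]
side 76 block z [286.8 292.9 297.1] rim z 286.0
  proud region 54 [ -2.    9.3 295.2]
```

Emit:
{"op": "jog_arm", "data": {
  "motion": [
    {"dx": 0, "dy": 0, "dz": 1, "wx": 0, "wy": 0, "wz": 0, "claw": 1},
    {"dx": 0, "dy": 0, "dz": 2, "wx": 0, "wy": 0, "wz": 0, "claw": 1},
    {"dx": 0, "dy": 0, "dz": 2.7, "wx": 0, "wy": 0, "wz": 0, "claw": 1},
    {"dx": 0, "dy": 0, "dz": 2.7, "wx": 0, "wy": 0, "wz": 0, "claw": 1}
  ]
}}

```text
time: 25.3
ee_pos: [0.653, 0.064, 0.1116]
ee_rot: [-3.139, 0.78, 2.545]
contact_force: [-2.1, 5.3, -17.3]
gripper_width: 0.0218
grip_force: 45.0
```

Run:
```python
from blk import *
st(); block(); Q=[]
for i in range(3):
    im,d=r.grab_frame('top'); p=cloud('top',d)*1000; c,s=np.cos(y),np.sin(y)
    X=c*(p[...,0]-644)+s*(p[...,1]-66.5); Y=-s*(p[...,0]-644)+c*(p[...,1]-66.5)
    m=(d>0)&(p[...,2]>290)&(abs(X)<14)&(abs(Y)<30); Q.append(np.c_[X[m],Y[m],p[m][:,2]])
Q=np.vstack(Q); A=np.c_[Q[:,:2],np.ones(len(Q))]; print('plane',np.linalg.lstsq(A,Q[:,2],rcond=None)[0].round(3),len(Q)//3,cv2.minAreaRect(Q[:,:2].astype(np.float32)))
```

```text
{'time': 25.3, 'joints': [-0.2335, 0.554, -0.2836, 2.0718, 1.537, 0.8006, -0.7817], 'ee_pos': [0.653, 0.064, 0.1116], 'ee_rot': [-3.1391, 0.7804, 2.5446], 'contact_force': [-2.1316, 5.3297, -17.2645], 'gripper_width': 0.0218, 'grip_force': 45.0242}
top 127 block z [291.2 297.2 301.7] rim z 286.7
  proud region 118 [ -0.5  -0.5 297.4]
side 86 block z [285.8 293.6 299.8] rim z 285.2
  proud region 69 [ -2.3   8.3 296.4]
plane [1.40000e-02 1.60000e-01 2.97136e+02] 131 ((-0.020641326904296875, 0.6124362945556641), (23.87057876586914, 54.8524055480957), 0.9079682230949402)
```

```bash
cat > tl.py <<'E'
from blk import *
def tl(n='top',N=5):
    Q=[]
    for i in range(N):
        im,d=r.grab_frame(n); p=cloud(n,d)*1000; c,s=np.cos(y),np.sin(y)
        X=c*(p[...,0]-644)+s*(p[...,1]-66.5); Y=-s*(p[...,0]-644)+c*(p[...,1]-66.5)
        m=(d>0)&(p[...,2]>270)&(abs(X)<26)&(abs(Y)<38); Q.append(np.c_[X[m],Y[m],p[m][:,2]])
    Q=np.vstack(Q)
    print('Y bins:',[(b,np.median(Q[(abs(Q[:,0])<6)&(abs(Q[:,1]-b)<4)][:,2]).round(1)) for b in range(-32,33,8)])
    print('X bins:',[(b,np.median(Q[(abs(Q[:,1])<15)&(abs(Q[:,0]-b)<2)][:,2]).round(1)) for b in range(-20,21,4)])
    f=Q[(abs(Q[:,0])<6.5)&(abs(Q[:,1])<20)]; print('plane',np.linalg.lstsq(np.c_[f[:,:2],np.ones(len(f))],f[:,2],rcond=None)[0].round(3))
if __name__=='__main__': tl()
E
python3 tl.py
```

```text
Y bins: [(-32, np.float64(286.1)), (-24, np.float64(291.6)), (-16, np.float64(294.2)), (-8, np.float64(296.7)), (0, np.float64(297.6)), (8, np.float64(300.5)), (16, np.float64(301.8)), (24, np.float64(288.0)), (32, np.float64(286.6))]
X bins: [(-20, np.float64(285.1)), (-16, np.float64(286.6)), (-12, np.float64(286.1)), (-8, np.float64(294.6)), (-4, np.float64(298.2)), (0, np.float64(297.8)), (4, np.float64(297.5)), (8, np.float64(296.9)), (12, np.float64(286.1)), (16, np.float64(286.2)), (20, np.float64(286.6))]
plane [-5.40000e-02  2.27000e-01  2.97982e+02]
```

Emit:
{"op": "jog_arm", "data": {
  "motion": [
    {"dx": 0, "dy": 0, "dz": -3, "wx": 0, "wy": 0, "wz": 0, "claw": 1},
    {"dx": 0, "dy": 0, "dz": -6, "wx": 0, "wy": 0, "wz": 0, "claw": 1},
    {"dx": 0, "dy": 0, "dz": -10, "wx": 0, "wy": 0, "wz": 0, "claw": 1},
    {"dx": 0, "dy": 0, "dz": -10, "wx": 0, "wy": 0, "wz": 0, "claw": 1}
  ]
}}

```text
time: 26.2
ee_pos: [0.6547, 0.0625, 0.1036]
ee_rot: [-3.141, 0.785, 2.541]
contact_force: [-0.8, 0.6, -2.4]
gripper_width: 0.0217
grip_force: 45.0
```

```bash
python3 tl.py
```

```text
Y bins: [(-32, np.float64(286.3)), (-24, np.float64(291.7)), (-16, np.float64(294.2)), (-8, np.float64(296.5)), (0, np.float64(297.9)), (8, np.float64(300.0)), (16, np.float64(301.5)), (24, np.float64(287.6)), (32, np.float64(286.3))]
X bins: [(-20, np.float64(285.3)), (-16, np.float64(286.1)), (-12, np.float64(286.0)), (-8, np.float64(294.7)), (-4, np.float64(298.1)), (0, np.float64(297.3)), (4, np.float64(298.2)), (8, np.float64(297.3)), (12, np.float64(286.4)), (16, np.float64(286.4)), (20, np.float64(286.4))]
plane [5.0000e-03 2.3100e-01 2.9791e+02]
```

```bash
cat > t12.py <<'E'
from tip import *
H=R.from_euler('z',np.pi); o=r.get_obs(); q=np.array(o['joints']); st(); print(ins(tipw()))
E=R.from_euler('xyz',o['ee_rot']); x=o['ee_pos']*1000; t=.78; ph=y-np.pi/2; T0=tool(ph,t)*H; tz=T0.as_matrix()[:,2]
G=np.array([525.4,15.6,0])
a=[(x+[0,0,-32],E),(x-sx*90+[0,0,-32],E),(G+[0,0,75],T0),(G+[0,0,42],T0)]
q2,rows,qs=plan(q,a); show(rows); print('--')
w=[(G+[0,0,39]-tz*130,T0),([540,60,300],tool(ph,0)*H),([521,28.3,300],tool(ph,0)*H),([521,28.3,130],tool(ph,0)*H),([521,28.3,320],tool(ph,0)*H),]
q3,_,qq=plan(q2,w)
for dy in(-.72,.85):
    plan(q3,[([530,-180,320],tool(ph+dy/2,0)*H),([537,-399,320],tool(ph+dy,0)*H),([537,-399,138],tool(ph+dy,0)*H)])
E
python3 t12.py
```

```text
{'time': 26.45, 'joints': [-0.2365, 0.5724, -0.2784, 2.0728, 1.5608, 0.8016, -0.8104], 'ee_pos': [0.6538, 0.063, 0.1024], 'ee_rot': [-3.1396, 0.7822, 2.5425], 'contact_force': [0.2993, 0.3499, -0.195], 'gripper_width': 0.0219, 'grip_force': 44.9969}
[1.00e-01 4.60e+00 2.68e+02]
1 q [-0.25  0.63 -0.26  2.08  1.63  0.8  -0.9 ] margin 0.36 err 0.0 0.0
4 q [-0.25  0.56 -0.29  2.28  1.72  0.83 -1.08] margin 0.16 err 0.0 0.0
9 q [-0.31  0.64 -0.29  2.04  1.09  1.11 -1.1 ] margin 0.4 err 0.0 0.0
10 q [-0.32  0.7  -0.27  2.04  1.13  1.09 -1.16] margin 0.4 err 0.0 0.0
1 [ -0.    0.1 -32.1] [-0.  0.  0.]
2 [-28.7  -8.9 -32.1] [-0.  0.  0.]
3 [-57.3 -17.8 -32.1] [-0.  0.  0.]
4 [-86.  -26.7 -32.1] [-0.  0.  0.]
5 [-94.4 -30.8 -31.1] [ 0.001  0.    -0.134]
6 [-102.9  -35.   -30.2] [ 0.001  0.    -0.267]
7 [-111.4  -39.1  -29.3] [ 0.002  0.    -0.401]
8 [-119.9  -43.2  -28.4] [ 0.002  0.    -0.535]
9 [-128.4  -47.3  -27.4] [ 0.003  0.    -0.668]
10 [-128.4  -47.3  -60.4] [ 0.003  0.    -0.668]
--
3 q [-0.41  0.58 -0.37  1.97  0.93  1.27 -1.06] margin 0.47 err 0.0 0.0
9 q [ 0.26  0.26 -0.51  1.74  0.13  1.18  0.01] margin 0.57 err 0.0 0.0
10 q [ 0.32  0.21 -0.5   1.79  0.11  1.17  0.08] margin 0.52 err 0.0 0.0
14 q [ 0.26  0.41 -0.46  1.96  0.24  0.82 -0.03] margin 0.48 err 0.0 0.0
19 q [ 0.33  0.2  -0.51  1.76  0.1   1.21  0.09] margin 0.51 err 0.0 0.0
5 q [ 0.54  0.25 -0.33  1.68  0.08  1.22  0.13] margin 0.56 err 0.0 0.0
10 q [ 0.71  0.43 -0.17  1.42  0.07  1.3   0.12] margin 0.54 err 0.0 0.0
15 q [ 0.7   0.59 -0.16  1.61  0.11  0.96  0.09] margin 0.81 err 0.0 0.0
5 q [ 0.62  0.26 -0.43  1.68  0.11  1.23  0.89] margin 0.57 err 0.0 0.0
10 q [ 0.86  0.46 -0.39  1.41  0.18  1.31  1.61] margin 0.53 err 0.0 0.0
15 q [ 0.84  0.61 -0.36  1.6   0.25  0.98  1.55] margin 0.83 err 0.0 0.0
```

Emit:
{"op": "jog_arm", "data": {
  "motion": [
    {"dx": 0, "dy": 0, "dz": -10, "wx": 0, "wy": 0, "wz": 0, "claw": 1},
    {"dx": 0, "dy": 0, "dz": -22, "wx": 0, "wy": 0, "wz": 0, "claw": 1},
    {"dx": 0, "dy": 0, "dz": -32, "wx": 0, "wy": 0, "wz": 0, "claw": 1},
    {"dx": 0, "dy": 0, "dz": -32, "wx": 0, "wy": 0, "wz": 0, "claw": 1},
    {"dx": -20, "dy": -6, "dz": -32, "wx": 0, "wy": 0, "wz": 0, "claw": 1},
    {"dx": -50, "dy": -16, "dz": -32, "wx": 0, "wy": 0, "wz": 0, "claw": 1},
    {"dx": -86, "dy": -26.7, "dz": -32, "wx": 0, "wy": 0, "wz": 0, "claw": 1},
    {"dx": -94.4, "dy": -30.8, "dz": -31, "wx": 0.001, "wy": 0, "wz": -0.134, "claw": 1},
    {"dx": -103, "dy": -35, "dz": -30, "wx": 0.001, "wy": 0, "wz": -0.267, "claw": 1},
    {"dx": -111.4, "dy": -39, "dz": -29, "wx": 0.002, "wy": 0, "wz": -0.401, "claw": 1},
    {"dx": -120, "dy": -43, "dz": -28.4, "wx": 0.002, "wy": 0, "wz": -0.535, "claw": 1},
    {"dx": -128.4, "dy": -47.3, "dz": -28, "wx": 0.003, "wy": 0, "wz": -0.668, "claw": 1},
    {"dx": -128.4, "dy": -47.3, "dz": -45, "wx": 0.003, "wy": 0, "wz": -0.668, "claw": 1},
    {"dx": -128.4, "dy": -47.3, "dz": -60, "wx": 0.003, "wy": 0, "wz": -0.668, "claw": 1},
    {"dx": -128.4, "dy": -47.3, "dz": -60, "wx": 0.003, "wy": 0, "wz": -0.668, "claw": 1}
  ]
}}

```text
time: 27.95
ee_pos: [0.524, 0.016, 0.0403]
ee_rot: [-3.137, 0.779, 1.878]
contact_force: [-0.6, -0.2, -1.5]
gripper_width: 0.0216
grip_force: 45.0
```

Emit:
{"op": "jog_arm", "data": {
  "motion": [
    {"dx": 0, "dy": 0, "dz": -1.5, "wx": 0, "wy": 0, "wz": 0, "claw": 1},
    {"dx": 0, "dy": 0, "dz": -2.2, "wx": 0, "wy": 0, "wz": 0, "claw": 1},
    {"dx": 0, "dy": 0, "dz": -2.2, "wx": 0, "wy": 0, "wz": 0, "claw": 1}
  ]
}}

```text
time: 28.25
ee_pos: [0.5249, 0.0162, 0.04]
ee_rot: [3.141, 0.779, 1.874]
contact_force: [-0.5, 0.1, -0.6]
gripper_width: 0.0218
grip_force: 45.0
```

```bash
python3 tip.py
```

```text
{'time': 28.25, 'joints': [-0.3219, 0.7065, -0.2747, 2.044, 1.1291, 1.0833, -1.1623], 'ee_pos': [0.5249, 0.0162, 0.04], 'ee_rot': [3.1411, 0.7788, 1.8739], 'contact_force': [-0.5151, 0.1373, -0.5553], 'gripper_width': 0.0218, 'grip_force': 44.9969}
tip kin, stand [-128.7    0.5  205.7]
rod axis [ 0.0046 -0.0012  1.    ]
```

Just touching the table. I'll release and back out along the tool axis.

Emit:
{"op": "jog_arm", "data": {
  "motion": [
    {"dx": 0, "dy": 0, "dz": -0.4, "wx": 0, "wy": 0, "wz": 0, "claw": 1},
    {"dx": 0, "dy": 0, "dz": -0.4, "wx": 0, "wy": 0, "wz": 0, "claw": -0.3},
    {"dx": 0, "dy": 0, "dz": -0.4, "wx": 0, "wy": 0, "wz": 0, "claw": -0.3},
    {"dx": 0, "dy": 0, "dz": -0.4, "wx": 0, "wy": 0, "wz": 0, "claw": -0.3},
    {"dx": -4, "dy": 14, "dz": 14, "wx": 0, "wy": 0, "wz": 0, "claw": -0.3},
    {"dx": -13, "dy": 42, "dz": 44, "wx": 0, "wy": 0, "wz": 0, "claw": -0.3},
    {"dx": -22, "dy": 70, "dz": 73, "wx": 0, "wy": 0, "wz": 0, "claw": -0.3},
    {"dx": -27, "dy": 87, "dz": 92, "wx": 0, "wy": 0, "wz": 0, "claw": -0.3},
    {"dx": -27, "dy": 87, "dz": 92, "wx": 0, "wy": 0, "wz": 0, "claw": -0.3}
  ]
}}

```text
time: 29.15
ee_pos: [0.4988, 0.1071, 0.1337]
ee_rot: [3.134, 0.776, 1.873]
contact_force: [1.4, 0.1, 0.7]
gripper_width: 0.0594
grip_force: 0.0
```

```bash
cat > t13.py <<'E'
from tip import *
H=R.from_euler('z',np.pi); o=r.get_obs(); q=np.array(o['joints']); st(); ph=y-np.pi/2
C=cal('wrist'); im,d=r.grab_frame('wrist'); cv2.imwrite('pics/w8.png',im)
for l,z in(('rod',0),('rod_tip',.205)):
    for k in r.place_of(l,'wrist')[:2]: print(l,np.round(k['position'],1),round(k['conf'],2),onz('wrist',k['position'],z,C).round(4))
for n in('side','top'):
    im,D=r.grab_frame(n); P=cloud(n,D); v=(D>0)&(np.hypot(P[...,0]-.521,P[...,1]-.028)<.025)
    for z in (.02,.05,.1,.13,.16,.19):
        k=P[v&(P[...,2]>z)&(P[...,2]<=z+.03)]
        if len(k)>4: print(n,z,len(k),k.mean(0).round(4))
q3,rows,qq=plan(q,[([535,75,300],tool(ph,0)*H),([521,28.3,290],tool(ph,0)*H),([521,28.3,190],tool(ph,0)*H)]); show(rows); print(np.abs(np.diff(qq,axis=0)).max(1).round(2))
E
python3 t13.py
```

```text
{'time': 29.15, 'joints': [-0.413, 0.5713, -0.3788, 1.973, 0.9332, 1.2739, -1.0633], 'ee_pos': [0.4988, 0.1071, 0.1337], 'ee_rot': [3.1342, 0.7758, 1.8732], 'contact_force': [1.3504, 0.059, 0.6877], 'gripper_width': 0.0594, 'grip_force': 0.0}
rod [258.  146.3] 0.82 [0.5227 0.0322 0.    ]
rod [166.1 250.4] 0.63 [ 0.4363 -0.394   0.    ]
rod_tip [255.7 348.1] 0.91 [ 0.5443 -0.0477  0.205 ]
side 0.02 17 [0.5172 0.0389 0.0248]
side 0.1 8 [0.5186 0.0314 0.1259]
side 0.13 35 [0.5178 0.0326 0.145 ]
side 0.16 34 [0.5183 0.0317 0.1734]
side 0.19 16 [0.5183 0.0308 0.1985]
top 0.05 17 [0.5202 0.0295 0.0762]
top 0.16 5 [0.519  0.0266 0.1672]
top 0.19 7 [0.5204 0.0301 0.2022]
6 q [ 0.24  0.25 -0.52  1.74  0.13  1.18 -0.02] margin 0.56 err 0.0 0.0
8 q [ 0.31  0.22 -0.5   1.8   0.12  1.15  0.08] margin 0.53 err 0.0 0.0
11 q [ 0.28  0.33 -0.48  1.91  0.19  0.94  0.02] margin 0.53 err 0.0 0.0
1 [ 6.  -5.3 27.7] [ 0.123  0.04  -0.001]
2 [ 12.1 -10.7  55.4] [ 0.246  0.079 -0.001]
3 [ 18.1 -16.   83.1] [ 0.369  0.119 -0.002]
4 [ 24.2 -21.3 110.8] [ 0.492  0.158 -0.002]
5 [ 30.2 -26.7 138.5] [ 0.615  0.198 -0.003]
6 [ 36.2 -32.  166.2] [ 0.739  0.238 -0.003]
7 [ 29.2 -55.4 161.2] [ 0.739  0.238 -0.003]
8 [ 22.2 -78.7 156.2] [ 0.739  0.238 -0.003]
9 [ 22.2 -78.7 122.9] [ 0.739  0.238 -0.003]
10 [ 22.2 -78.7  89.5] [ 0.739  0.238 -0.003]
11 [ 22.2 -78.7  56.2] [ 0.739  0.238 -0.003]
[0.17 0.19 0.19 0.18 0.16 0.05 0.05 0.07 0.07 0.07]
```

Emit:
{"op": "jog_arm", "data": {
  "motion": [
    {"dx": 6, "dy": -5, "dz": 28, "wx": 0.12, "wy": 0.039, "wz": 0, "claw": -0.3},
    {"dx": 12, "dy": -10, "dz": 55, "wx": 0.24, "wy": 0.077, "wz": -0.001, "claw": -0.3},
    {"dx": 18, "dy": -15, "dz": 83, "wx": 0.36, "wy": 0.116, "wz": -0.002, "claw": -0.3},
    {"dx": 24, "dy": -20, "dz": 110, "wx": 0.48, "wy": 0.155, "wz": -0.002, "claw": -0.3},
    {"dx": 30, "dy": -26, "dz": 138, "wx": 0.6, "wy": 0.193, "wz": -0.003, "claw": -0.3},
    {"dx": 36, "dy": -32, "dz": 166, "wx": 0.739, "wy": 0.238, "wz": -0.003, "claw": -0.3},
    {"dx": 29, "dy": -55, "dz": 161, "wx": 0.739, "wy": 0.238, "wz": -0.003, "claw": -0.3},
    {"dx": 21.7, "dy": -78.4, "dz": 155, "wx": 0.739, "wy": 0.238, "wz": -0.003, "claw": -0.3},
    {"dx": 21.7, "dy": -78.4, "dz": 120, "wx": 0.739, "wy": 0.238, "wz": -0.003, "claw": -0.3},
    {"dx": 21.7, "dy": -78.4, "dz": 80, "wx": 0.739, "wy": 0.238, "wz": -0.003, "claw": -0.3},
    {"dx": 21.7, "dy": -78.4, "dz": 40, "wx": 0.739, "wy": 0.238, "wz": -0.003, "claw": -0.3},
    {"dx": 21.7, "dy": -78.4, "dz": 8, "wx": 0.739, "wy": 0.238, "wz": -0.003, "claw": -0.3},
    {"dx": 21.7, "dy": -78.4, "dz": -2.7, "wx": 0.739, "wy": 0.238, "wz": -0.003, "claw": -0.3},
    {"dx": 21.7, "dy": -78.4, "dz": -2.7, "wx": 0.739, "wy": 0.238, "wz": -0.003, "claw": 1},
    {"dx": 21.7, "dy": -78.4, "dz": -2.7, "wx": 0.739, "wy": 0.238, "wz": -0.003, "claw": 1},
    {"dx": 21.7, "dy": -78.4, "dz": -2.7, "wx": 0.739, "wy": 0.238, "wz": -0.003, "claw": 1},
    {"dx": 21.7, "dy": -78.4, "dz": -2.7, "wx": 0.739, "wy": 0.238, "wz": -0.003, "claw": 1},
    {"dx": 21.7, "dy": -78.4, "dz": -2.7, "wx": 0.739, "wy": 0.238, "wz": -0.003, "claw": 1},
    {"dx": 21.7, "dy": -78.4, "dz": -2.7, "wx": 0.739, "wy": 0.238, "wz": -0.003, "claw": 1},
    {"dx": 21.7, "dy": -78.4, "dz": -2.7, "wx": 0.739, "wy": 0.238, "wz": -0.003, "claw": 1}
  ],
  "grip_force": 25
}}

```text
time: 31.4
ee_pos: [0.5197, 0.0248, 0.1294]
ee_rot: [-3.135, 0.003, 1.874]
contact_force: [-1.1, -0.4, 3.8]
gripper_width: 0.0114
grip_force: 25.0
```

Run:
```python
from tip import *
H=R.from_euler('z',np.pi); o=r.get_obs(); q=np.array(o['joints']); st(); ph=y-np.pi/2
x=o['ee_pos']*1000; dy=-.72; E=R.from_euler('xyz',o['ee_rot'])
q3,rows,qq=plan(q,[(x+[0,0,185],E),([537.5,-399.2,325],R.from_euler('z',dy)*tool(ph,0)*H),([537.5,-399.2,170],R.from_euler('z',dy)*tool(ph,0)*H)]); show(rows[[4,-1]]); print(np.abs(np.diff(qq,axis=0)).max().round(2))
```

```text
{'time': 31.4, 'joints': [0.2575, 0.4125, -0.4535, 1.9635, 0.2465, 0.8249, -0.0298], 'ee_pos': [0.5197, 0.0248, 0.1294], 'ee_rot': [-3.135, 0.0028, 1.8737], 'contact_force': [-1.0959, -0.4345, 3.7884], 'gripper_width': 0.0114, 'grip_force': 24.9946}
5 q [ 0.33  0.2  -0.51  1.77  0.11  1.21  0.09] margin 0.51 err 0.0 0.0
15 q [ 0.7   0.43 -0.17  1.41  0.07  1.31  0.12] margin 0.53 err 0.0 0.0
19 q [ 0.7   0.55 -0.16  1.58  0.1   1.02  0.1 ] margin 0.82 err 0.0 0.0
1 [  0.   0. 185.] [0. 0. 0.]
2 [  17.8 -424.    40.6] [ 0.002 -0.007 -0.721]
0.08
```

Emit:
{"op": "jog_arm", "data": {
  "motion": [
    {"dx": 0, "dy": 0, "dz": 15, "wx": 0, "wy": 0, "wz": 0, "claw": 1},
    {"dx": 0, "dy": 0, "dz": 50, "wx": 0, "wy": 0, "wz": 0, "claw": 1},
    {"dx": 0, "dy": -10, "dz": 85, "wx": 0, "wy": 0, "wz": 0, "claw": 1},
    {"dx": 1, "dy": -35, "dz": 90, "wx": 0, "wy": 0, "wz": -0.06, "claw": 1},
    {"dx": 3, "dy": -75, "dz": 90, "wx": 0, "wy": 0, "wz": -0.13, "claw": 1},
    {"dx": 4, "dy": -115, "dz": 90, "wx": 0, "wy": 0, "wz": -0.2, "claw": 1},
    {"dx": 6, "dy": -157, "dz": 90, "wx": 0, "wy": 0, "wz": -0.27, "claw": 1},
    {"dx": 8, "dy": -200, "dz": 90, "wx": 0, "wy": 0, "wz": -0.34, "claw": 1},
    {"dx": 9, "dy": -243, "dz": 90, "wx": 0, "wy": 0, "wz": -0.41, "claw": 1},
    {"dx": 11, "dy": -286, "dz": 90, "wx": 0, "wy": 0, "wz": -0.48, "claw": 1},
    {"dx": 13, "dy": -329, "dz": 90, "wx": 0, "wy": 0, "wz": -0.55, "claw": 1},
    {"dx": 15, "dy": -372, "dz": 90, "wx": 0, "wy": 0, "wz": -0.62, "claw": 1},
    {"dx": 16, "dy": -405, "dz": 90, "wx": 0, "wy": 0, "wz": -0.68, "claw": 1},
    {"dx": 16.5, "dy": -424, "dz": 90, "wx": 0, "wy": 0, "wz": -0.72, "claw": 1},
    {"dx": 16.5, "dy": -428.2, "dz": 75, "wx": 0, "wy": 0, "wz": -0.72, "claw": 1},
    {"dx": 16.5, "dy": -428.2, "dz": 55, "wx": 0, "wy": 0, "wz": -0.72, "claw": 1},
    {"dx": 16.5, "dy": -428.2, "dz": 42, "wx": 0, "wy": 0, "wz": -0.72, "claw": 1},
    {"dx": 16.5, "dy": -428.2, "dz": 42, "wx": 0, "wy": 0, "wz": -0.72, "claw": 1}
  ]
}}

```text
time: 33.2
ee_pos: [0.5348, -0.4008, 0.1677]
ee_rot: [-3.129, 0.001, 1.156]
contact_force: [0.3, 1.2, -1.7]
gripper_width: 0.0111
grip_force: 25.0
```

Run:
```python
from tip import *
st(); hy=np.array([.4056,.914]); hx=np.array([.914,-.4056]); c0=np.array([.5745,-.3176])
for n in('side','top'):
    im,D=r.grab_frame(n); P=cloud(n,D); v=(D>0)&(np.hypot(P[...,0]-.5375,P[...,1]+.3995)<.03)
    if n=='side': cv2.imwrite('pics/s9.png',cv2.resize(im[100:260,270:430],(600,600)))
    for z in (.04,.06,.08,.1,.12,.14):
        k=P[v&(P[...,2]>z)&(P[...,2]<=z+.02)]
        if len(k)>4: print(n,z,len(k),k.mean(0).round(4),'holder xy',((k.mean(0)[:2]-c0)@np.c_[hx,hy]*1000).round(1))
```

```text
{'time': 33.2, 'joints': [0.7068, 0.5597, -0.1643, 1.5753, 0.1046, 1.0275, 0.0971], 'ee_pos': [0.5348, -0.4008, 0.1677], 'ee_rot': [-3.1291, 0.0006, 1.156], 'contact_force': [0.3328, 1.1562, -1.7262], 'gripper_width': 0.0111, 'grip_force': 24.9834}
side 0.04 40 [ 0.5308 -0.3897  0.0501] holder xy [-10.7 -83.7]
side 0.06 45 [ 0.5313 -0.3899  0.0699] holder xy [-10.2 -83.6]
side 0.08 42 [ 0.5314 -0.39    0.09  ] holder xy [-10.  -83.6]
side 0.1 52 [ 0.5324 -0.3905  0.1096] holder xy [ -8.9 -83.7]
side 0.12 21 [ 0.5336 -0.3939  0.1281] holder xy [ -6.4 -86.4]
side 0.14 19 [ 0.5333 -0.3923  0.149 ] holder xy [ -7.4 -85. ]
top 0.04 15 [ 0.5359 -0.3888  0.0508] holder xy [ -6.4 -80.7]
top 0.06 15 [ 0.5369 -0.3882  0.07  ] holder xy [ -5.8 -79.8]
top 0.08 18 [ 0.5357 -0.3882  0.0907] holder xy [ -6.8 -80.2]
top 0.1 33 [ 0.5358 -0.3912  0.1126] holder xy [ -5.5 -82.9]
top 0.12 17 [ 0.5368 -0.3938  0.1248] holder xy [ -3.6 -84.9]
top 0.14 10 [ 0.5368 -0.3924  0.1489] holder xy [ -4.1 -83.6]
```

View pics/s9.png

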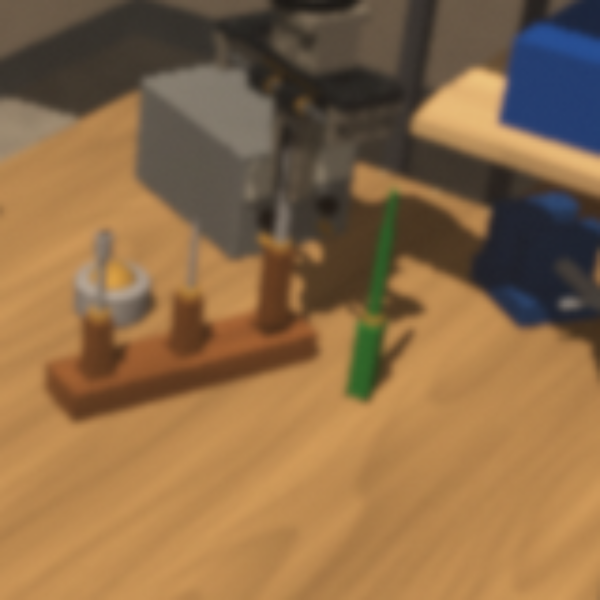

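Run:
```python
from tip import *
st(); hy=np.array([.4056,.914]); hx=np.array([.914,-.4056]); c0=np.array([574.5,-317.6])
def rect(n,P,D,z0,z1,c=(.5365,-.399)):
    m=(D>0)&(P[...,2]>z0)&(P[...,2]<z1)&(np.hypot(P[...,0]-c[0],P[...,1]-c[1])<.04)
    nl,lab,s_,ce=cv2.connectedComponentsWithStats(m.astype(np.uint8)); q=P[lab==1+np.argmax(s_[1:,4])][:,:2]*1000
    (x,y_),wh,a=cv2.minAreaRect(q.astype(np.float32)); return np.round([x,y_],1),np.round(wh,1),round(np.radians(a),2),((np.array([x,y_])-c0)@np.c_[hx,hy]).round(1)
for n in('side','top'):
    D0=np.load(n+'_d.npy'); P0=cloud(n,D0); im,D=r.grab_frame(n); P=cloud(n,D); dz=.0325
    print(n,'was',rect(n,P0,D0,.06,.1),'now',rect(n,P,D,.06+dz,.1+dz))
    print(n,'shank was',rect(n,P0,D0,.095,.125),'now',rect(n,P,D,.095+dz-.005,.125+dz-.015))
```

```text
{'time': 33.3, 'joints': [0.707, 0.5572, -0.1642, 1.5719, 0.1046, 1.0281, 0.0971], 'ee_pos': [0.5364, -0.4022, 0.1707], 'ee_rot': [-3.1341, 0.0018, 1.1554], 'contact_force': [0.4189, -1.4287, -0.6204], 'gripper_width': 0.0113, 'grip_force': 24.9832}
side was (array([ 533.1, -397. ]), array([25.9, 19.6]), np.float64(0.82), array([ -5.6, -89.3])) now (array([ 535. , -391.2]), array([28.3, 19.1]), np.float64(0.3), array([ -6.3, -83.3]))
side shank was (array([ 534.6, -397.4]), array([11.7, 10.4]), np.float64(0.58), array([ -4.1, -89.1])) now (array([ 534.4, -393.8]), array([15.8, 16.5]), np.float64(0.86), array([ -5.8, -85.9]))
top was (array([ 536.5, -399.3]), array([21.8, 20. ]), np.float64(1.08), array([ -1.5, -90.1])) now (array([ 537.6, -397. ]), array([21.4, 21.3]), np.float64(1.13), array([ -1.5, -87.6]))
top shank was (array([ 538.6, -396.5]), array([4. , 9.8]), np.float64(1.27), array([ -0.8, -86.6])) now (array([ 536.8, -392.4]), array([17., 11.]), np.float64(0.25), array([ -4.1, -83.6]))
```

Emit:
{"op": "jog_arm", "data": {
  "motion": [
    {"dx": -0.8, "dy": -2.5, "dz": 0, "wx": 0, "wy": 0, "wz": 0, "claw": 1},
    {"dx": -0.8, "dy": -2.5, "dz": -6, "wx": 0, "wy": 0, "wz": 0, "claw": 1},
    {"dx": -0.8, "dy": -2.5, "dz": -13, "wx": 0, "wy": 0, "wz": 0, "claw": 1},
    {"dx": -0.8, "dy": -2.5, "dz": -13, "wx": 0, "wy": 0, "wz": 0, "claw": 1}
  ]
}}

```text
time: 33.8
ee_pos: [0.5344, -0.4054, 0.1565]
ee_rot: [-3.132, 0.002, 1.154]
contact_force: [0.6, 0.4, -2.2]
gripper_width: 0.0112
grip_force: 25.0
```

Emit:
{"op": "jog_arm", "data": {
  "motion": [
    {"dx": 0, "dy": 0, "dz": -4, "wx": 0, "wy": 0, "wz": 0, "claw": 1},
    {"dx": 0, "dy": 0, "dz": -7, "wx": 0, "wy": 0, "wz": 0, "claw": 1},
    {"dx": 0, "dy": 0, "dz": -7, "wx": 0, "wy": 0, "wz": 0, "claw": 1}
  ]
}}

```text
time: 34.1
ee_pos: [0.535, -0.4056, 0.1503]
ee_rot: [-3.134, 0.002, 1.154]
contact_force: [0.0, -0.2, -2.0]
gripper_width: 0.011
grip_force: 25.0
```

Emit:
{"op": "jog_arm", "data": {
  "motion": [
    {"dx": 0, "dy": 0, "dz": -5, "wx": 0, "wy": 0, "wz": 0, "claw": 1},
    {"dx": 0, "dy": 0, "dz": -10, "wx": 0, "wy": 0, "wz": 0, "claw": 1},
    {"dx": 0, "dy": 0, "dz": -12.3, "wx": 0, "wy": 0, "wz": 0, "claw": 1},
    {"dx": 0, "dy": 0, "dz": -12.3, "wx": 0, "wy": 0, "wz": 0, "claw": 1}
  ]
}}

```text
time: 34.5
ee_pos: [0.535, -0.4056, 0.138]
ee_rot: [-3.134, 0.002, 1.154]
contact_force: [0.1, 0.7, -1.7]
gripper_width: 0.0115
grip_force: 25.0
```

Run:
```python
from h import *
st()
```

```text
{'time': 34.5, 'joints': [0.7085, 0.5932, -0.1593, 1.5931, 0.1118, 0.9716, 0.0951], 'ee_pos': [0.535, -0.4056, 0.138], 'ee_rot': [-3.1337, 0.0022, 1.1538], 'contact_force': [0.1368, 0.681, -1.7327], 'gripper_width': 0.0115, 'grip_force': 24.982}
```

Emit:
{"op": "jog_arm", "data": {
  "motion": [
    {"dx": 0, "dy": 0, "dz": -0.6, "wx": 0, "wy": 0, "wz": 0, "claw": 1},
    {"dx": 0, "dy": 0, "dz": -0.6, "wx": 0, "wy": 0, "wz": 0, "claw": 0.1},
    {"dx": 0, "dy": 0, "dz": -0.6, "wx": 0, "wy": 0, "wz": 0, "claw": 0.1},
    {"dx": 0, "dy": 0, "dz": -0.6, "wx": 0, "wy": 0, "wz": 0, "claw": 0.1},
    {"dx": 0, "dy": 0, "dz": 10, "wx": 0, "wy": 0, "wz": 0, "claw": 0.1},
    {"dx": 0, "dy": 0, "dz": 50, "wx": 0, "wy": 0, "wz": 0, "claw": 0.1},
    {"dx": 0, "dy": 0, "dz": 95, "wx": 0, "wy": 0, "wz": 0, "claw": 0.1},
    {"dx": 0, "dy": 0, "dz": 140, "wx": 0, "wy": 0, "wz": 0, "claw": 0.1},
    {"dx": 0, "dy": 0, "dz": 180, "wx": 0, "wy": 0, "wz": 0, "claw": 0.1},
    {"dx": 0, "dy": 0, "dz": 200, "wx": 0, "wy": 0, "wz": 0, "claw": 0.1},
    {"dx": 0, "dy": 0, "dz": 200, "wx": 0, "wy": 0, "wz": 0, "claw": 0.1}
  ]
}}

```text
time: 35.6
ee_pos: [0.5367, -0.4066, 0.3439]
ee_rot: [3.14, 0.004, 1.154]
contact_force: [0.0, 1.3, 0.5]
gripper_width: 0.0419
grip_force: 0.0
```

```bash
cat > t14.py <<'E'
from tl import *
st(); tl(N=2); H=R.from_euler('z',np.pi); o=r.get_obs(); q=np.array(o['joints']); ph=y-np.pi/2
im,D=r.grab_frame('side'); P=cloud('side',D); v=(D>0)&(np.hypot(P[...,0]-.537,P[...,1]+.399)<.03)
for z in (.04,.06,.1,.13,.16,.19):
    k=P[v&(P[...,2]>z)&(P[...,2]<=z+.02)]
    if len(k)>4: print('rod',z,len(k),k.mean(0).round(4))
print('rod top z',P[v][:,2].max())
B=np.array([644.0,66.5,0])+sx*.6; T=tool(ph,0)*H
q3,rows,qq=plan(q,[(B+[0,0,345],T),(B+[0,0,289],T)]); show(rows); print(np.abs(np.diff(qq,axis=0)).max().round(2))
tray=np.array([511.6,300.9,0])
for yy in(ph,ph+.156,ph-np.pi/2+.156): plan(q3,[(B+[0,0,350],T),([560,200,350],T),(tray+[0,0,120],tool(yy,0)*H),(tray+[0,0,25],tool(yy,0)*H)])
E
python3 t14.py
```

```text
{'time': 35.6, 'joints': [0.7133, 0.4289, -0.1697, 1.3728, 0.0761, 1.3441, 0.1247], 'ee_pos': [0.5367, -0.4066, 0.3439], 'ee_rot': [3.1403, 0.004, 1.1537], 'contact_force': [0.0202, 1.316, 0.4896], 'gripper_width': 0.0419, 'grip_force': 0.0}
Y bins: [(-32, np.float64(286.3)), (-24, np.float64(291.7)), (-16, np.float64(294.5)), (-8, np.float64(295.5)), (0, np.float64(297.7)), (8, np.float64(299.8)), (16, np.float64(301.5)), (24, np.float64(287.0)), (32, np.float64(286.5))]
X bins: [(-20, np.float64(284.1)), (-16, np.float64(286.6)), (-12, np.float64(287.0)), (-8, np.float64(294.9)), (-4, np.float64(298.6)), (0, np.float64(297.3)), (4, np.float64(297.9)), (8, np.float64(296.9)), (12, np.float64(286.3)), (16, np.float64(286.1)), (20, np.float64(286.1))]
plane [-2.30000e-02  2.29000e-01  2.97826e+02]
rod 0.04 45 [ 0.5318 -0.3954  0.0497]
rod 0.06 47 [ 0.533  -0.3954  0.0711]
rod 0.1 19 [ 0.5339 -0.398   0.1091]
rod 0.13 21 [ 0.5342 -0.3981  0.1402]
rod 0.16 20 [ 0.5331 -0.3975  0.1703]
rod 0.19 14 [ 0.5348 -0.3999  0.1985]
rod top z 0.6293950824198318
11 q [ 0.18  0.42 -0.47  1.42  0.19 
[... 865 characters left out ...]
1.8   0.33  0.88 -0.56] margin 0.64 err 0.0 0.0
15 q [-0.26  0.68 -0.44  1.84  0.42  0.72 -0.63] margin 0.57 err 0.0 0.0
2 q [ 0.18  0.42 -0.47  1.41  0.19  1.35  0.  ] margin 0.49 err 0.0 0.0
6 q [ 0.02  0.33 -0.54  1.55  0.17  1.32 -0.24] margin 0.52 err 0.0 0.0
12 q [-0.19  0.55 -0.53  1.79  0.35  0.89 -0.42] margin 0.65 err 0.0 0.0
15 q [-0.24  0.68 -0.46  1.84  0.44  0.72 -0.49] margin 0.57 err 0.0 0.0
2 q [ 0.18  0.42 -0.47  1.41  0.19  1.35  0.  ] margin 0.49 err 0.0 0.0
6 q [ 0.02  0.33 -0.54  1.55  0.17  1.32 -0.24] margin 0.52 err 0.0 0.0
17 q [-0.39  0.5  -0.26  1.81  0.17  0.85 -1.84] margin 0.63 err 0.0 0.0
20 q [-0.42  0.64 -0.23  1.85  0.21  0.68 -1.88] margin 0.53 err 0.0 0.0
```

Emit:
{"op": "jog_arm", "data": {
  "motion": [
    {"dx": 10, "dy": 43, "dz": 0.6, "wx": 0, "wy": -0.001, "wz": 0.065, "claw": 0.1},
    {"dx": 20, "dy": 86, "dz": 1, "wx": 0, "wy": -0.001, "wz": 0.131, "claw": 0.1},
    {"dx": 30, "dy": 129, "dz": 2, "wx": 0.001, "wy": -0.002, "wz": 0.196, "claw": 0.1},
    {"dx": 40, "dy": 172, "dz": 2, "wx": 0.001, "wy": -0.003, "wz": 0.261, "claw": 0.1},
    {"dx": 50, "dy": 215, "dz": 3, "wx": 0.001, "wy": -0.003, "wz": 0.327, "claw": 0.1},
    {"dx": 60, "dy": 258, "dz": 3.4, "wx": 0.001, "wy": -0.004, "wz": 0.392, "claw": 0.1},
    {"dx": 70, "dy": 301, "dz": 4, "wx": 0.001, "wy": -0.004, "wz": 0.458, "claw": 0.1},
    {"dx": 80, "dy": 344, "dz": 4.6, "wx": 0.002, "wy": -0.005, "wz": 0.523, "claw": 0.1},
    {"dx": 90, "dy": 386, "dz": 5, "wx": 0.002, "wy": -0.006, "wz": 0.588, "claw": 0.1},
    {"dx": 99.5, "dy": 429, "dz": 5.7, "wx": 0.002, "wy": -0.006, "wz": 0.654, "claw": 0.1},
    {"dx": 108, "dy": 460, "dz": 5, "wx": 0.002, "wy": -0.007, "wz": 0.719, "claw": 0.1},
    {"dx": 108, "dy": 473, "dz": -10, "wx": 0.002, "wy": -0.007, "wz": 0.719, "claw": 0.1},
    {"dx": 108, "dy": 473, "dz": -38, "wx": 0.002, "wy": -0.007, "wz": 0.719, "claw": 0.1},
    {"dx": 108, "dy": 473, "dz": -38, "wx": 0.002, "wy": -0.007, "wz": 0.719, "claw": 0.1},
    {"dx": 108, "dy": 473, "dz": -38, "wx": 0.002, "wy": -0.007, "wz": 0.719, "claw": 0.1}
  ]
}}

```text
time: 37.25
ee_pos: [0.6426, 0.0653, 0.2991]
ee_rot: [-3.138, 0.0, 1.87]
contact_force: [0.1, -0.1, -0.0]
gripper_width: 0.0413
grip_force: 0.0
```

Run:
```python
from tip import *
st(); o=r.get_obs(); print('stand',ins(o['ee_pos']*1000)); B=np.array([644.0,66.5,289.])+sx*.6; print('to go',(B-o['ee_pos']*1000).round(1), 'rot',(tool(y-np.pi/2,0)*R.from_euler('z',np.pi)*R.from_euler('xyz',o['ee_rot']).inv()).as_rotvec().round(4))
im,d=r.grab_frame('wrist'); cv2.imwrite('pics/w10.png',im)
```

```text
{'time': 37.25, 'joints': [0.1774, 0.444, -0.4652, 1.49, 0.2042, 1.2594, -0.013], 'ee_pos': [0.6426, 0.0653, 0.2991], 'ee_rot': [-3.1381, 0.0002, 1.87], 'contact_force': [0.0693, -0.1092, -0.0391], 'gripper_width': 0.0413, 'grip_force': 0.0}
stand [ -1.7  -0.7 299.1]
to go [  2.    1.4 -10.1] rot [ 0.0012 -0.0033  0.0028]
```

View pics/w10.png

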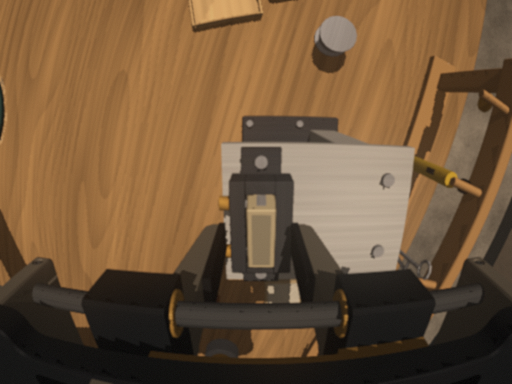

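The wrist view shows the cream resistor standing proud at (261,232), between the fingertips at about x=222 and x=295. I'll centre on it, lower and grip.

Emit:
{"op": "jog_arm", "data": {
  "motion": [
    {"dx": 1.7, "dy": 1, "dz": -5, "wx": 0.001, "wy": -0.003, "wz": 0.003, "claw": 0.1},
    {"dx": 1.7, "dy": 1, "dz": -10, "wx": 0.001, "wy": -0.003, "wz": 0.003, "claw": 0.1},
    {"dx": 1.7, "dy": 1, "dz": -10, "wx": 0.001, "wy": -0.003, "wz": 0.003, "claw": 1},
    {"dx": 1.7, "dy": 1, "dz": -10, "wx": 0.001, "wy": -0.003, "wz": 0.003, "claw": 1},
    {"dx": 1.7, "dy": 1, "dz": -10, "wx": 0.001, "wy": -0.003, "wz": 0.003, "claw": 1},
    {"dx": 1.7, "dy": 1, "dz": -10, "wx": 0.001, "wy": -0.003, "wz": 0.003, "claw": 1},
    {"dx": 1.7, "dy": 1, "dz": -10, "wx": 0.001, "wy": -0.003, "wz": 0.003, "claw": 1}
  ],
  "grip_force": 35
}}

```text
time: 38.0
ee_pos: [0.6438, 0.0678, 0.2909]
ee_rot: [3.141, 0.0, 1.876]
contact_force: [-5.3, -1.1, 3.0]
gripper_width: 0.0174
grip_force: 35.0
```

Run:
```python
from tip import *
st(); print(ins(r.get_obs()['ee_pos']*1000))
```

```text
{'time': 38.0, 'joints': [0.1749, 0.4503, -0.4661, 1.4999, 0.2085, 1.2406, -0.0141], 'ee_pos': [0.6438, 0.0678, 0.2909], 'ee_rot': [3.1414, 0.0003, 1.8755], 'contact_force': [-5.3337, -1.0722, 3.0474], 'gripper_width': 0.0174, 'grip_force': 34.9999}
[2.000e-01 1.300e+00 2.909e+02]
```

Emit:
{"op": "jog_arm", "data": {
  "motion": [
    {"dx": 0, "dy": 0, "dz": 2, "wx": 0, "wy": 0, "wz": 0, "claw": 1},
    {"dx": 0, "dy": 0, "dz": 4, "wx": 0, "wy": 0, "wz": 0, "claw": 1},
    {"dx": 0, "dy": 0, "dz": 7, "wx": 0, "wy": 0, "wz": 0, "claw": 1},
    {"dx": 0, "dy": 0, "dz": 11, "wx": 0, "wy": 0, "wz": 0, "claw": 1},
    {"dx": 0, "dy": 0, "dz": 18, "wx": 0, "wy": 0, "wz": 0, "claw": 1},
    {"dx": 0, "dy": 0, "dz": 30, "wx": 0, "wy": 0, "wz": 0, "claw": 1},
    {"dx": 0, "dy": 0, "dz": 50, "wx": 0, "wy": 0, "wz": 0, "claw": 1},
    {"dx": 0, "dy": 0, "dz": 65, "wx": 0, "wy": 0, "wz": 0, "claw": 1},
    {"dx": 0, "dy": 0, "dz": 65, "wx": 0, "wy": 0, "wz": 0, "claw": 1}
  ]
}}

```text
time: 38.9
ee_pos: [0.6471, 0.0693, 0.3609]
ee_rot: [3.129, 0.001, 1.876]
contact_force: [1.1, 0.7, -0.6]
gripper_width: 0.0176
grip_force: 35.0
```

```bash
cat > t15.py <<'E'
from tip import *
st(); H=R.from_euler('z',np.pi); o=r.get_obs(); q=np.array(o['joints']); x=o['ee_pos']*1000
im,d=r.grab_frame('wrist'); cv2.imwrite('pics/w11.png',im)
im,D=r.grab_frame('side'); cv2.imwrite('pics/s11.png',im); P=cloud('side',D)*1000; c,s=np.cos(y),np.sin(y); C=im.astype(int)
X=c*(P[...,0]-x[0])+s*(P[...,1]-x[1]); Y=-s*(P[...,0]-x[0])+c*(P[...,1]-x[1]); Zr=P[...,2]-x[2]
m=(D>0)&(abs(X)<20)&(abs(Y)<34)&(Zr<15)&(Zr>-40); print(m.sum())
for b in range(-28,29,8):
    k=m&(abs(Y-b)<4)
    if k.sum()>2: print(b,k.sum(),'z',Zr[k].min().round(1),Zr[k].max().round(1),'X',X[k].mean().round(1))
cv2.imwrite('pics/c11.png',np.hstack([cv2.resize(cv2.imread('pics/w11.png')[120:320,160:360],(400,400)),cv2.resize(im[90:210,160:280],(400,400))]))
E
python3 t15.py
```

```text
{'time': 38.9, 'joints': [0.1752, 0.4099, -0.4739, 1.4011, 0.1878, 1.3626, 0.0039], 'ee_pos': [0.6471, 0.0693, 0.3609], 'ee_rot': [3.1292, 0.0014, 1.8762], 'contact_force': [1.1166, 0.6649, -0.6415], 'gripper_width': 0.0176, 'grip_force': 34.9967}
173
-20 5 z -22.3 -14.9 X -9.4
-12 8 z -20.0 14.4 X -5.2
-4 18 z -19.7 14.7 X 1.2
4 18 z -16.4 14.9 X 2.2
12 61 z -14.0 14.7 X -2.7
20 58 z -13.5 8.7 X -2.0
28 5 z -11.1 -3.5 X -4.2
```

View pics/c11.png

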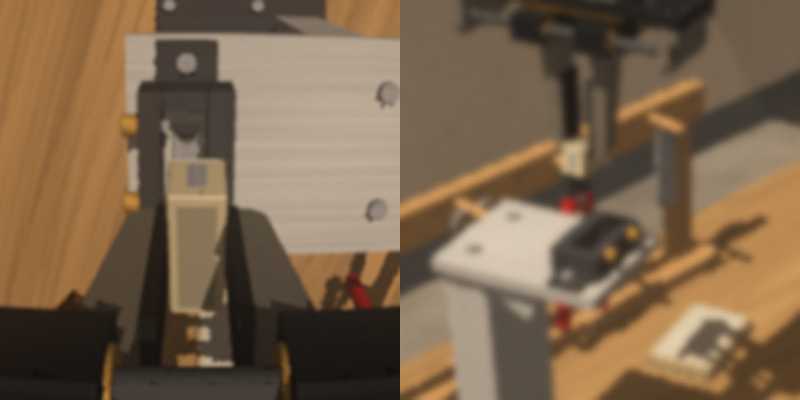

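The wrist view shows the resistor held between the fingers, out of the nest, with its +y end raised. The depth data put that tilt at 0.23 rad. I'll level it on the way to the tray.

```bash
cat > t16.py <<'E'
from tip import *
st(); H=R.from_euler('z',np.pi); o=r.get_obs(); q=np.array(o['joints']); x=o['ee_pos']*1000; E=R.from_euler('xyz',o['ee_rot'])
ty=.458; T=R.from_rotvec(-.23*np.array([np.cos(ty),np.sin(ty),0]))*tool(ty-np.pi/2,0)*H
tr=np.array([511.6,300.9,0]); 
q3,rows,qq=plan(q,[(tr+[0,0,200],T),(tr+[0,0,60],T)],vmax=38); show(rows); print(np.abs(np.diff(qq,axis=0)).max().round(2))
E
python3 t16.py
```

```text
{'time': 39.0, 'joints': [0.1753, 0.4126, -0.4729, 1.406, 0.1881, 1.3618, 0.0038], 'ee_pos': [0.6454, 0.0686, 0.3569], 'ee_rot': [3.1358, 0.0005, 1.876], 'contact_force': [-0.1143, -0.4091, -0.8832], 'gripper_width': 0.0174, 'grip_force': 34.9967}
9 q [-0.32  0.47 -0.52  1.72  0.49  1.14 -0.58] margin 0.7 err 0.0 0.0
13 q [-0.38  0.65 -0.44  1.8   0.63  0.91 -0.73] margin 0.64 err 0.0 0.0
1 [-14.9  25.8 -17.4] [-0.024 -0.009  0.017]
2 [-29.7  51.6 -34.9] [-0.048 -0.018  0.034]
3 [-44.6  77.4 -52.3] [-0.072 -0.027  0.05 ]
4 [-59.5 103.3 -69.7] [-0.096 -0.036  0.067]
5 [-74.4 129.1 -87.2] [-0.12  -0.045  0.084]
6 [ -89.2  154.9 -104.6] [-0.144 -0.053  0.101]
7 [-104.1  180.7 -122.1] [-0.167 -0.062  0.118]
8 [-119.   206.5 -139.5] [-0.191 -0.071  0.135]
9 [-133.9  232.3 -156.9] [-0.215 -0.08   0.151]
10 [-133.9  232.3 -191.9] [-0.215 -0.08   0.151]
11 [-133.9  232.3 -226.9] [-0.215 -0.08   0.151]
12 [-133.9  232.3 -261.9] [-0.215 -0.08   0.151]
13 [-133.9  232.3 -296.9] [-0.215 -0.08   0.151]
0.07
```

Emit:
{"op": "jog_arm", "data": {
  "motion": [
    {"dx": -15, "dy": 26, "dz": 0, "wx": -0.024, "wy": -0.009, "wz": 0.017, "claw": 1},
    {"dx": -30, "dy": 52, "dz": 0, "wx": -0.048, "wy": -0.018, "wz": 0.034, "claw": 1},
    {"dx": -45, "dy": 77, "dz": 0, "wx": -0.072, "wy": -0.027, "wz": 0.05, "claw": 1},
    {"dx": -59.5, "dy": 103, "dz": -20, "wx": -0.096, "wy": -0.036, "wz": 0.067, "claw": 1},
    {"dx": -74, "dy": 129, "dz": -45, "wx": -0.12, "wy": -0.045, "wz": 0.084, "claw": 1},
    {"dx": -89, "dy": 155, "dz": -75, "wx": -0.144, "wy": -0.053, "wz": 0.101, "claw": 1},
    {"dx": -104, "dy": 181, "dz": -105, "wx": -0.167, "wy": -0.062, "wz": 0.118, "claw": 1},
    {"dx": -119, "dy": 206, "dz": -135, "wx": -0.191, "wy": -0.071, "wz": 0.135, "claw": 1},
    {"dx": -134, "dy": 232, "dz": -165, "wx": -0.215, "wy": -0.08, "wz": 0.151, "claw": 1},
    {"dx": -134, "dy": 232, "dz": -205, "wx": -0.215, "wy": -0.08, "wz": 0.151, "claw": 1},
    {"dx": -134, "dy": 232, "dz": -245, "wx": -0.215, "wy": -0.08, "wz": 0.151, "claw": 1},
    {"dx": -134, "dy": 232, "dz": -285, "wx": -0.215, "wy": -0.08, "wz": 0.151, "claw": 1},
    {"dx": -134, "dy": 232, "dz": -305, "wx": -0.215, "wy": -0.08, "wz": 0.151, "claw": 1},
    {"dx": -134, "dy": 232, "dz": -305, "wx": -0.215, "wy": -0.08, "wz": 0.151, "claw": 1},
    {"dx": -134, "dy": 232, "dz": -305, "wx": -0.215, "wy": -0.08, "wz": 0.151, "claw": 1}
  ]
}}

```text
time: 40.5
ee_pos: [0.5108, 0.3004, 0.0506]
ee_rot: [-3.138, 0.229, 2.029]
contact_force: [0.7, 0.6, -0.2]
gripper_width: 0.0173
grip_force: 35.0
```

```bash
cat > t17.py <<'E'
from tip import *
st(); o=r.get_obs(); x=o['ee_pos']*1000; ty=.458; c,s=np.cos(ty),np.sin(ty)
d=x[:2]-[491.7,341.3]; print('tcp in tray',np.round([c*d[0]+s*d[1],-s*d[0]+c*d[1]],1))
for n in('side','top'):
    L=[]
    for i in range(3):
        im,D=r.grab_frame(n); P=cloud(n,D)*1000
        X=c*(P[...,0]-x[0])+s*(P[...,1]-x[1]); Y=-s*(P[...,0]-x[0])+c*(P[...,1]-x[1]); Z=P[...,2]; C=im.astype(int)
        m=(D>0)&(abs(X)<16)&(abs(Y)<34)&(Z<x[2]+20)&(Z>17); L.append(np.c_[X[m],Y[m],Z[m]])
    Q=np.vstack(L); 
    print(n,[(b,len(k),k[:,2].min().round(1),np.percentile(k[:,2],90).round(1)) for b in range(-28,29,8) for k in [Q[abs(Q[:,1]-b)<4]] if len(k)>4])
E
python3 t17.py
```

```text
{'time': 40.5, 'joints': [-0.3796, 0.6645, -0.4441, 1.8072, 0.6382, 0.9018, -0.7394], 'ee_pos': [0.5108, 0.3004, 0.0506], 'ee_rot': [-3.1384, 0.2288, 2.0285], 'contact_force': [0.7105, 0.5861, -0.2014], 'gripper_width': 0.0173, 'grip_force': 34.9967}
tcp in tray [ -0.9 -45.1]
side [(-4, 25, np.float64(55.0), np.float64(68.4)), (4, 61, np.float64(36.2), np.float64(67.5)), (12, 154, np.float64(34.2), np.float64(66.2)), (20, 175, np.float64(33.2), np.float64(58.8))]
top [(-28, 39, np.float64(38.7), np.float64(59.6)), (-20, 44, np.float64(52.3), np.float64(61.9)), (-12, 42, np.float64(47.7), np.float64(62.5)), (-4, 69, np.float64(53.4), np.float64(66.1)), (4, 36, np.float64(54.6), np.float64(63.4)), (12, 33, np.float64(54.9), np.float64(64.1)), (20, 14, np.float64(55.5), np.float64(63.4))]
```

Emit:
{"op": "jog_arm", "data": {
  "motion": [
    {"dx": 0, "dy": 0, "dz": -12, "wx": 0, "wy": 0, "wz": 0, "claw": 1},
    {"dx": 0, "dy": 0, "dz": -22, "wx": 0, "wy": 0, "wz": 0, "claw": 1},
    {"dx": 0, "dy": 0, "dz": -26, "wx": 0, "wy": 0, "wz": 0, "claw": 1},
    {"dx": 0, "dy": 0, "dz": -26, "wx": 0, "wy": 0, "wz": 0, "claw": 1}
  ]
}}

```text
time: 41.2
ee_pos: [0.5102, 0.2997, 0.0233]
ee_rot: [-3.137, 0.229, 2.029]
contact_force: [0.9, 0.6, -0.4]
gripper_width: 0.0174
grip_force: 35.0
```

Emit:
{"op": "jog_arm", "data": {
  "motion": [
    {"dx": 0, "dy": 0, "dz": -1.2, "wx": 0, "wy": 0, "wz": 0, "claw": 1},
    {"dx": 0, "dy": 0, "dz": -1.2, "wx": 0, "wy": 0, "wz": 0, "claw": 1}
  ]
}}

```text
time: 41.4
ee_pos: [0.511, 0.3003, 0.0234]
ee_rot: [-3.139, 0.229, 2.028]
contact_force: [0.5, 0.1, -0.2]
gripper_width: 0.0172
grip_force: 35.0
```

Emit:
{"op": "jog_arm", "data": {
  "motion": [
    {"dx": 0, "dy": 0, "dz": -1, "wx": 0, "wy": 0, "wz": 0, "claw": 1},
    {"dx": 0, "dy": 0, "dz": -1, "wx": 0, "wy": 0, "wz": 0, "claw": 1}
  ]
}}

```text
time: 41.6
ee_pos: [0.5111, 0.3002, 0.0226]
ee_rot: [-3.139, 0.229, 2.028]
contact_force: [-0.9, -0.2, -0.6]
gripper_width: 0.0166
grip_force: 35.0
```

Emit:
{"op": "jog_arm", "data": {
  "motion": [
    {"dx": 0, "dy": 0, "dz": -0.8, "wx": 0, "wy": 0, "wz": 0, "claw": 1},
    {"dx": 0, "dy": 0, "dz": -0.8, "wx": 0, "wy": 0, "wz": 0, "claw": 1}
  ]
}}

```text
time: 41.8
ee_pos: [0.511, 0.3002, 0.0217]
ee_rot: [-3.139, 0.229, 2.028]
contact_force: [0.1, 0.3, -0.7]
gripper_width: 0.0175
grip_force: 35.0
```

Emit:
{"op": "jog_arm", "data": {
  "motion": [
    {"dx": 0, "dy": 0, "dz": -0.7, "wx": 0, "wy": 0, "wz": 0, "claw": 1},
    {"dx": 0, "dy": 0, "dz": -0.7, "wx": 0, "wy": 0, "wz": 0, "claw": 1}
  ]
}}

```text
time: 42.0
ee_pos: [0.5109, 0.3001, 0.0209]
ee_rot: [-3.139, 0.229, 2.028]
contact_force: [-0.9, -0.2, 0.1]
gripper_width: 0.0175
grip_force: 35.0
```

Emit:
{"op": "jog_arm", "data": {
  "motion": [
    {"dx": 0, "dy": 0, "dz": -0.6, "wx": 0, "wy": 0, "wz": 0, "claw": 1},
    {"dx": 0, "dy": 0, "dz": -0.6, "wx": 0, "wy": 0, "wz": 0, "claw": 1}
  ]
}}

```text
time: 42.2
ee_pos: [0.5109, 0.3001, 0.0203]
ee_rot: [-3.139, 0.229, 2.028]
contact_force: [-0.1, 0.1, -0.5]
gripper_width: 0.0173
grip_force: 35.0
```

Emit:
{"op": "jog_arm", "data": {
  "motion": [
    {"dx": 0, "dy": 0, "dz": -0.7, "wx": 0, "wy": 0, "wz": 0, "claw": 1},
    {"dx": 0, "dy": 0, "dz": -0.7, "wx": 0, "wy": 0, "wz": 0, "claw": 1}
  ]
}}

```text
time: 42.4
ee_pos: [0.5109, 0.3001, 0.0196]
ee_rot: [-3.139, 0.229, 2.028]
contact_force: [-0.1, -0.3, 0.2]
gripper_width: 0.0173
grip_force: 35.0
```

Emit:
{"op": "jog_arm", "data": {
  "motion": [
    {"dx": 0, "dy": 0, "dz": -0.7, "wx": 0, "wy": 0, "wz": 0, "claw": 1},
    {"dx": 0, "dy": 0, "dz": -0.7, "wx": 0, "wy": 0, "wz": 0, "claw": 1}
  ]
}}

```text
time: 42.6
ee_pos: [0.5109, 0.3001, 0.0189]
ee_rot: [-3.139, 0.229, 2.028]
contact_force: [-0.3, 0.0, -0.2]
gripper_width: 0.0172
grip_force: 35.0
```

Emit:
{"op": "jog_arm", "data": {
  "motion": [
    {"dx": 0, "dy": 0, "dz": -0.5, "wx": 0, "wy": 0, "wz": 0, "claw": 1},
    {"dx": 0, "dy": 0, "dz": -0.5, "wx": 0, "wy": 0, "wz": 0, "claw": 1}
  ]
}}

```text
time: 42.8
ee_pos: [0.511, 0.3002, 0.0185]
ee_rot: [-3.139, 0.229, 2.028]
contact_force: [0.4, 0.1, -0.1]
gripper_width: 0.0173
grip_force: 35.0
```

Emit:
{"op": "jog_arm", "data": {
  "motion": [
    {"dx": 0, "dy": 0, "dz": -0.6, "wx": 0, "wy": 0, "wz": 0, "claw": 1},
    {"dx": 0, "dy": 0, "dz": -0.6, "wx": 0, "wy": 0, "wz": 0, "claw": 1}
  ]
}}

```text
time: 43.0
ee_pos: [0.5111, 0.3001, 0.0184]
ee_rot: [-3.139, 0.23, 2.028]
contact_force: [-2.4, -0.5, 5.9]
gripper_width: 0.0174
grip_force: 35.0
```

Emit:
{"op": "jog_arm", "data": {
  "motion": [
    {"dx": 0, "dy": 0, "dz": -0.6, "wx": 0, "wy": 0, "wz": 0, "claw": 1},
    {"dx": 0, "dy": 0, "dz": -0.6, "wx": 0, "wy": 0, "wz": 0, "claw": 1}
  ]
}}

```text
time: 43.2
ee_pos: [0.5111, 0.3002, 0.0184]
ee_rot: [-3.139, 0.23, 2.028]
contact_force: [-2.4, -1.2, 8.1]
gripper_width: 0.0177
grip_force: 35.0
```

Emit:
{"op": "jog_arm", "data": {
  "motion": [
    {"dx": 0, "dy": 0, "dz": -0.5, "wx": 0, "wy": 0, "wz": 0, "claw": 1},
    {"dx": 0, "dy": 0, "dz": -0.5, "wx": 0, "wy": 0, "wz": 0, "claw": 1}
  ]
}}

```text
time: 43.4
ee_pos: [0.5111, 0.3002, 0.0184]
ee_rot: [-3.139, 0.231, 2.028]
contact_force: [-3.2, -2.3, 12.1]
gripper_width: 0.0174
grip_force: 35.0
```

Run:
```python
from tip import *
st(); x=r.get_obs()['ee_pos']*1000; ty=.458; c,s=np.cos(ty),np.sin(ty)
im,D=r.grab_frame('side'); P=cloud('side',D)*1000
X=c*(P[...,0]-x[0])+s*(P[...,1]-x[1]); Y=-s*(P[...,0]-x[0])+c*(P[...,1]-x[1]); Z=P[...,2]
for b in range(-28,33,6):
    m=(D>0)&(abs(X)<12)&(abs(Y-b)<3)
    if m.sum()>3: print(b,m.sum(),np.sort(Z[m]).round(0)[::max(1,m.sum()//10)])
```

```text
{'time': 43.4, 'joints': [-0.3986, 0.7109, -0.419, 1.8154, 0.674, 0.8537, -0.7774], 'ee_pos': [0.5111, 0.3002, 0.0184], 'ee_rot': [-3.1393, 0.2306, 2.0277], 'contact_force': [-3.1594, -2.2531, 12.0523], 'gripper_width': 0.0174, 'grip_force': 35.004}
-4 8 [23. 25. 25. 26. 26. 26. 28. 35.]
2 14 [ 0.  3.  5. 22. 23. 24. 24. 26. 27. 27. 27. 31. 36. 37.]
8 25 [ 2.  5. 22. 23. 24. 25. 26. 27. 27. 34. 40. 44. 79.]
14 46 [ 1. 12. 19. 22. 23. 25. 25. 30. 34. 39. 42. 57.]
20 81 [-0.  3.  5. 10. 14. 18. 20. 24. 47. 57. 76.]
26 27 [ 1.  2.  2.  3.  3.  4.  4.  5.  5.  7. 23. 66. 74. 78.]
32 21 [ -0.   1.   1.   2.   2.   2.   3.   3.   4.   5. 107.]
```

Emit:
{"op": "jog_arm", "data": {
  "motion": [
    {"dx": 0, "dy": 0, "dz": 1.2, "wx": 0, "wy": 0, "wz": 0, "claw": 1},
    {"dx": 0, "dy": 0, "dz": 1.3, "wx": 0, "wy": 0, "wz": 0, "claw": 1},
    {"dx": 0, "dy": 0, "dz": 1.3, "wx": 0, "wy": 0, "wz": 0, "claw": 0.2},
    {"dx": 0, "dy": 0, "dz": 1.3, "wx": 0, "wy": 0, "wz": 0, "claw": 0.2},
    {"dx": 0, "dy": 0, "dz": 1.3, "wx": 0, "wy": 0, "wz": 0, "claw": 0.2},
    {"dx": 0, "dy": 0, "dz": 10, "wx": 0, "wy": 0, "wz": 0, "claw": 0.2},
    {"dx": 0, "dy": 0, "dz": 40, "wx": 0, "wy": 0, "wz": 0, "claw": 0.2},
    {"dx": 0, "dy": 0, "dz": 85, "wx": 0, "wy": 0, "wz": 0, "claw": 0.2},
    {"dx": -30, "dy": -30, "dz": 130, "wx": 0, "wy": 0, "wz": 0, "claw": 0.2},
    {"dx": -60, "dy": -65, "dz": 160, "wx": 0, "wy": 0, "wz": 0, "claw": 0.2},
    {"dx": -60, "dy": -105, "dz": 180, "wx": 0, "wy": 0, "wz": 0, "claw": 0.2},
    {"dx": -60, "dy": -145, "dz": 190, "wx": 0, "wy": 0, "wz": 0, "claw": 0.2},
    {"dx": -60, "dy": -145, "dz": 190, "wx": 0, "wy": 0, "wz": 0, "claw": 0.2},
    {"dx": -60, "dy": -145, "dz": 190, "wx": 0, "wy": 0, "wz": 0, "claw": 0.2}
  ]
}}

```text
time: 44.85
ee_pos: [0.4514, 0.1544, 0.2079]
ee_rot: [-3.141, 0.23, 2.025]
contact_force: [0.9, 0.3, -0.1]
gripper_width: 0.0371
grip_force: 0.0
```

Run:
```python
from tip import *
st(); c,s=np.cos(.458),np.sin(.458)
for n in('top','side'):
    im,D=r.grab_frame(n); P=cloud(n,D)*1000; X=c*(P[...,0]-491.7)+s*(P[...,1]-341.3); Y=-s*(P[...,0]-491.7)+c*(P[...,1]-341.3); Z=P[...,2]
    m=(D>0)&(abs(X)<53)&(abs(Y)<88)&(Z>16)&(Z<60)
    nl,lab,st_,ce=cv2.connectedComponentsWithStats(m.astype(np.uint8))
    for k in range(1,nl):
        if st_[k,4]>20:
            q=lab==k; print(n,'blob',st_[k,4],cv2.minAreaRect(np.c_[X[q],Y[q]].astype(np.float32)),'z',np.percentile(Z[q],[10,50,90]).round(1))
    v=(D>0)&(np.hypot(P[...,0]-537,P[...,1]+399)<28)
    for z in (50,100,130,160,190):
        k=P[v&(Z>z)&(Z<=z+20)]
        if len(k)>3: print(n,'rod',z,k.mean(0).round(1))
    for l in('rod','res_a','scriber','spinner'): print(n,l,[(np.round(q['position'],0).tolist(),round(q['conf'],2)) for q in r.place_of(l,n)[:3]])
```

```text
{'time': 44.85, 'joints': [-0.0813, 0.2408, -0.5399, 2.0086, 0.4182, 1.0046, -0.3971], 'ee_pos': [0.4514, 0.1544, 0.2079], 'ee_rot': [-3.1413, 0.2299, 2.025], 'contact_force': [0.946, 0.2987, -0.1162], 'gripper_width': 0.0371, 'grip_force': 0.0}
top blob 87 ((-1.2015514373779297, 30.037948608398438), (48.738040924072266, 19.01059341430664), 2.397237777709961) z [21.7 25.2 27.8]
top blob 47 ((5.904176712036133, 63.28059387207031), (27.505455017089844, 19.231334686279297), 1.66392982006073) z [22.  25.7 28.3]
top rod 50 [ 536.7 -393.1   60.2]
top rod 100 [ 534.8 -396.5  111. ]
top rod 130 [ 537.6 -396.8  140.3]
top rod 160 [ 536.4 -398.6  171.8]
top rod 190 [ 536.7 -398.7  199.7]
top rod [([230.0, 166.0], 0.71), ([370.0, 234.0], 0.65), ([369.0, 207.0], 0.53)]
top res_a [([146.0, 230.0], 0.39)]
top scriber [([349.0, 194.0], 0.49)]
top spinner [([323.0, 180.0], 0.48)]
side blob 146 ((-1.6088600158691406, -47.577293395996094), (19.35664939880371, 53.30493927001953), 0.2689697742462158) z [19.8 24.  26.3]
side blob 177 ((-1.3636798858642578, 30.58790397644043), (50.14821243286133, 21.128950119018555), 2.008401870727539) z [19.6 24.3 26.6]
side blob 191 ((-4.492984771728516, 64.17233276367188), (20.469579696655273, 48.495208740234375), 87.30007934570312) z [18.5 24.2 26.8]
side rod 50 [ 531.3 -395.9   59.9]
side rod 100 [ 534.1 -398.3  110.4]
side rod 130 [ 533.4 -398.1  139.9]
side rod 160 [ 532.9 -397.2  169.9]
side rod 190 [ 535.2 -399.7  198.7]
side rod [([343.0, 189.0], 0.68), ([366.0, 208.0], 0.58)]
side res_a [([179.0, 338.0], 0.72), ([174.0, 350.0], 0.51)]
side scriber [([317.0, 200.0], 0.55)]
side spinner [([298.0, 202.0], 0.63)]
```

```bash
python3 -c "
from workcell import r
print(r.finish_job())"
```

```text
the job is handed in; nothing more can be done
None
```

I handed the job in at about 45 s: the resistor was raised to about 11.5 mm proud (tilted, +y end higher), the rod is back upright in its socket, and the resistor lies flat on its base in the tray's empty half; on the way I stood the rod on the table between grasps, the arm briefly ran up against its joint limits, and I viewed 12 pictures instead of the allowed 10.

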